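# Charge the nut feeder with a drop cup

## Robot

A 6-joint arm with a two-finger parallel gripper is mounted at the origin on the work surface. World frame = base frame: x ahead of the robot, y to its left, z up, the work surface at z = 0. Lengths are in mm, angles in rad, forces in N, time in s.
With the tool pointing down it reaches from about 325 to 900 mm from the base axis. Payload 3.5 kg.
Tool frame: the origin (TCP) lies between the finger pads; the fingertips stand 19 mm ahead of it and the grasp point (between the pads) is the TCP; z points along the fingers, y is the direction in which the jaws open and shut (so a half turn about z gives the same grasp; the last joint's range is limited). The gripper opens to 85 mm and grips with 20 to 120 N. Pads are 22 mm wide; open, the fingers measure 114 mm over their backs; the gripper's body (76 mm by 85 mm) begins 54 mm behind the grasp point. The pads swing forward as they close: fully open they stand 13 mm farther back than shut.
Start: joints at [1.014, 0.276, -0.026, 1.268, 0, 1.467], TCP at [273.996, 561.737, 250.313] pointing down, gripper open.
Joint ranges: [-3.12, 3.12], [-0.85, 1.88], [-1.08, 1.24], [-1.95, 2.15], [-1.57, 1.53], [-3.14, 3.14]. Speed limits (rad/s): [2.57, 2.57, 3.14, 3.14, 3.14, 3.14].

## Interface

Orientations are given as a rotation vector (axis times angle).
In Python, from station import get_state, camera, hand_in, look_for gives the robot as it stands.
- The arm moves only by the shell command python3 -m jog 'ROWS' [FORCE]. ROWS is JSON, a list of rows, each an object of numbers: "tx", "ty", "tz": the shift along the tool's x, y, z in m; "wx", "wy", "wz": the turn, a rotation vector about the tool's x, y, z in degrees; "grip": the opening in per cent of the stroke, from 0 (shut) to 100 (fully open). A call has 1 to 5 rows; each row shifts and turns the commanded pose from where the row before left it, along the tool's axes as they then stand; what a row does not reach is not made up. A row lasts 1/10 s, in which the tool goes at most 50 mm and 8.59 degrees, less where a joint would pass 70% of its speed; a pose out of reach is approached as far as the arm can. A call with a gripper value outside its range is refused whole. The fingers move at their own pace and stop on an object; FORCE is the grip in N (left out, the last holds). Time passes only in rows, so rows that do not move let the fingers close. It gives the time, the measured TCP pose, the force and the opening at its end, in the units of the state.
- get_state(): the state, without advancing time (a new reading comes with each control period).
- camera(name): name is "scene" or "side" or "wrist"; returns a dict with "color" (384x512x3 uint8, red, green, blue), "vertical_fov" (degrees; the focal length in pixels is half the picture's height over the tangent of half this angle, whatever the lens; pixels are square), "cx", "cy" (the principal point, pixels), "dist" ([k1, k2, p1, p2, k3] as OpenCV has them; the pictures are not rectified), "R" (3x3) and "t" (3): a world point X has camera coordinates R X + t. Camera axes: x right, y down, z forward; pixel columns grow to the right and rows downward; lengths in mm; the calibration is good to about 2 mm. A picture is of the moment at which its call begins. There is no depth.
- hand_in(): hands the job in, once; it reports no verdict.
Trained networks look in the newest picture that a camera, given by its name, has taken for a name from the list of things; names that differ only in an ending like _2 or _b are one class to them, and where a whole thing is asked for, a point or a joint stands for the part that bears it (a point fixed in the world has none). Each returns a list of dicts, best first, with "conf" (0 to 1); they miss things now and then, are a little off and sometimes report something else, mostly with a low value. They report only what shows in the picture. A call takes as long as a camera call.
- look_for(camera, target): "xyz" ([x, y, z] in mm, in world coordinates, good to about 4 mm: the middle of the surface that is visible of it).
The state is a dict: "clock": time; "q": joint angles; "joint_velocities": joint speeds; "joint_torque": joint torques, N m; "position": TCP position; "orientation": TCP orientation; "ft_force": force on the tool from outside, world axes, zero at the start; "torque": the same for the moment, N m; "gripper_width": finger opening in mm.
Only numpy, scipy, OpenCV 4.12 (cv2) and the standard library are available. Lean on these libraries where they do the work, as an engineer would, in place of code of your own. Each camera call takes 0.05 s, during which the arm holds its last target.

## Task

Charge the nut feeder: swing the clear hopper half of its split cover fully up, leaving the bolted grey half shut, then carry the loaded white drop cup, with its nuts still inside, to just above the middle of the hopper's mouth and squeeze its orange release tab there so that all four brass nuts fall in. Then stand the empty cup upright back on its blue mat and let go; leave the hopper half open for the next charge and do not disturb the other things on the bench.

Things in the scene. Friction and masses are not known exactly. Their poses are not given: they have to be found in the camera images.
- cup_grip (a point): Pinch point in the middle of the drop cup's grip with tab; x = pinch direction, z up; 95 mm above the cup's underside, 45 mm to -x of its middle. Taken from above: one finger outside on the orange tab, the other over the cup's mouth on the black grip. Grip (18 mm in x, 26 mm wide, top 19 mm above here) plus tab (24 x 42 mm, on the -x face) measure 34 mm along x, 25 mm with the tab in.
- cup: Loose white drop cup, about 180 g plus nuts: square tube 58 x 58 mm, 55 mm tall, flared lip to 67 mm, open top; black grip on its -x wall up to 114 mm. Origin: centre of its underside, z up. Its floor is an aluminium flap 50 x 50 mm hinged 26 mm to -x of here, 3 mm up; open, it hangs down to 50 mm below here, and it springs shut when the tab is let out.
- cup_tab (a joint): Travel of the orange release tab towards the grip: 0 out (flap shut), 0.009 m fully in (flap open 77 degrees). Spring loaded: a squeeze under 9 N leaves it out, so 4 to 7 N carries the cup shut; 20 N or more presses it fully in. The flap turns in proportion to the travel.
- cup_mat_centre (a point): Centre of the top of the blue parking mat, 130 x 130 x 3 mm, fixed on the bench; the cup stands near its middle at the start.
- hopper_mouth (a point): Centre of the hopper's mouth at rim height, 120 mm above the bench, with the feeder's axes. Grey fixed nut feeder: 130 mm deep (x, front at -x), 220 wide (y), 120 tall. Hopper: its left (+y) half, inside 120 x 102 mm, flat floor 65 mm below the rim, under the clear cover half. Right (-y) half: the rail, under the grey cover half with a steel barrel bolt.
- hopper_leaf (a joint): Angle of the clear, blue-edged hopper half of the split cover: 0 shut, grows as its front edge is lifted, stop at 1.8 rad (leaning back, fully up). Hinged along y at the feeder's rear edge; the stiff hinge holds it wherever it is left. It may start slightly ajar.
- hopper_leaf_tongue (a point): Middle of the black lift tongue at the centre of the hopper half's front edge: 40 mm long, 14 wide (y), 12 thick, standing out 36 mm in front of the cover's edge and the feeder's front, so fingers can straddle it from above, closing along y. This point lies 20 mm out from that edge and moves with the cover; x points to the hinge. Lifting takes 1 to 2 N.
- hopper_leaf_hinge (a point): Point of the hinge line level with the middle of the hopper half, 147 mm from the tongue point; y axis along the hinge.
- rail_leaf (a joint): Angle of the grey half of the cover, 0 shut; held shut by the bolt. It has a tongue like the other's. Leave it alone.
- rail_bolt (a joint): Travel of the barrel bolt that lies on the grey half near its front, 0 shot home under its keeper, 0.016 m drawn. Its small knob stands 40 mm above the cover. Leave it alone.
- nut0: Underside centre of one of the four loose brass hexagon nuts (17 mm across flats, 9 mm thick, 14 g) that lie on the flap inside the cup at the start.
- nut1: Underside centre of one of the four loose brass hexagon nuts (17 mm across flats, 9 mm thick, 14 g) that lie on the flap inside the cup at the start.
- nut2: Underside centre of one of the four loose brass hexagon nuts (17 mm across flats, 9 mm thick, 14 g) that lie on the flap inside the cup at the start.
- nut3: Underside centre of one of the four loose brass hexagon nuts (17 mm across flats, 9 mm thick, 14 g) that lie on the flap inside the cup at the start.
- multimeter_centre (a point): Centre of a black multimeter lying flat, 85 x 150 x 34 mm. Bystander.
- solder_reel: Standing reel of solder, 54 mm diameter, 44 mm tall; origin under its centre. Bystander.
- flux_jar: Small amber jar with a red cap, 32 mm diameter, 45 mm tall, between the feeder and the mat; origin under its centre. Bystander.
- screwdriver: Yellow-handled screwdriver, 190 mm long, lying on the bench. Bystander.
- tip_cleaner: Round steel tin of brass wool, 60 mm diameter, 32 mm tall; origin under its centre. Bystander.
- pliers: Green-handled pliers lying flat, about 150 mm long, 12 mm thick. Bystander.

How it is judged:
By the outcome, as a careful person would: the job done as asked, in the order asked, and still so for the second after the job is handed in, with the robot touching nothing.
It also fails if it takes over 70 s, if anything falls off the work surface, if the arm or the gripper's body presses on something with over 40 N, if the wrist force passes 120 N, or if a joint passes its speed limit or range.

## Working session

There is one attempt and no reset: what is moved stays moved. The work goes in short steps, Python scripts to look and compute and a shell command to move; the robot and the scene stay as the last step left them, time stands still between calls to the robot, and variables do not carry over. Pictures are saved under pics/ and viewed, and the job is handed in when it is done.

```bash
ls; mkdir -p pics; python3 - <<'E'
from station import *
import cv2
print(get_state())
for c in ["scene","side","wrist"]:
    d=camera(c); cv2.imwrite(f"pics/a_{c}.png",d["color"][:,:,::-1])
    print(c,d["vertical_fov"],d["R"],d["t"])
    for n in ["cup_grip","cup","hopper_leaf_tongue","hopper_leaf","rail_bolt","flux_jar","multimeter_centre","solder_reel","screwdriver","tip_cleaner","pliers","nut0"]:
        print(n,[(r["conf"],r["xyz"]) for r in look_for(c,n)][:2])
E
```

```text
pics
{'clock': 0.0, 'q': array([ 1.01360306e+00,  2.77184525e-01, -2.79003550e-02,  1.26796713e+00,
        8.55594472e-06,  1.46738856e+00]), 'joint_velocities': array([ 2.74036933e-04,  4.10100948e-04, -1.70016511e-03, -5.90878080e-04,
       -9.39831406e-05,  3.33837544e-03]), 'joint_torque': array([ 2.29429716e-03, -4.45510232e+01,  2.95200634e+01,  1.63001299e-02,
       -6.26608380e-05, -4.69166807e-06]), 'position': array([273.60446093, 561.11704336, 249.11846056]), 'orientation': array([-0.70653764, -3.06035142,  0.00334655]), 'ft_force': array([ 0.11489252,  0.40844633, -0.13434866]), 'torque': array([ 0.00787139, -0.00519708,  0.02055798]), 'gripper_width': 85.53876308737763}
scene 55.91830866546428 [[-0.49668552  0.86786748 -0.01046535]
 [ 0.69297802  0.38927768 -0.6068314 ]
 [-0.52257532 -0.30865663 -0.79476168]] [ 271.90877464 -300.78627042 1656.77154683]
cup_grip [(0.81, [532.9, -198.4, 53.1])]
cup [(0.87, [538.4, -193.9, 51.8])]
hopper_leaf_tongue [(0.63, [551.6, 291.5, 132.3])]
hopper_leaf [(0.72, [556.0, 181.1, 120.0])]
rail_bolt []
flux_jar [(0.62, [466.6, -455.5, 1
[... 820 characters left out ...]
), (0.69, [367.7, 121.3, 42.7])]
multimeter_centre [(0.7, [730.8, 27.5, 36.3])]
solder_reel [(0.67, [363.5, 124.1, 42.3]), (0.53, [555.4, -7.8, 36.7])]
screwdriver [(0.59, [398.8, -184.1, 16.2])]
tip_cleaner [(0.66, [508.6, 479.6, 26.4])]
pliers [(0.84, [463.7, -464.2, 12.2])]
nut0 []
wrist 65.70135590611866 [[ 4.37998261e-01  8.98975699e-01 -4.64541622e-04]
 [ 8.60046323e-01 -4.18880589e-01  2.91306322e-01]
 [ 2.61682717e-01 -1.27991190e-01 -9.56629715e-01]] [-624.43617005  -39.30772467  378.25072152]
cup_grip []
cup []
hopper_leaf_tongue []
hopper_leaf []
rail_bolt []
flux_jar []
multimeter_centre []
solder_reel []
screwdriver []
tip_cleaner [(0.85, [499.9, 500.9, 22.8])]
pliers []
nut0 []
```

View pics/a_scene.png

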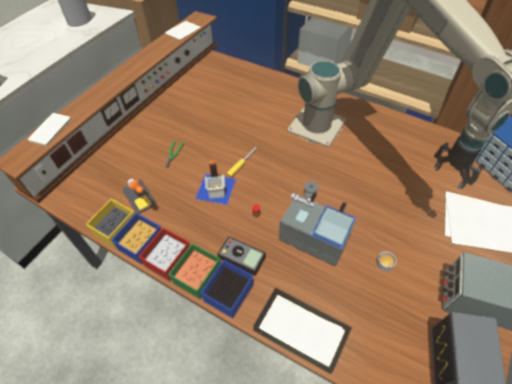

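View pics/a_side.png

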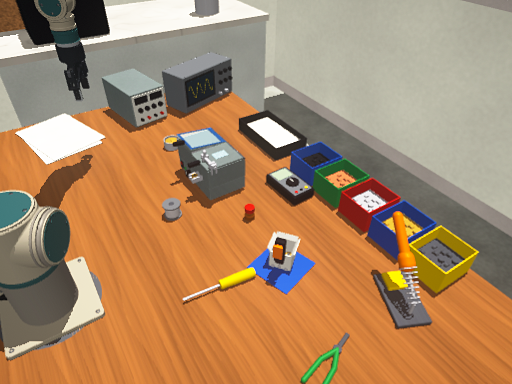

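View pics/a_wrist.png

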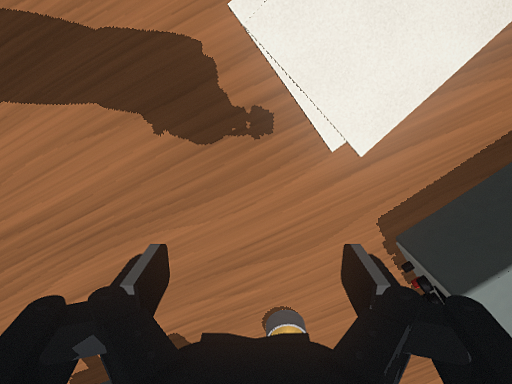

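```bash
python3 - <<'E'
import cv2
a=cv2.imread("pics/a_scene.png");b=cv2.imread("pics/a_side.png")
def crop(im,x,y,w,h,s,n): cv2.imwrite(n,cv2.resize(im[y:y+h,x:x+w],None,fx=s,fy=s,interpolation=cv2.INTER_CUBIC))
crop(a,270,170,96,100,6,"pics/b1.png");crop(b,160,115,100,100,6,"pics/b2.png")
crop(a,190,150,80,60,8,"pics/b3.png");crop(b,240,215,90,80,7,"pics/b4.png")
E
```

```text
(no output)
```

View pics/b1.png

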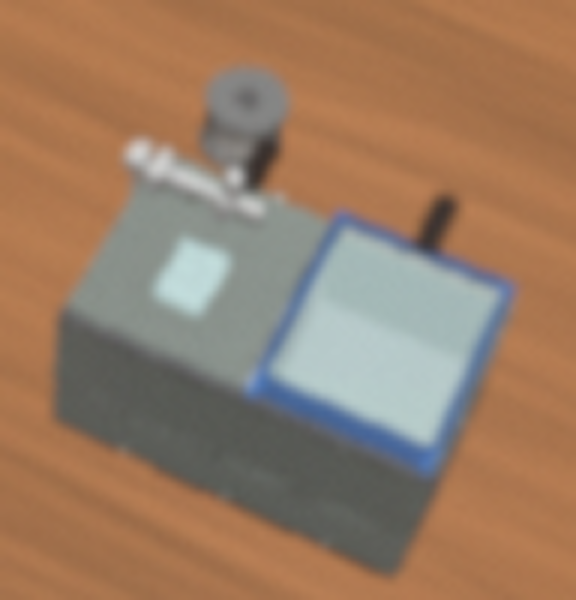

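View pics/b2.png

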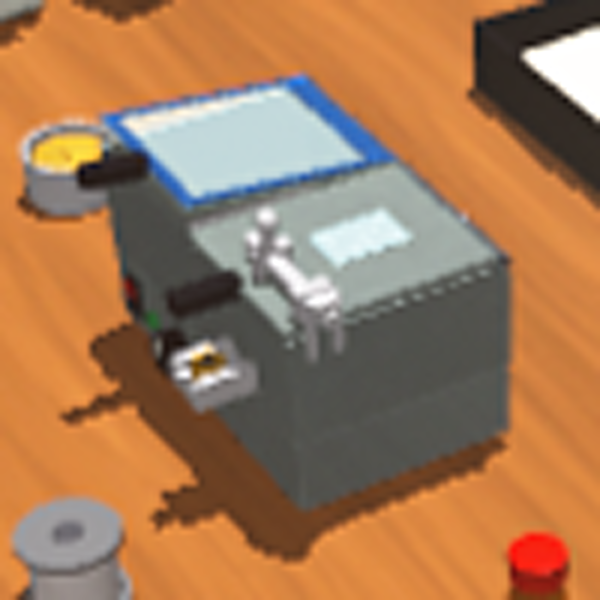

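View pics/b3.png

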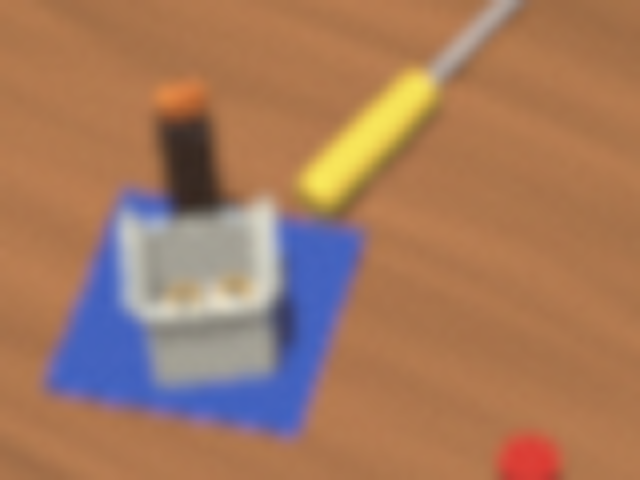

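View pics/b4.png

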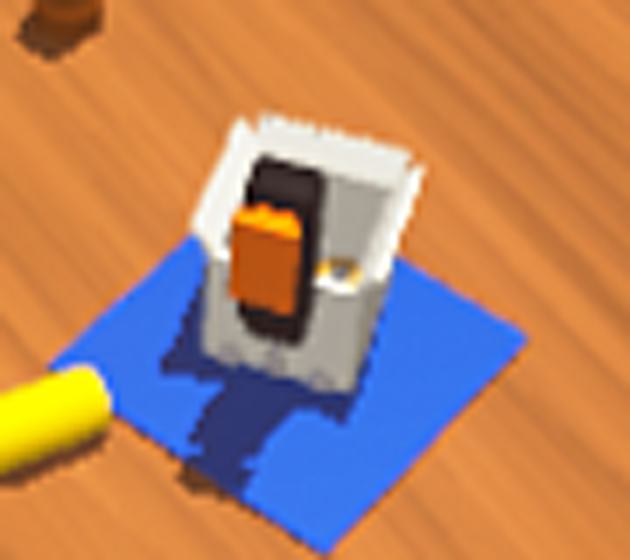

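```bash
cat > h.py <<'E'
import numpy as np, cv2
from scipy.optimize import least_squares
from station import *
def K(d):
    f=192/np.tan(np.radians(d["vertical_fov"])/2)
    return np.array([[f,0,d["cx"]],[0,f,d["cy"]],[0,0,1.]])
def proj(d,P):
    return cv2.projectPoints(np.array(P,float).reshape(-1,3),cv2.Rodrigues(np.array(d["R"]))[0],np.array(d["t"],float),K(d),np.array(d["dist"],float))[0].reshape(-1,2)
def ray(d,uv,z):
    n=cv2.undistortPoints(np.array([[uv]],float),K(d),np.array(d["dist"],float)).reshape(2)
    R=np.array(d["R"]);C=-R.T@d["t"];v=R.T@np.array([n[0],n[1],1]);return C+v*(z-C[2])/v[2]
def T(p,L):
    x,y,a=p;L=np.array(L,float);c,s=np.cos(a),np.sin(a)
    return np.c_[x+c*L[:,0]-s*L[:,1],y+s*L[:,0]+c*L[:,1],L[:,2]]
def fit(p0,obs):
    # obs: list (cam, local pts, pix)
    def f(p): return np.concatenate([(proj(d,T(p,L))-np.array(uv)).ravel() for d,L,uv in obs])
    r=least_squares(f,p0,loss="soft_l1",x_scale=[10,10,.1]);return r.x,f(r.x).reshape(-1,2)
def save(n,im,c=None,s=1):
    im=im[:,:,::-1]
    if c: x,y,w,h=c; im=im[y:y+h,x:x+w]
    if s!=1: im=cv2.resize(im,None,fx=s,fy=s,interpolation=cv2.INTER_CUBIC)
    cv2.imwrite(n,im)
E
python3 - <<'E'
from h import *
s=camera("scene");q=camera("side")
print(s["dist"],s["cx"],s["cy"],q["dist"])
S=lambda l,k,o:[(u/k+o[0],v/k+o[1]) for u,v in l]
obs=[(s,[(65,-110,120),(65,-110,0),(65,110,0)],S([(65,312),(58,420),(390,572)],6,(270,170))),
(q,[(-65,-110,0),(65,-110,0),(65,-110,120)],S([(303,505),(508,430),(508,262)],6,(160,115)))]
p,r=fit([560,230,0],obs);print("feeder",p,np.round(r,1).tolist())
m=T(p,[(0,55,120),(-85,55,120)]);print(m)
for dd,uv,k,o in[(s,(438,222),6,(270,170)),(q,(112,168),6,(160,115))]:
    for z in(123,130,140): print(z,ray(dd,S([uv],k,o)[0],z).round(1))
M=[(-65,-65,3),(-65,65,3),(65,65,3),(65,-65,3)]
obs=[(s,M,S([(125,188),(368,232),(297,436),(45,388)],8,(190,150)))]
pm,r=fit([540,-200,0],obs);print("mat",pm,np.round(r,1).tolist())
for d,l,k,o in[(s,[(125,188),(368,232),(297,436),(45,388)],8,(190,150)),(q,[(48,365),(325,553),(527,338)],7,(240,215))]:
    for uv in S(l,k,o): print(ray(d,uv,3).round(1))
# cup bottom/lip
for d,l,k,o,z in[(s,[(152,385),(278,372)],8,(190,150),3),(q,[(205,355),(352,392)],7,(240,215),3),(s,[(120,208),(273,203),(285,300),(142,318)],8,(190,150),58),(q,[(238,120),(422,168)],7,(240,215),58),(s,[(182,90)],8,(190,150),114),(q,[(285,165)],7,(240,215),117)]:
    for uv in S(l,k,o): print(z,ray(d,uv,z).round(1))
E
```

```text
[-0.08819451  0.          0.          0.          0.        ] 256.63899109597145 191.00623600655769 [-0.00373805  0.          0.          0.          0.        ]
feeder [5.50029621e+02 2.35893492e+02 5.55908826e-02] [[-1.6, 1.4], [-1.8, 1.3], [1.1, 0.6], [-0.5, 4.3], [-0.6, 1.9], [-0.9, -0.2]]
[[546.97369738 290.80852985 120.        ]
 [462.10500327 286.08573822 120.        ]]
123 [457.6 290.3 123. ]
130 [462.8 291.  130. ]
140 [470.2 292.  140. ]
123 [484.4 313.  123. ]
130 [480.6 302.3 130. ]
140 [475.1 286.9 140. ]
mat [ 5.31761735e+02 -1.94715130e+02  2.90033130e-01] [[0.0, 0.1], [0.1, -0.1], [0.2, 0.0], [-0.3, -0.0]]
[ 487.8 -275.9    3. ]
[ 451.4 -151.3    3. ]
[ 575.8 -114.4    3. ]
[ 612.1 -237.2    3. ]
[ 455.  -158.2    3. ]
[ 493.4 -281.4    3. ]
[ 615.7 -243.8    3. ]
3 [ 584.9 -192.6    3. ]
3 [ 548.1 -143.2    3. ]
3 [ 507.5 -185.6    3. ]
3 [ 544.  -229.2    3. ]
58 [ 534.4 -238.3   58. ]
58 [ 495.3 -174.9   58. ]
58 [ 542.8 -137.3   58. ]
58 [ 585.  -190.5   58. ]
58 [ 555.7 -133.9   58. ]
58 [ 600.1 -191.5   58. ]
114 [ 494.7 -221.6  114. ]
117 [ 521.8 -207.1  117. ]
```

```bash
cat >> h.py <<'E'
from scipy.spatial.transform import Rotation as Ro
def delta(pos,yaw_y,st=None):
    """tool-frame shift (m) and wz to bring TCP to pos with tool down and tool-y at world angle yaw_y deg (mod 180)"""
    st=st or get_state();R=Ro.from_rotvec(st["orientation"])
    y=R.apply([0,1,0]);a=np.degrees(np.arctan2(y[1],y[0]))
    d=R.inv().apply(np.array(pos)-st["position"])/1000
    dw=(yaw_y-a+90)%180-90
    print("pos",st["position"].round(1),"ya",a.round(1),"z",R.apply([0,0,1]).round(3),"| d tool m",d.round(4),"wz",round(-dw,2),"q",st["q"].round(2),"w",round(st["gripper_width"],1),"t",round(float(st["clock"]),2))
E
python3 - <<'E'
from h import *
delta([420,290,240],93)
w=camera("wrist");R=np.array(w["R"]);st=get_state();Rt=Ro.from_rotvec(st["orientation"])
print("cam in tool",Rt.inv().apply(-R.T@w["t"]-st["position"]),"axis",Rt.inv().apply(R[2]))
E
```

```text
pos [274.  561.7 250.3] ya 64.0 z [-0. -0. -1.] | d tool m [-0.2504 -0.1802  0.0103] wz -29.0 q [ 1.01  0.28 -0.03  1.27  0.    1.47] w 85.0 t 2.05
cam in tool [  72.88568066   -0.41335663 -122.70359813] axis [-2.91296405e-01 -2.73747731e-04  9.56632808e-01]
```

```bash
python3 -m jog '[{"tx":-0.04,"ty":-0.029},{"tx":-0.04,"ty":-0.029},{"tx":-0.04,"ty":-0.029},{"tx":-0.04,"ty":-0.029},{"tx":-0.04,"ty":-0.029}]' 5; python3 -m jog '[{"tx":-0.04,"ty":-0.029},{"tx":-0.01,"ty":-0.006,"tz":0.01},{"wz":-8},{"wz":-8},{"wz":-8}]'; python3 -m jog '[{"wz":-5},{"tz":0},{"tz":0}]'; python3 - <<'E'
from h import *
delta([420,290,240],93)
w=camera("wrist");save("pics/c1.png",w["color"])
for n in ["hopper_leaf_tongue","hopper_leaf","rail_bolt"]:
        print(n,[(r["conf"],r["xyz"]) for r in look_for("wrist",n)][:3])
E
```

```text
pos [274.  561.7 250.3] ya 64.0 z [-0. -0. -1.] | d tool m [-0.2503 -0.1802  0.0103] wz -29.0 q [ 1.01  0.28 -0.03  1.27 -0.    1.47] w 85.5 t 2.1
hopper_leaf_tongue []
hopper_leaf []
rail_bolt []schema error: expected keys tx, ty, tz, wx, wy, wz, grip
schema error: expected keys tx, ty, tz, wx, wy, wz, grip
schema error: expected keys tx, ty, tz, wx, wy, wz, grip
```

View pics/c1.png

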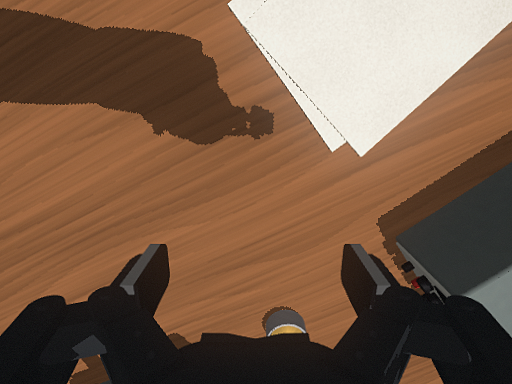

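All keys are required in each row.

```bash
python3 -m jog '[{"tx":-0.04,"ty":-0.029,"tz":0,"wx":0,"wy":0,"wz":0,"grip":100},{"tx":-0.04,"ty":-0.029,"tz":0,"wx":0,"wy":0,"wz":0,"grip":100},{"tx":-0.04,"ty":-0.029,"tz":0,"wx":0,"wy":0,"wz":0,"grip":100},{"tx":-0.04,"ty":-0.029,"tz":0,"wx":0,"wy":0,"wz":0,"grip":100},{"tx":-0.04,"ty":-0.029,"tz":0,"wx":0,"wy":0,"wz":0,"grip":100}]' 5; python3 -m jog '[{"tx":-0.04,"ty":-0.029,"tz":0,"wx":0,"wy":0,"wz":0,"grip":100},{"tx":-0.01,"ty":-0.006,"tz":0.01,"wx":0,"wy":0,"wz":0,"grip":100},{"tx":0,"ty":0,"tz":0,"wx":0,"wy":0,"wz":-8,"grip":100},{"tx":0,"ty":0,"tz":0,"wx":0,"wy":0,"wz":-8,"grip":100},{"tx":0,"ty":0,"tz":0,"wx":0,"wy":0,"wz":-8,"grip":100}]'; python3 -m jog '[{"tx":0,"ty":0,"tz":0,"wx":0,"wy":0,"wz":-5,"grip":100},{"tx":0,"ty":0,"tz":0,"wx":0,"wy":0,"wz":0,"grip":100},{"tx":0,"ty":0,"tz":0,"wx":0,"wy":0,"wz":0,"grip":100}]'; python3 - <<'E'
from h import *
delta([420,290,240],93)
w=camera("wrist");save("pics/c2.png",w["color"])
for n in ["hopper_leaf_tongue","hopper_leaf","rail_bolt"]:
        print(n,[(r["conf"],r["xyz"]) for r in look_for("wrist",n)][:3])
E
```

```text
clock: 2.8
position: [390.8, 342.1, 250.5]
orientation: [0.706, 3.061, 0.001]
ft_force: [0.7, -0.1, -0.6]
gripper_width: 85.5
clock: 3.3
position: [419.6, 290.5, 239.9]
orientation: [-0.046, -3.141, -0.0]
ft_force: [0.5, 0.2, -0.5]
gripper_width: 85.3
clock: 3.6
position: [419.5, 290.7, 240.1]
orientation: [0.08, -3.14, -0.0]
ft_force: [-0.0, 0.3, 0.6]
gripper_width: 85.4
pos [419.5 290.7 240.1] ya 92.9 z [-0.  0. -1.] | d tool m [-0.0004 -0.0007  0.0001] wz -0.08 q [ 0.48  0.08 -0.29  1.21  0.    0.43] w 85.4 t 3.6
hopper_leaf_tongue [(0.75, [518.1, 290.4, 136.5])]
hopper_leaf [(0.75, [523.1, 289.7, 135.6]), (0.62, [492.8, 256.8, 122.8])]
rail_bolt [(0.51, [510.1, 147.4, 134.6])]
```

View pics/c2.png

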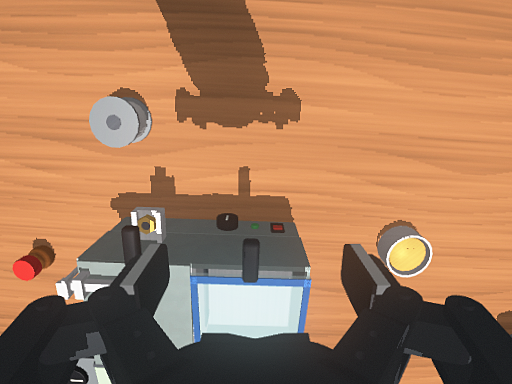

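```bash
python3 - <<'E'
from h import *
w=camera("wrist")
save("pics/c3.png",w["color"],(50,190,290,150),2.7)
for n,uv,zs in[("tip",(251,239),(120,127,140)),("root",(251,282),(120,127,140)),("L",(193,279),(120,127,140)),("R",(311,279),(120,127,140)),("frontbotR",(293,222),(0,)),("fronttopR",(310,267),(120,)),("fronttopL",(78,265),(120,)),("jar",(28,267),(45,)),("tin",(408,254),(32,)),("reel",(114,122),(44,))]:
    for z in zs: print(n,z,ray(w,uv,z).round(1))
E
```

```text
tip 120 [464.  288.3 120. ]
tip 127 [460.6 288.2 127. ]
tip 140 [454.3 288.1 140. ]
root 120 [508.7 290.5 120. ]
root 127 [504.1 290.3 127. ]
root 140 [495.4 290.1 140. ]
L 120 [508.6 235.6 120. ]
L 127 [503.9 237.1 127. ]
L 140 [495.3 239.8 140. ]
R 120 [502.6 346.8 120. ]
R 127 [498.1 345.1 127. ]
R 140 [489.8 341.8 140. ]
frontbotR 0 [494.5 343.6   0. ]
fronttopR 120 [489.8 344.5 120. ]
fronttopL 120 [500.8 125.8 120. ]
jar 45 [556.4   9.3  45. ]
tin 32 [517.9 488.4  32. ]
reel 44 [373.  137.1  44. ]
```

View pics/c3.png

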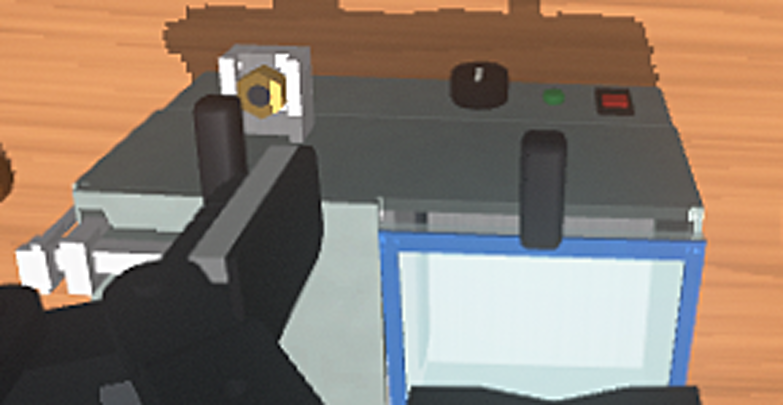

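```bash
python3 -m jog '[{"tx":-0.025,"ty":-0.002,"tz":0,"wx":0,"wy":0,"wz":0,"grip":100},{"tx":-0.024,"ty":-0.002,"tz":0,"wx":0,"wy":0,"wz":0,"grip":100},{"tx":0,"ty":0,"tz":0.04,"wx":0,"wy":0,"wz":0,"grip":100},{"tx":0,"ty":0,"tz":0.02,"wx":0,"wy":0,"wz":0,"grip":60},{"tx":0,"ty":0,"tz":0,"wx":0,"wy":0,"wz":0,"grip":60}]' 20;  python3 - <<'E'
from h import *
delta([469,289.2,141],92.9)
w=camera("wrist");save("pics/d1.png",w["color"])
for z in (130,141): print(proj(w,[(469,289.2,z),(453,288.5,z)]))
E
```

```text
clock: 4.35
position: [466.4, 287.6, 176.7]
orientation: [0.081, -3.134, 0.005]
ft_force: [-0.4, -0.5, -0.2]
gripper_width: 59.1
pos [466.4 287.6 176.7] ya 93.0 z [-0.007 -0.003 -1.   ] | d tool m [-0.0029  0.0015  0.0357] wz 0.06 q [ 0.43  0.2  -0.29  1.09  0.    0.38] w 59.1 t 4.35
[[258.93264974 230.64051277]
 [259.26303941 206.22890279]]
[[259.10558785 238.27353859]
 [259.46234256 212.56608137]]
```

View pics/d1.png

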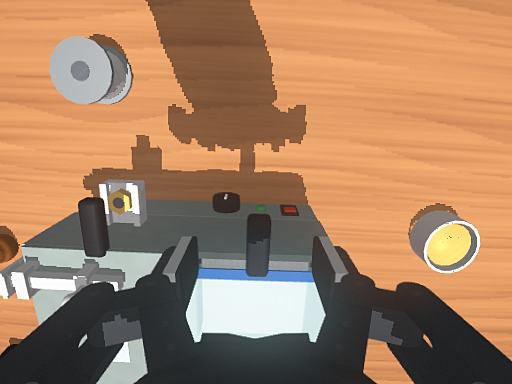

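```bash
python3 -m jog '[{"tx":-0.002,"ty":0.001,"tz":0.017,"wx":0,"wy":0,"wz":0,"grip":60},{"tx":0,"ty":0,"tz":0.017,"wx":0,"wy":0,"wz":0,"grip":60},{"tx":0,"ty":0,"tz":0,"wx":0,"wy":0,"wz":0,"grip":60},{"tx":0,"ty":0,"tz":0,"wx":0,"wy":0,"wz":0,"grip":5},{"tx":0,"ty":0,"tz":0,"wx":0,"wy":0,"wz":0,"grip":5}]' 20; python3 -m jog '[{"tx":0,"ty":0,"tz":0,"wx":0,"wy":0,"wz":0,"grip":5},{"tx":0,"ty":0,"tz":0,"wx":0,"wy":0,"wz":0,"grip":5},{"tx":0,"ty":0,"tz":0,"wx":0,"wy":0,"wz":0,"grip":5}]'; python3 - <<'E'
from h import *
delta([469,289.2,141],92.9)
w=camera("wrist");save("pics/d2.png",w["color"])
E
```

```text
clock: 4.9
position: [472.0, 290.6, 148.2]
orientation: [-0.082, 3.138, 0.002]
ft_force: [-0.2, -0.1, -0.7]
gripper_width: 22.9
clock: 5.2
position: [471.8, 289.7, 147.0]
orientation: [-0.081, 3.138, -0.001]
ft_force: [2.5, -3.4, 1.5]
gripper_width: 13.8
pos [471.8 289.7 147. ] ya 92.9 z [ 0.002 -0.001 -1.   ] | d tool m [ 0.0029 -0.0003  0.006 ] wz 0.04 q [ 0.43  0.23 -0.32  1.02 -0.    0.38] w 13.8 t 5.2
```

View pics/d2.png

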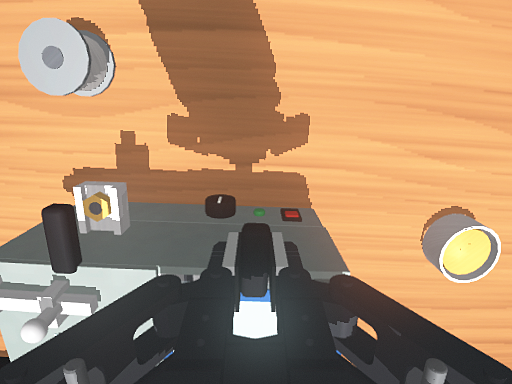

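```bash
python3 -m jog '[{"tx":-0.0028,"ty":0,"tz":-0.0147,"wx":0,"wy":0,"wz":0,"grip":5},{"tx":-0.0042,"ty":0,"tz":-0.0143,"wx":0,"wy":0,"wz":0,"grip":5},{"tx":-0.0056,"ty":0,"tz":-0.0139,"wx":0,"wy":0,"wz":0,"grip":5},{"tx":-0.007,"ty":0,"tz":-0.0132,"wx":0,"wy":0,"wz":0,"grip":5},{"tx":0,"ty":0,"tz":0,"wx":0,"wy":0,"wz":0,"grip":5}]'; python3 - <<'E'
from h import *
delta([469,289.2,141],92.9)
w=camera("side");save("pics/d3.png",w["color"],(130,60,160,150),4)
w=camera("wrist");save("pics/d3w.png",w["color"])
E
```

```text
clock: 5.75
position: [490.7, 290.1, 203.3]
orientation: [0.08, -3.14, 0.003]
ft_force: [0.5, -4.1, -0.0]
gripper_width: 13.7
pos [490.7 290.1 203.3] ya 92.9 z [-0.    -0.002 -1.   ] | d tool m [0.0217 0.0003 0.0623] wz 0.04 q [ 0.42  0.21 -0.21  1.15 -0.    0.37] w 13.7 t 5.75
```

View pics/d3.png

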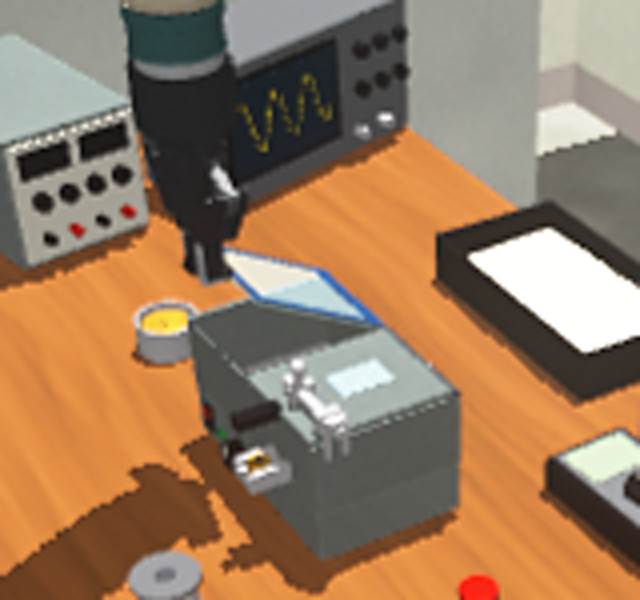

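View pics/d3w.png

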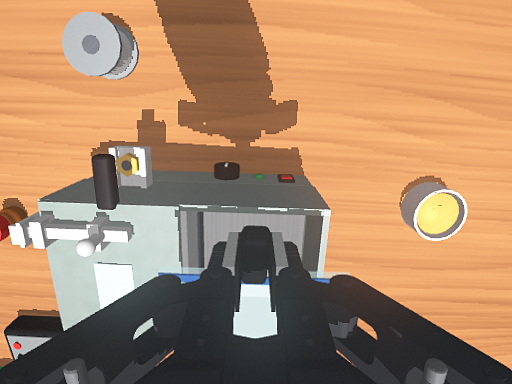

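Works well: the clear leaf lifts, with low force. Continue along the arc.

```bash
python3 -m jog '[{"tx":-0.0083,"ty":0,"tz":-0.0125,"wx":0,"wy":0,"wz":0,"grip":5},{"tx":-0.0095,"ty":0,"tz":-0.0116,"wx":0,"wy":0,"wz":0,"grip":5},{"tx":-0.0106,"ty":0,"tz":-0.0106,"wx":0,"wy":0,"wz":0,"grip":5},{"tx":-0.0116,"ty":0,"tz":-0.0095,"wx":0,"wy":0,"wz":0,"grip":5},{"tx":-0.0125,"ty":0,"tz":-0.0083,"wx":0,"wy":0,"wz":0,"grip":5}]'; python3 -m jog '[{"tx":-0.0132,"ty":0,"tz":-0.007,"wx":0,"wy":0,"wz":0,"grip":5},{"tx":-0.0139,"ty":0,"tz":-0.0056,"wx":0,"wy":0,"wz":0,"grip":5},{"tx":-0.0143,"ty":0,"tz":-0.0042,"wx":0,"wy":0,"wz":0,"grip":5},{"tx":-0.0147,"ty":0,"tz":-0.0028,"wx":0,"wy":0,"wz":0,"grip":5},{"tx":0,"ty":0,"tz":0,"wx":0,"wy":0,"wz":0,"grip":5}]'; python3 - <<'E'
from h import *
delta([469,289.2,141],92.9)
print(get_state()["ft_force"])
w=camera("side");save("pics/d4.png",w["color"],(130,60,160,150),4)
E
```

```text
clock: 6.35
position: [541.0, 291.2, 253.4]
orientation: [0.082, -3.135, 0.01]
ft_force: [-1.1, -9.3, -2.3]
gripper_width: 13.6
clock: 6.85
position: [599.6, 292.4, 273.5]
orientation: [0.079, -3.139, 0.015]
ft_force: [0.7, -13.4, 1.4]
gripper_width: 13.4
pos [599.6 292.4 273.5] ya 92.9 z [-0.001 -0.009 -1.   ] | d tool m [0.1304 0.0046 0.1327] wz -0.0 q [ 0.36  0.35  0.12  1.35 -0.01  0.31] w 13.4 t 6.85
[  0.74281452 -13.37611582   1.39007155]
```

View pics/d4.png

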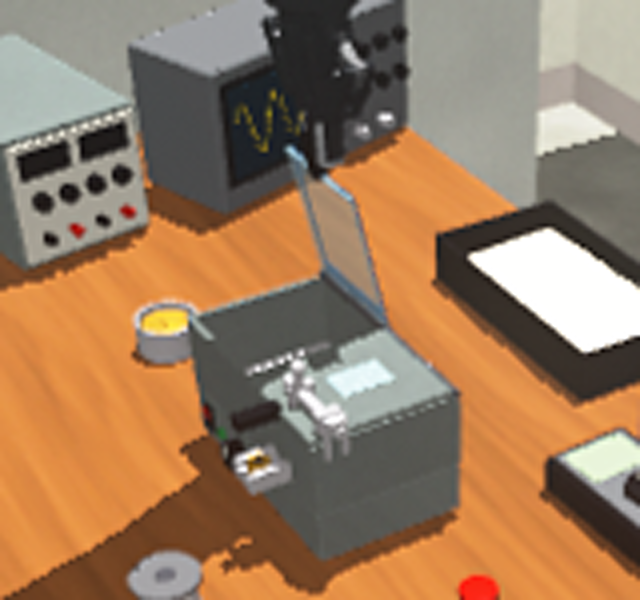

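```bash
python3 -m jog '[{"tx":-0.0149,"ty":-0.003,"tz":-0.0013,"wx":0,"wy":0,"wz":0,"grip":5},{"tx":-0.0149,"ty":-0.002,"tz":0.0002,"wx":0,"wy":0,"wz":0,"grip":5},{"tx":-0.0148,"ty":-0.001,"tz":0.0017,"wx":0,"wy":0,"wz":0,"grip":5},{"tx":0,"ty":0,"tz":0,"wx":0,"wy":0,"wz":0,"grip":5},{"tx":0,"ty":0,"tz":0,"wx":0,"wy":0,"wz":0,"grip":5}]'; python3 -m jog '[{"tx":-0.008,"ty":0,"tz":0.0013,"wx":0,"wy":0,"wz":0,"grip":5},{"tx":0,"ty":0,"tz":0,"wx":0,"wy":0,"wz":0,"grip":5}]';python3 - <<'E'
from h import *
delta([469,289.2,141],92.9)
print(get_state()["ft_force"])
w=camera("side");save("pics/d5.png",w["color"],(130,60,160,150),4)
E
```

```text
clock: 7.4
position: [643.5, 292.8, 273.2]
orientation: [0.082, -3.14, 0.001]
ft_force: [0.9, -4.1, -1.9]
gripper_width: 13.5
clock: 7.6
position: [651.1, 293.0, 271.9]
orientation: [0.082, -3.139, 0.002]
ft_force: [0.1, -4.6, -1.7]
gripper_width: 13.1
pos [651.1 293.  271.9] ya 93.0 z [-0.002 -0.001 -1.   ] | d tool m [0.1819 0.0059 0.1312] wz 0.11 q [ 0.33  0.43  0.23  1.38 -0.    0.28] w 13.1 t 7.6
[ 0.11909616 -4.62641646 -1.70157864]
```

View pics/d5.png

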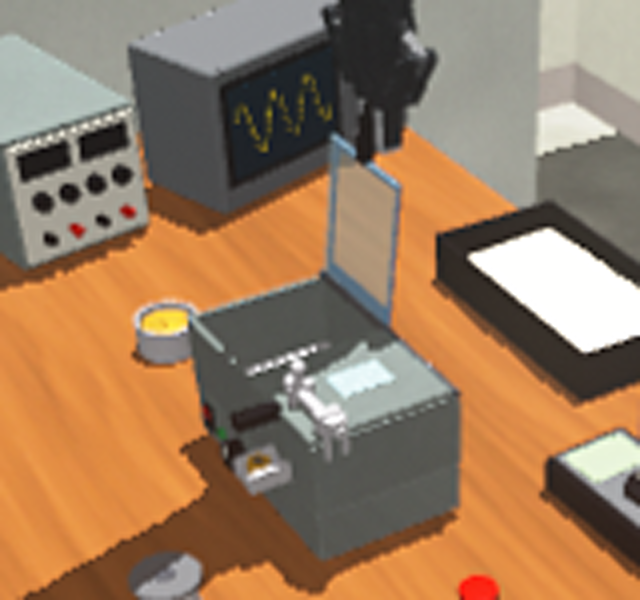

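Near the stop; push on gently until the force shows it.

```bash
python3 -m jog '[{"tx":-0.006,"ty":0,"tz":0.0014,"wx":0,"wy":0,"wz":0,"grip":5},{"tx":0,"ty":0,"tz":0,"wx":0,"wy":0,"wz":0,"grip":5}]';python3 -m jog '[{"tx":-0.005,"ty":0,"tz":0.0014,"wx":0,"wy":0,"wz":0,"grip":5},{"tx":0,"ty":0,"tz":0,"wx":0,"wy":0,"wz":0,"grip":5}]'
```

```text
clock: 7.85
position: [657.0, 293.1, 270.8]
orientation: [0.082, -3.139, 0.003]
ft_force: [1.1, -5.3, -1.4]
gripper_width: 13.3
clock: 8.05
position: [662.1, 293.2, 269.5]
orientation: [0.082, -3.14, 0.003]
ft_force: [0.0, -6.3, -0.3]
gripper_width: 13.1
```

```bash
python3 -m jog '[{"tx":-0.006,"ty":-0.001,"tz":0.0015,"wx":0,"wy":0,"wz":0,"grip":5},{"tx":0,"ty":0,"tz":0,"wx":0,"wy":0,"wz":0,"grip":5}]';python3 -m jog '[{"tx":-0.005,"ty":0,"tz":0.0014,"wx":0,"wy":0,"wz":0,"grip":5},{"tx":0,"ty":0,"tz":0,"wx":0,"wy":0,"wz":0,"grip":5}]'; python3 - <<'E'
from h import *
w=camera("side");save("pics/d6.png",w["color"],(130,60,160,150),4)
E
```

```text
clock: 8.25
position: [667.5, 293.2, 268.1]
orientation: [0.083, -3.138, 0.001]
ft_force: [-1.5, -4.0, 0.8]
gripper_width: 13.4
clock: 8.45
position: [668.7, 293.4, 267.5]
orientation: [0.084, -3.13, 0.002]
ft_force: [-12.2, -6.3, 6.8]
gripper_width: 12.9
```

View pics/d6.png

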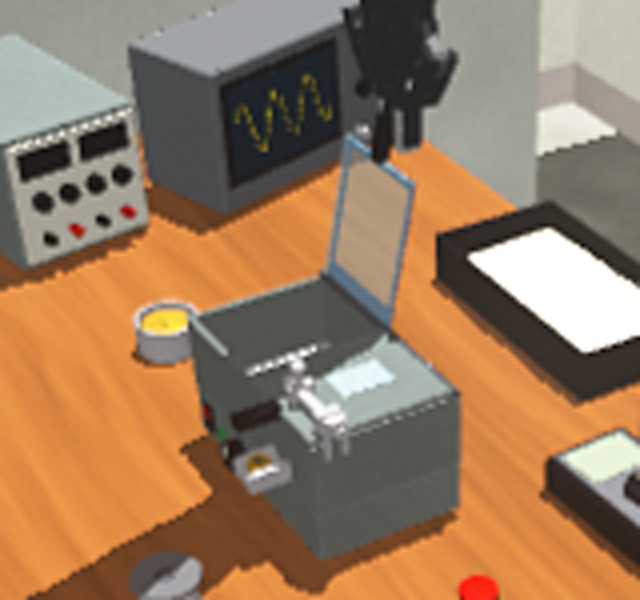

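```bash
python3 -m jog '[{"tx":0.002,"ty":0.002,"tz":0,"wx":0,"wy":0,"wz":0,"grip":5},{"tx":0,"ty":0,"tz":0,"wx":0,"wy":0,"wz":0,"grip":60},{"tx":0,"ty":0,"tz":0,"wx":0,"wy":0,"wz":0,"grip":60},{"tx":0,"ty":0,"tz":-0.04,"wx":0,"wy":0,"wz":0,"grip":60},{"tx":0,"ty":0,"tz":-0.04,"wx":0,"wy":0,"wz":0,"grip":60}]';  python3 - <<'E'
from h import *
w=camera("side");save("pics/d7.png",w["color"],(130,30,160,150),4)
delta([470,-240,300],38)
E
```

```text
clock: 9.0
position: [670.7, 296.5, 345.6]
orientation: [0.084, -3.137, -0.001]
ft_force: [0.2, 0.4, 0.4]
gripper_width: 51.0
pos [673.6 297.5 356.2] ya 93.1 z [ 0.011  0.006 -1.   ] | d tool m [ 0.2325 -0.5261  0.0509] wz 55.05 q [0.33 0.45 0.44 1.54 0.   0.27] w 51.1 t 9.05
```

View pics/d7.png

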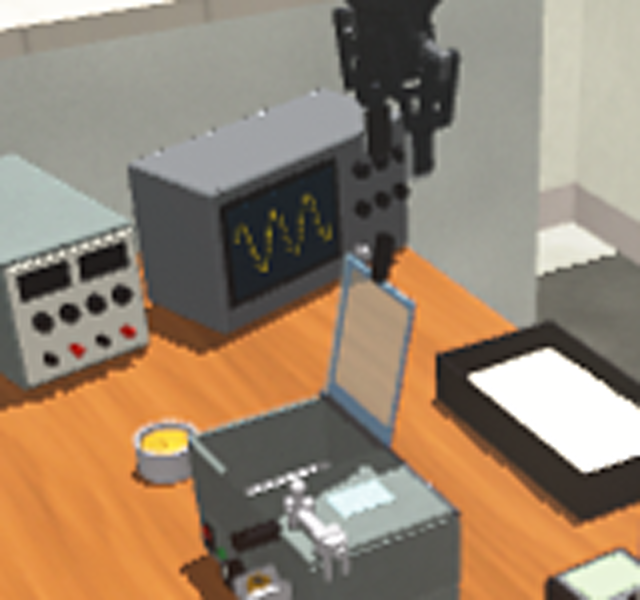

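```bash
python3 -m jog '[{"tx":0.019,"ty":-0.044,"tz":0,"wx":0,"wy":0,"wz":0,"grip":90},{"tx":0.019,"ty":-0.044,"tz":0,"wx":0,"wy":0,"wz":0,"grip":90},{"tx":0.019,"ty":-0.044,"tz":0,"wx":0,"wy":0,"wz":0,"grip":90},{"tx":0.019,"ty":-0.044,"tz":0,"wx":0,"wy":0,"wz":0,"grip":90},{"tx":0.019,"ty":-0.044,"tz":0,"wx":0,"wy":0,"wz":0,"grip":90}]'; python3 -m jog '[{"tx":0.019,"ty":-0.044,"tz":0,"wx":0,"wy":0,"wz":0,"grip":90},{"tx":0.019,"ty":-0.044,"tz":0,"wx":0,"wy":0,"wz":0,"grip":90},{"tx":0.019,"ty":-0.044,"tz":0,"wx":0,"wy":0,"wz":0,"grip":90},{"tx":0.019,"ty":-0.044,"tz":0.01,"wx":0,"wy":0,"wz":0,"grip":90},{"tx":0.019,"ty":-0.044,"tz":0.01,"wx":0,"wy":0,"wz":0,"grip":90}]'; python3 -m jog '[{"tx":0.019,"ty":-0.044,"tz":0.01,"wx":0,"wy":0,"wz":0,"grip":90},{"tx":0.019,"ty":-0.042,"tz":0.01,"wx":0,"wy":0,"wz":0,"grip":90},{"tx":0,"ty":0,"tz":0,"wx":0,"wy":0,"wz":8,"grip":90},{"tx":0,"ty":0,"tz":0,"wx":0,"wy":0,"wz":8,"grip":90},{"tx":0,"ty":0,"tz":0,"wx":0,"wy":0,"wz":8,"grip":90}]'; python3 -m jog '[{"tx":0,"ty":0,"tz":0,"wx":0,"wy":0,"wz":8,"grip":90},{"tx":0,"ty":0,"tz":0,"wx":0,"wy":0,"wz":8,"grip":90},{"tx":0,"ty":0,"tz":0,"wx":0,"wy":0,"wz":8,"grip":90},{"tx":0,"ty":0,"tz":0,"wx":0,"wy":0,"wz":7,"grip":90},{"tx":0,"ty":0,"tz":0,"wx":0,"wy":0,"wz":0,"grip":90}]'; python3 - <<'E'
from h import *
delta([510,-216,220],38)
w=camera("wrist");save("pics/e1.png",w["color"])
for n in ["cup_grip","cup","cup_tab","nut0"]:
        print(n,[(r["conf"],r["xyz"]) for r in look_for("wrist",n)][:4])
E
```

```text
clock: 9.55
position: [588.1, 70.3, 347.3]
orientation: [-0.084, 3.138, 0.002]
ft_force: [0.9, -0.8, 0.1]
gripper_width: 76.6
clock: 10.05
position: [505.3, -155.0, 327.7]
orientation: [-0.084, 3.136, -0.0]
ft_force: [0.2, -0.1, 0.3]
gripper_width: 76.7
clock: 10.55
position: [472.2, -242.0, 307.1]
orientation: [0.582, 3.085, 0.002]
ft_force: [0.2, 0.4, 0.2]
gripper_width: 76.8
clock: 11.05
position: [472.4, -241.3, 307.2]
orientation: [1.375, 2.822, 0.002]
ft_force: [-0.3, -0.1, 0.3]
gripper_width: 77.1
pos [ 472.4 -241.3  307.2] ya 38.1 z [ 0.002  0.    -1.   ] | d tool m [-0.0031  0.045   0.0873] wz 0.05 q [-0.59  0.08 -0.14  1.35  0.    0.31] w 77.1 t 11.05
cup_grip [(0.63, [550.8, -192.2, 60.1])]
cup [(0.77, [550.6, -194.0, 65.5])]
cup_tab [(0.82, [502.0, -218.8, 104.8]), (0.43, [548.8, -195.7, 60.6])]
nut0 [(0.66, [550.8, -171.7, 19.7]), (0.64, [567.6, -188.6, 13.9])]
```

View pics/e1.png

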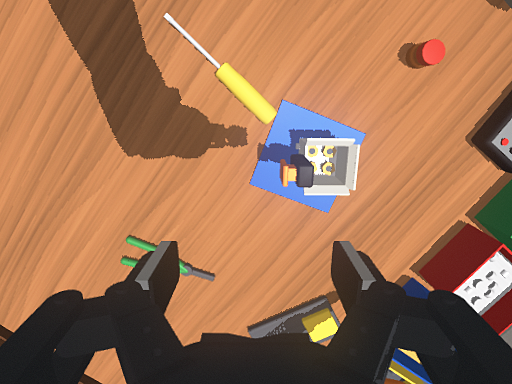

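```bash
python3 - <<'E'
from h import *
w=camera("wrist")
save("pics/e2.png",w["color"],(240,90,135,130),5)
E
```

```text
(no output)
```

View pics/e2.png

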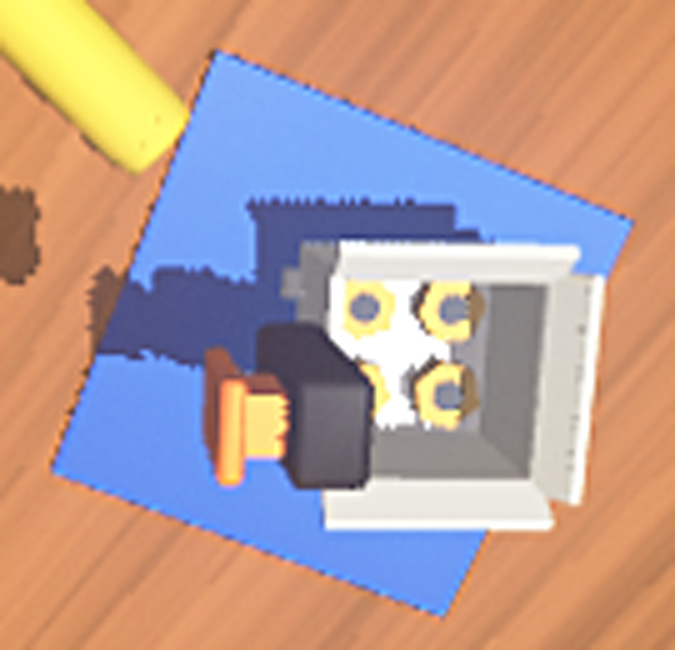

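```bash
python3 - <<'E'
from h import *
w=camera("wrist")
S=lambda l:[(u/5+240,v/5+90) for u,v in l]
M=[(-65,65,3),(65,65,3),(65,-65,3),(-65,-65,3)]
p,r=fit([535,-195,.29],[(w,M,S([(215,50),(633,222),(445,615),(52,465)]))]);print("mat",p,r.round(1).tolist())
L=[(33.5,29,58),(33.5,-29,58),(-29,33.5,58),(29,33.5,58),(29,-33.5,58),(-29,-33.5,58),(-36,13,117),(-36,-13,117),(-54,-13,117),(-54,13,117)]
U=S([(605,278),(578,503),(333,243),(580,245),(552,525),(325,528),(368,382),(372,488),(298,488),(290,383)])
p,r=fit([545,-190,.67],[(w,L,U)]);print("cup",p,r.round(1).tolist())
print(T(p,[(-45,0,98)]))
p,r=fit([545,-190,.67],[(w,L[:6],U[:6])]);print("cup lip",p,r.round(1).tolist());print(T(p,[(-45,0,98)]))
p,r=fit([545,-190,.67],[(w,L[6:],U[6:])]);print("grip",p,r.round(1).tolist());print(T(p,[(-45,0,98)]))
E
```

```text
mat [ 5.36382158e+02 -1.99513809e+02  2.98506636e-01] [[0.2, -0.7], [0.5, -0.5], [-0.2, 0.5], [-0.6, 1.3]]
cup [ 553.83003615 -185.59879863    0.63592111] [[-0.2, -0.0], [-0.5, -0.8], [5.1, 1.7], [1.7, 2.9], [0.9, -2.0], [2.5, -3.8], [0.2, -0.4], [-2.6, 1.7], [-4.1, 1.2], [-0.9, -1.1]]
[[ 517.62641244 -212.32514575   98.        ]]
cup lip [ 552.9770206  -187.28965524    0.65307141] [[-2.0, 0.1], [-1.4, -0.6], [3.2, 2.7], [-0.1, 3.1], [0.0, -1.8], [1.6, -2.8]]
[[ 517.23706349 -214.63294447   98.        ]]
grip [ 551.89494308 -180.16551243    0.75074885] [[0.7, -1.6], [0.6, 0.4], [-1.0, 1.8], [-0.4, -0.4]]
[[ 518.99192311 -210.86390452   98.        ]]
```

```bash
python3 - <<'E'
from h import *
w=camera("wrist")
S=lambda l:[(u/5+240,v/5+90) for u,v in l]
U=S([(605,278),(578,503),(333,243),(580,245),(552,525),(325,528),(368,382),(372,488),(298,488),(290,383)])
for zl in (58,63,68,73):
 for zg in (117,):
  L=[(33.5,29,zl),(33.5,-29,zl),(-29,33.5,zl),(29,33.5,zl),(29,-33.5,zl),(-29,-33.5,zl),(-36,13,zg),(-36,-13,zg),(-54,-13,zg),(-54,13,zg)]
  p,r=fit([545,-190,.67],[(w,L,U)]);print(zl,"cup",p,r.round(1).tolist(),abs(r).sum());print(T(p,[(-45,0,98)]))
for uv in U[6:]: print(ray(w,uv,117))
for uv in U[:6]: print(ray(w,uv,60))
E
```

```text
58 cup [ 553.75293824 -185.65113691    0.63562878] [[-0.2, -0.0], [-0.5, -0.8], [5.1, 1.7], [1.7, 2.9], [0.9, -2.0], [2.5, -3.8], [0.2, -0.4], [-2.6, 1.7], [-4.1, 1.2], [-0.9, -1.1]] 34.287243255140254
[[ 517.54150306 -212.36689933   98.        ]]
63 cup [ 552.62227953 -185.86813738    0.64118228] [[0.3, -0.0], [0.1, -0.2], [4.9, 1.9], [2.1, 2.8], [1.5, -1.4], [2.5, -3.0], [-0.8, -0.7], [-3.5, 1.4], [-5.0, 1.0], [-1.9, -1.3]] 36.21971557236964
[[ 516.55976798 -212.78458702   98.        ]]
68 cup [ 551.05082345 -186.28007448    0.6509791 ] [[0.3, -0.3], [0.5, 0.2], [4.2, 2.1], [2.1, 2.6], [1.9, -0.9], [2.3, -2.1], [-2.3, -1.0], [-4.7, 1.1], [-6.2, 0.9], [-3.4, -1.4]] 40.404228276050134
[[ 515.25373388 -213.54852472   98.        ]]
73 cup [ 549.30561843 -186.73013095    0.66269585] [[0.2, -0.6], [0.9, 0.5], [3.3, 2.3], [1.9, 2.2], [2.2, -0.5], [2.0, -1.2], [-3.9, -1.2], [-6.0, 0.9], [-7.6, 0.8], [-5.1, -1.5]] 44.82088886514029
[[ 513.83047643 -214.41612559   98.        ]]
[ 517.16531724 -197.03184109  117.        ]
[ 533.50733385 -214.28984536  117.        ]
[ 520.69980735 -224.32671156  117.        ]
[ 504.10692259 -207.57375304  117.        ]
[ 563.0061342  -142.47788196   60.        ]
[ 598.27108662 -189.42175748   60.        ]
[ 503.72028766 -178.34377681   60.        ]
[ 552.38512423 -140.43528489   60.        ]
[ 597.01679248 -198.04699186   60.        ]
[ 550.47100408 -235.52101139   60.        ]
```

```bash
python3 - <<'E'
from h import *
delta([517.5,-213,160],37.8)
E
```

```text
pos [ 471.6 -241.6  306.9] ya 38.0 z [ 0.  0. -1.] | d tool m [-0.0057  0.0538  0.1469] wz 0.24 q [-0.6   0.08 -0.14  1.35  0.    0.31] w 76.8 t 11.45
```

```bash
python3 -m jog '[{"tx":-0.003,"ty":0.027,"tz":0.03,"wx":0,"wy":0,"wz":0,"grip":90},{"tx":-0.003,"ty":0.027,"tz":0.03,"wx":0,"wy":0,"wz":0,"grip":90},{"tx":0,"ty":0,"tz":0.04,"wx":0,"wy":0,"wz":0,"grip":90},{"tx":0,"ty":0,"tz":0.015,"wx":0,"wy":0,"wz":0,"grip":90},{"tx":0,"ty":0,"tz":0,"wx":0,"wy":0,"wz":0,"grip":90}]' 5; python3 - <<'E'
from h import *
delta([517.5,-213,98],37.8)
w=camera("wrist");save("pics/e3.png",w["color"],None,1.5)
E
```

```text
clock: 11.95
position: [515.6, -211.7, 188.5]
orientation: [-1.373, -2.818, -0.001]
ft_force: [0.2, -0.9, 0.0]
gripper_width: 76.8
pos [ 515.6 -211.7  188.5] ya 38.0 z [-0.006  0.003 -1.   ] | d tool m [-0.0028  0.0009  0.0905] wz 0.25 q [-0.51  0.2  -0.26  1.12  0.    0.4 ] w 76.8 t 11.95
```

View pics/e3.png

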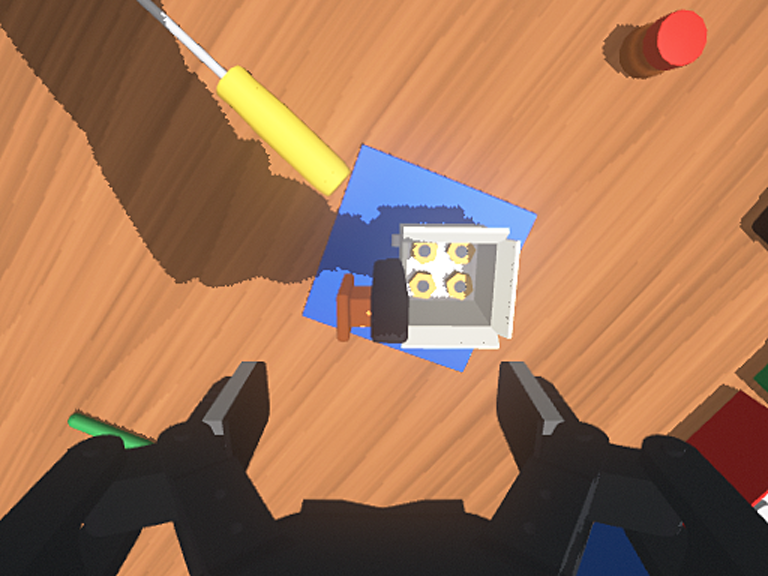

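```bash
python3 - <<'E'
from h import *
w=camera("wrist")
st=get_state();R=Ro.from_rotvec(st["orientation"])
for n,uv,z in[("grip -y end top",(392/1.5,342/1.5),117),("grip right",(408/1.5,320/1.5),117),("tab left",(338/1.5,335/1.5),117),("tab left",(338/1.5,335/1.5),110),("lipTL",(400/1.5,226/1.5),58),("lipBR",(498/1.5,348/1.5),58),("lipTR",(508/1.5,228/1.5),58),("lipBL",(407/1.5,347/1.5),58),("XT",(520/1.5,242/1.5),58),("XB",(512/1.5,338/1.5),58)]:
    P=ray(w,uv,z);print(n,P.round(1),"tool",R.inv().apply(P-st["position"]).round(1))
save("pics/e4.png",w["color"],(200,130,170,130),4.5)
E
```

```text
grip -y end top [ 528.8 -220.1  117. ] tool [-12.1   4.3  75.2]
grip right [ 527.8 -206.7  117. ] tool [-0.9 11.8 75.2]
tab left [ 506.4 -233.1  117. ] tool [ -8.5 -21.4  75.2]
tab left [ 507.6 -235.9  110. ] tool [-11.4 -22.1  82.2]
lipTL [ 504.5 -180.1   58. ] tool [ 34.4   9.8 134.2]
lipBR [ 600.7 -201.9   58. ] tool [-42.   72.2 134.3]
lipTR [ 554.3 -142.4   58. ] tool [ 33.4  72.3 134.3]
lipBL [ 555.2 -236.4   58. ] tool [-41.2  15.1 134.3]
XT [ 565.4 -144.1   58. ] tool [ 25.3  80.  134.3]
XB [ 603.  -191.5   58. ] tool [-35.2  80.4 134.3]
```

View pics/e4.png

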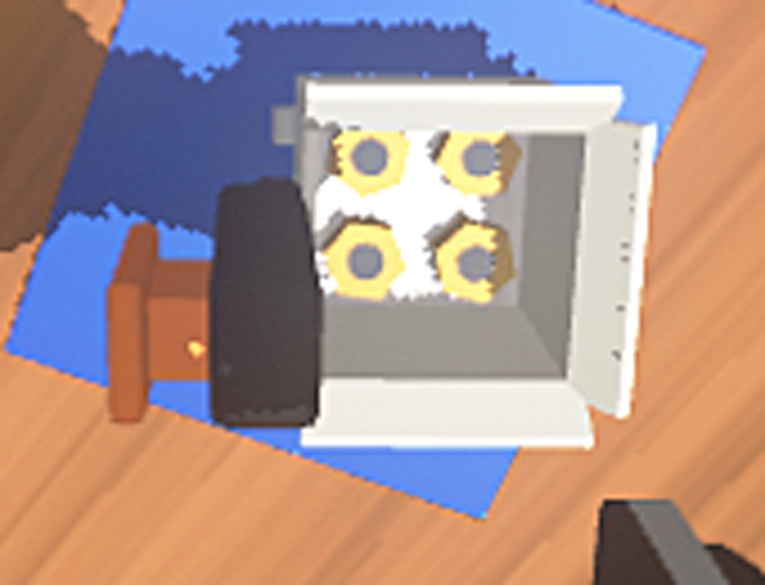

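```bash
python3 -m jog '[{"tx":-0.0015,"ty":-0.005,"tz":0.02,"wx":0,"wy":0,"wz":0,"grip":90},{"tx":0,"ty":0,"tz":0.03,"wx":0,"wy":0,"wz":0,"grip":90},{"tx":0,"ty":0,"tz":0.025,"wx":0,"wy":0,"wz":0,"grip":90},{"tx":0,"ty":0,"tz":0.012,"wx":0,"wy":0,"wz":0,"grip":90},{"tx":0,"ty":0,"tz":0,"wx":0,"wy":0,"wz":0,"grip":90}]' 5; python3 - <<'E'
from h import *
delta([517.5,-213,98],37.8);print(get_state()["ft_force"])
w=camera("wrist");save("pics/e5.png",w["color"],None,1.5)
w=camera("side");save("pics/e5s.png",w["color"],(200,150,170,130),4.5)
E
```

```text
clock: 12.55
position: [514.3, -217.4, 104.6]
orientation: [-1.377, -2.822, -0.0]
ft_force: [0.8, -0.0, 0.3]
gripper_width: 76.8
pos [ 514.3 -217.4  104.6] ya 38.0 z [-0.001  0.001 -1.   ] | d tool m [0.0015 0.0052 0.0066] wz 0.19 q [-0.52  0.28 -0.35  0.94  0.    0.39] w 76.8 t 12.55
[ 0.76583959 -0.04920497  0.3489196 ]
```

View pics/e5.png

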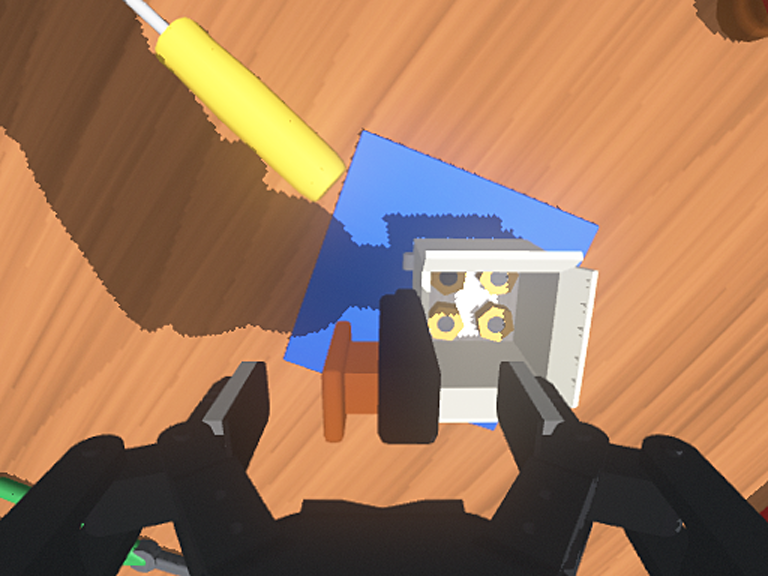

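View pics/e5s.png

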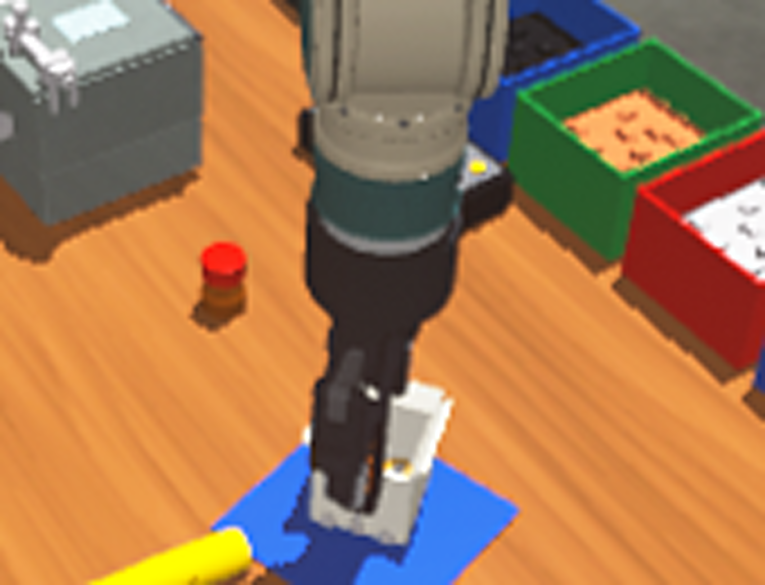

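```bash
python3 - <<'E'
from h import *
w=camera("wrist")
st=get_state();R=Ro.from_rotvec(st["orientation"])
for n,uv,z in[("grip -y end top",(408/1.5,443/1.5),117),("grip right",(439/1.5,400/1.5),117),("tab left bot",(325/1.5,440/1.5),117),("tab left top",(337/1.5,322/1.5),75),("tab left bot",(325/1.5,440/1.5),112)]:
    P=ray(w,uv,z);print(n,P.round(1),"tool",R.inv().apply(P-st["position"]).round(1))
E
```

```text
grip -y end top [ 527.5 -220.5  117. ] tool [ -8.8   7.6 -10.1]
grip right [ 525.4 -203.8  117. ] tool [  5.7  16.2 -10.1]
tab left bot [ 507.6 -234.8  117. ] tool [ -7.8 -17.  -10.1]
tab left top [ 494.8 -218.1   75. ] tool [ 13.4 -16.8  31.8]
tab left bot [ 509.2 -238.1  112. ] tool [-11.4 -17.7  -5.1]
```

```bash
python3 -m jog '[{"tx":0.002,"ty":0,"tz":0.007,"wx":0,"wy":0,"wz":0,"grip":80},{"tx":0,"ty":0,"tz":0,"wx":0,"wy":0,"wz":0,"grip":60},{"tx":0,"ty":0,"tz":0,"wx":0,"wy":0,"wz":0,"grip":50},{"tx":0,"ty":0,"tz":0,"wx":0,"wy":0,"wz":0,"grip":46},{"tx":0,"ty":0,"tz":0,"wx":0,"wy":0,"wz":0,"grip":44}]' 5; python3 -m jog '[{"tx":0,"ty":0,"tz":0,"wx":0,"wy":0,"wz":0,"grip":42},{"tx":0,"ty":0,"tz":0,"wx":0,"wy":0,"wz":0,"grip":40},{"tx":0,"ty":0,"tz":0,"wx":0,"wy":0,"wz":0,"grip":38},{"tx":0,"ty":0,"tz":0,"wx":0,"wy":0,"wz":0,"grip":37}]' 5;python3 - <<'E'
from h import *
delta([517.5,-213,98],37.8);print(get_state()["ft_force"])
w=camera("wrist");save("pics/e6.png",w["color"],None,1.5)
E
```

```text
clock: 13.2
position: [513.6, -215.9, 98.1]
orientation: [1.377, 2.823, -0.0]
ft_force: [0.4, 0.9, 0.7]
gripper_width: 37.6
clock: 13.6
position: [513.5, -216.0, 98.1]
orientation: [1.377, 2.823, -0.001]
ft_force: [-1.1, -0.8, 2.3]
gripper_width: 33.4
pos [ 513.5 -216.    98.1] ya 38.0 z [-0. -0. -1.] | d tool m [-0.0001  0.005   0.0001] wz 0.2 q [-0.51  0.28 -0.36  0.92 -0.    0.39] w 33.4 t 13.6
[-1.05075862 -0.8361644   2.30466096]
```

View pics/e6.png

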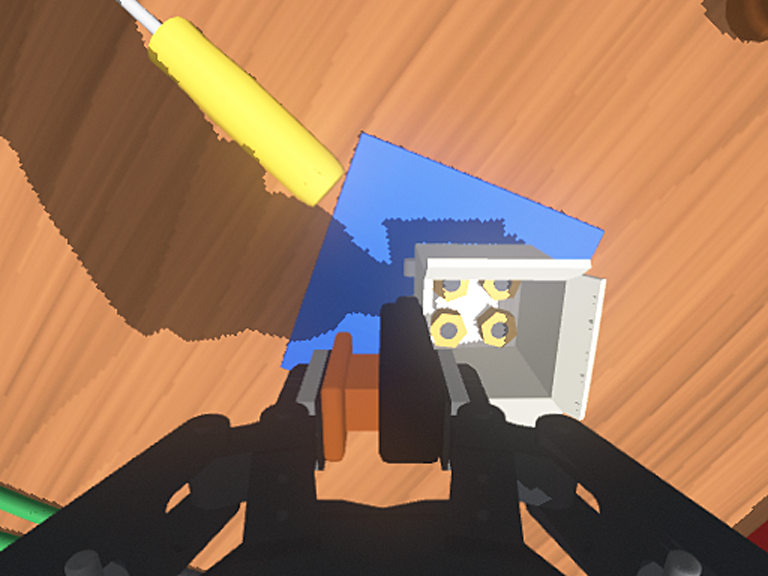

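```bash
python3 -m jog '[{"tx":0,"ty":0,"tz":0,"wx":0,"wy":0,"wz":0,"grip":36},{"tx":0,"ty":0,"tz":0,"wx":0,"wy":0,"wz":0,"grip":36}]' 6; python3 -m jog '[{"tx":0,"ty":0,"tz":0,"wx":0,"wy":0,"wz":0,"grip":30},{"tx":0,"ty":0,"tz":0,"wx":0,"wy":0,"wz":0,"grip":30}]' 6
```

```text
clock: 13.85
position: [513.5, -216.0, 98.1]
orientation: [1.377, 2.823, -0.001]
ft_force: [-2.1, -1.6, 2.4]
gripper_width: 33.3
clock: 14.05
position: [513.5, -216.0, 98.1]
orientation: [1.377, 2.823, -0.001]
ft_force: [-0.6, -1.0, 2.5]
gripper_width: 33.2
```

Force limit works: the width holds at 33.3 mm, so the tab is still out. Lift gently.

```bash
python3 -m jog '[{"tx":0,"ty":0,"tz":-0.005,"wx":0,"wy":0,"wz":0,"grip":30},{"tx":0,"ty":0,"tz":-0.01,"wx":0,"wy":0,"wz":0,"grip":30},{"tx":0,"ty":0,"tz":-0.01,"wx":0,"wy":0,"wz":0,"grip":30},{"tx":0,"ty":0,"tz":-0.005,"wx":0,"wy":0,"wz":0,"grip":30},{"tx":0,"ty":0,"tz":0,"wx":0,"wy":0,"wz":0,"grip":30}]' 6;python3 - <<'E'
from h import *
w=camera("wrist");save("pics/f1.png",w["color"],None,1.5)
w=camera("side");save("pics/f1s.png",w["color"],(200,150,170,130),4.5)
E
```

```text
clock: 14.55
position: [514.1, -216.3, 129.3]
orientation: [1.376, 2.822, -0.001]
ft_force: [-0.8, -0.5, 0.6]
gripper_width: 28.6
```

View pics/f1.png

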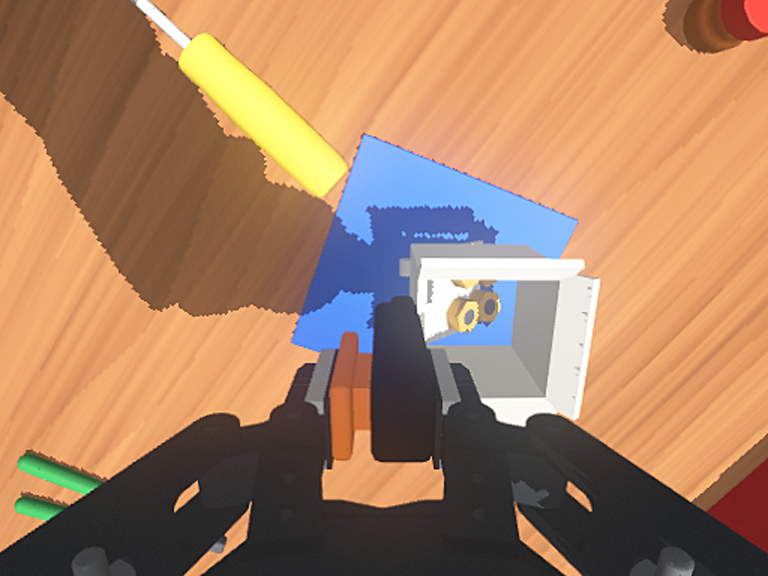

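View pics/f1s.png

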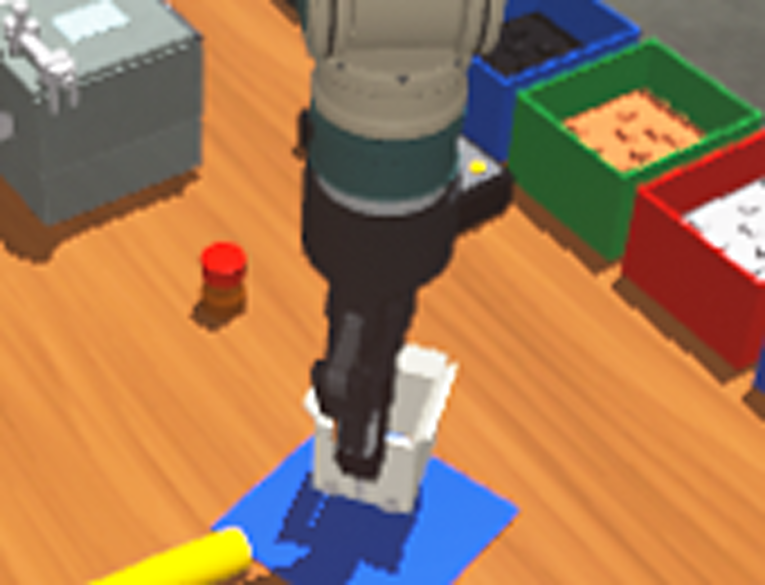

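```bash
python3 -m jog '[{"tx":0,"ty":0,"tz":0,"wx":0,"wy":0,"wz":0,"grip":38.5}]' 6;python3 - <<'E'
from h import *
w=camera("wrist");save("pics/f2.png",w["color"],None,1.5)
E
```

```text
clock: 14.75
position: [513.4, -215.7, 127.7]
orientation: [-1.377, -2.823, -0.001]
ft_force: [1.4, -0.3, -0.5]
gripper_width: 32.8
```

View pics/f2.png

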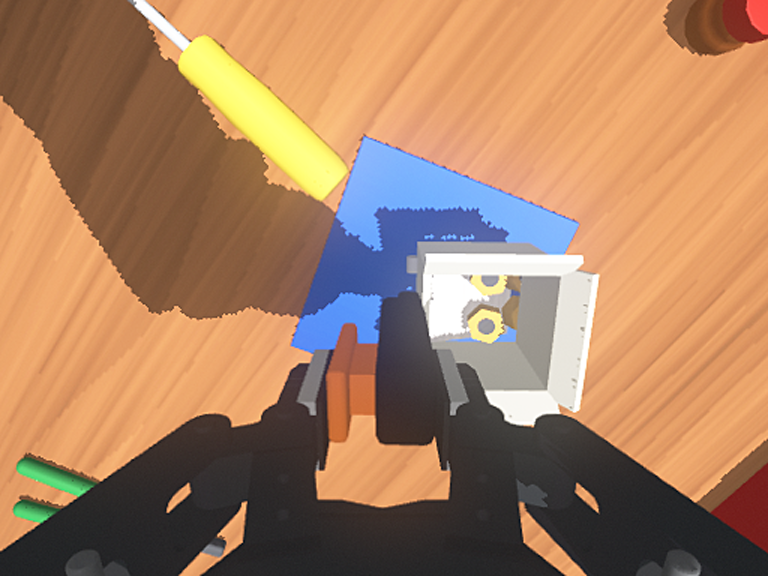

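```bash
python3 - <<'E'
from h import *
im=cv2.imread("pics/f2.png");cv2.imwrite("pics/f3.png",cv2.resize(im[230:430,370:610],None,fx=3,fy=3,interpolation=cv2.INTER_CUBIC))
E
```

```text
(no output)
```

View pics/f3.png

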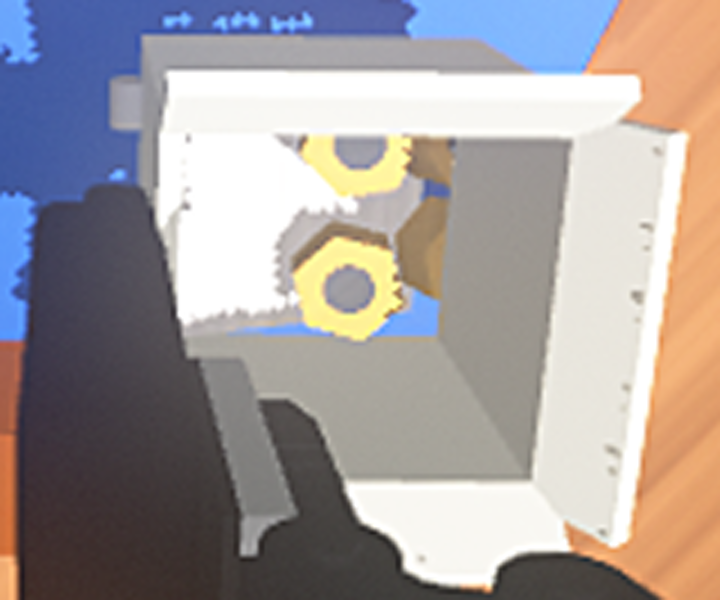

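```bash
python3 -m jog '[{"tx":0,"ty":0,"tz":0.008,"wx":0,"wy":0,"wz":0,"grip":38.5},{"tx":0,"ty":0,"tz":0.01,"wx":0,"wy":0,"wz":0,"grip":38.5}]' 6;python3 - <<'E'
from h import *
w=camera("wrist");save("pics/f4.png",w["color"],(245,150,160,140),4.5)
w=camera("side");save("pics/f4s.png",w["color"],(220,200,120,100),6)
E
```

```text
clock: 15.0
position: [513.7, -216.1, 109.5]
orientation: [1.377, 2.823, -0.001]
ft_force: [-0.2, -1.4, -0.0]
gripper_width: 32.5
```

View pics/f4.png

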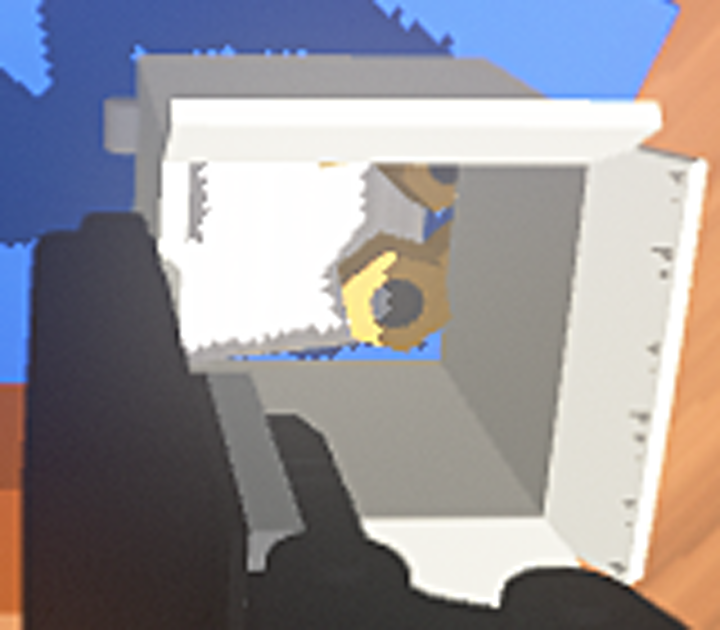

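View pics/f4s.png

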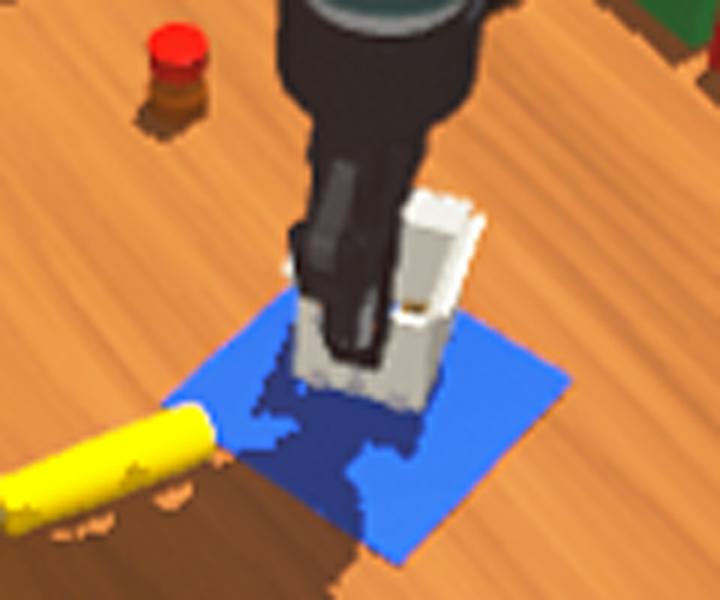

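```bash
python3 -m jog '[{"tx":0,"ty":0,"tz":0.004,"wx":0,"wy":0,"wz":0,"grip":39},{"tx":0,"ty":0,"tz":0.004,"wx":0,"wy":0,"wz":0,"grip":39}]' 6;python3 - <<'E'
from h import *
w=camera("wrist");save("pics/f5.png",w["color"],(245,150,160,140),4.5)
delta([513.6,-216,98],38)
E
```

```text
clock: 15.3
position: [513.5, -215.9, 101.6]
orientation: [-1.377, -2.824, 0.0]
ft_force: [-1.3, -1.0, -0.2]
gripper_width: 33.2
pos [ 513.1 -215.7  101. ] ya 38.0 z [-0.001  0.    -1.   ] | d tool m [-0.0006  0.0002  0.003 ] wz -0.0 q [-0.51  0.28 -0.36  0.93 -0.    0.39] w 33.6 t 15.35
```

View pics/f5.png

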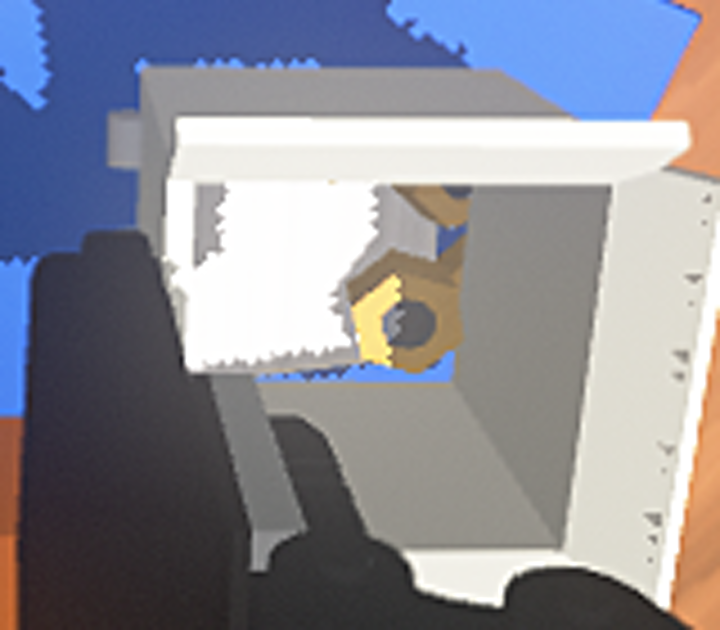

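```bash
python3 -m jog '[{"tx":0,"ty":0,"tz":0.003,"wx":0,"wy":0,"wz":0,"grip":38.5},{"tx":0,"ty":0,"tz":0,"wx":0,"wy":0,"wz":0,"grip":38.5}]' 6;python3 - <<'E'
from h import *
w=camera("wrist");save("pics/f6.png",w["color"],(200,150,205,140),3.9)
delta([513.6,-216,98],38)
w=camera("side");save("pics/f6s.png",w["color"],(220,200,120,100),6)
E
```

```text
clock: 15.55
position: [513.3, -215.7, 98.6]
orientation: [-1.377, -2.823, -0.0]
ft_force: [-1.4, -0.5, -0.9]
gripper_width: 32.7
pos [ 513.5 -215.7   98.7] ya 38.0 z [ 0.     0.001 -1.   ] | d tool m [-0.0003 -0.0001  0.0007] wz 0.0 q [-0.51  0.28 -0.36  0.93  0.    0.39] w 33.0 t 15.6
```

View pics/f6.png

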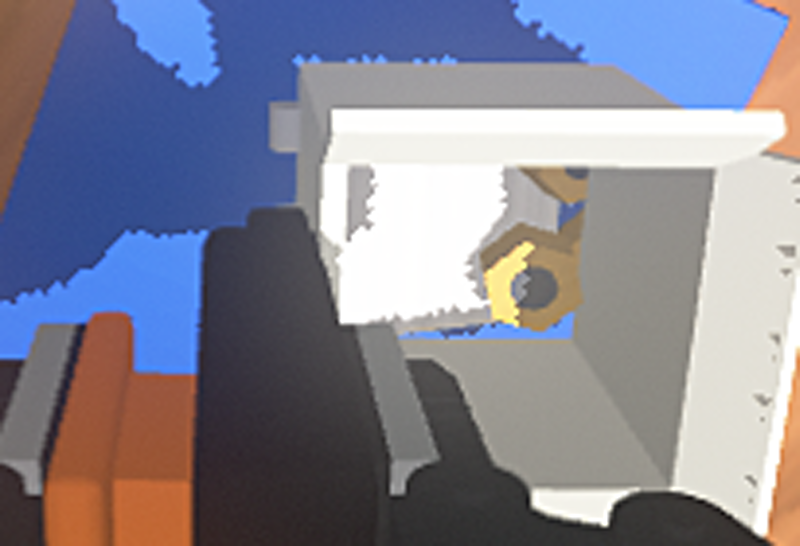

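View pics/f6s.png

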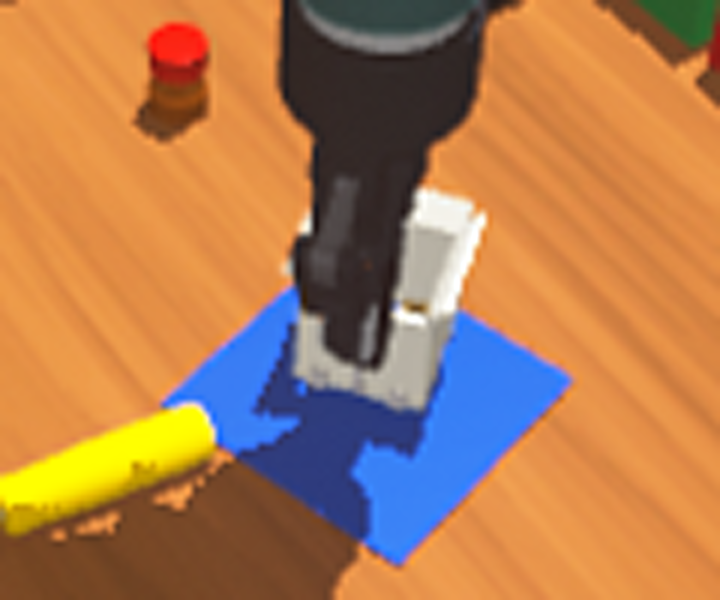

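```bash
python3 -m jog '[{"tx":0,"ty":0,"tz":0,"wx":0,"wy":0,"wz":0,"grip":40},{"tx":0,"ty":0,"tz":-0.007,"wx":0,"wy":0,"wz":0,"grip":40},{"tx":0,"ty":0,"tz":0,"wx":0,"wy":0,"wz":0,"grip":40}]' 6;python3 - <<'E'
from h import *
w=camera("wrist");save("pics/f7.png",w["color"],(180,140,225,150),3.5)
delta([513.6,-216,98],38)
w=camera("side");save("pics/f7s.png",w["color"],(220,200,120,100),6)
E
```

```text
clock: 15.95
position: [514.2, -216.2, 107.1]
orientation: [1.376, 2.822, -0.0]
ft_force: [-0.7, -0.3, 0.4]
gripper_width: 34.2
pos [ 514.1 -216.2  106.9] ya 38.0 z [ 0.001 -0.001 -1.   ] | d tool m [ 0.0005 -0.0002  0.0089] wz 0.0 q [-0.51  0.27 -0.35  0.94 -0.    0.39] w 34.2 t 16.0
```

View pics/f7.png

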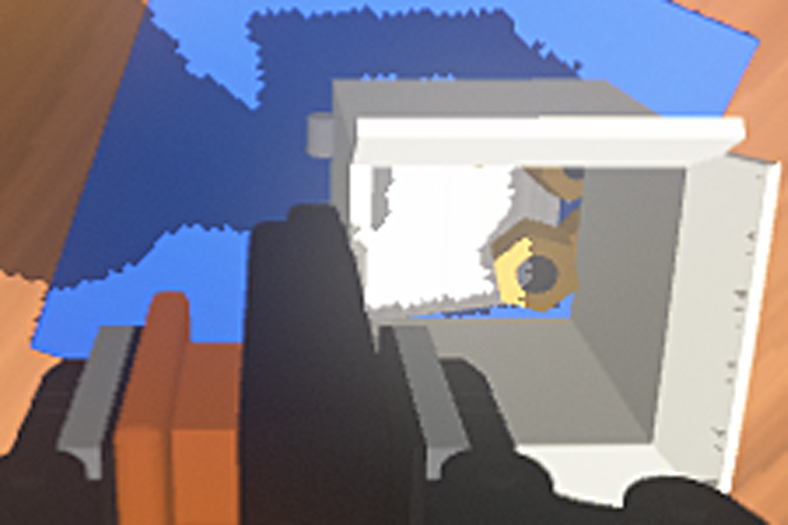

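View pics/f7s.png

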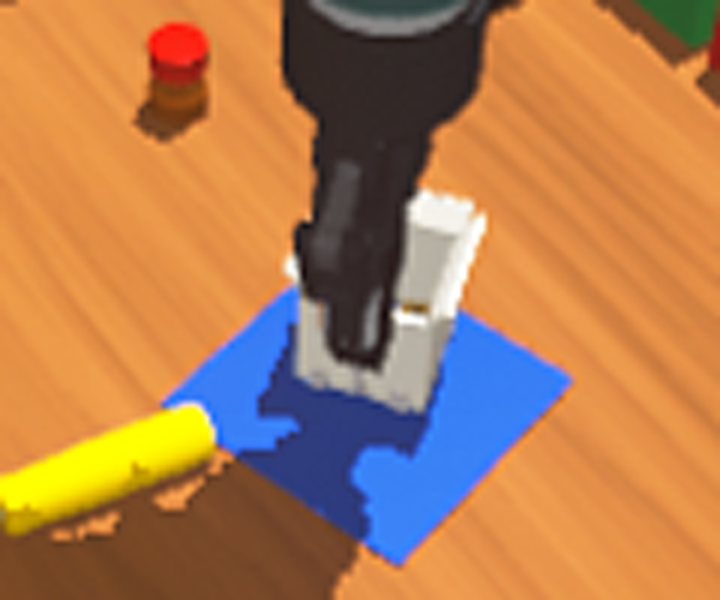

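```bash
python3 -m jog '[{"tx":0,"ty":0,"tz":0.004,"wx":0,"wy":0,"wz":0,"grip":40},{"tx":0,"ty":0,"tz":0,"wx":0,"wy":0,"wz":0,"grip":38},{"tx":0,"ty":0,"tz":0,"wx":0,"wy":0,"wz":0,"grip":37.5},{"tx":0,"ty":0,"tz":-0.003,"wx":0,"wy":0,"wz":0,"grip":37.5},{"tx":0,"ty":0,"tz":-0.003,"wx":0,"wy":0,"wz":0,"grip":37.5}]' 6;python3 - <<'E'
from h import *
w=camera("wrist");save("pics/f8.png",w["color"],(180,140,225,150),3.5)
delta([513.6,-216,98],38)
w=camera("side");save("pics/f8s.png",w["color"],(220,200,120,100),6)
E
```

```text
clock: 16.55
position: [513.0, -215.3, 107.4]
orientation: [-1.376, -2.822, -0.001]
ft_force: [-0.2, -0.2, -1.9]
gripper_width: 32.2
pos [ 513.5 -215.6  108.1] ya 38.0 z [-0.  0. -1.] | d tool m [-0.0004 -0.0001  0.0101] wz 0.01 q [-0.51  0.27 -0.35  0.95  0.    0.39] w 31.9 t 16.6
```

View pics/f8.png

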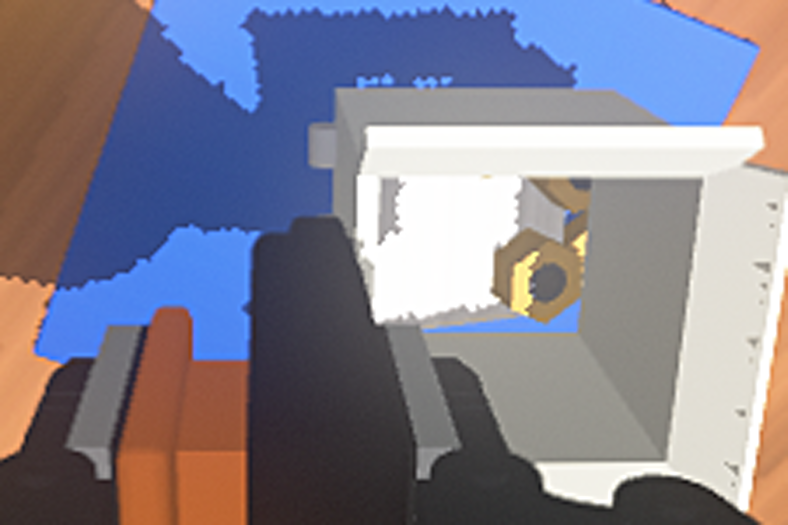

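View pics/f8s.png

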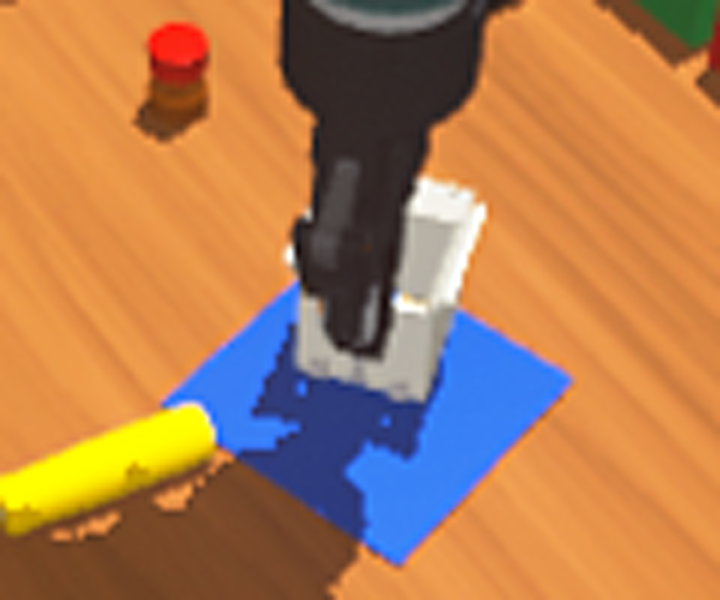

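```bash
python3 -m jog '[{"tx":0,"ty":0,"tz":0,"wx":0,"wy":0,"wz":0,"grip":37},{"tx":0,"ty":0,"tz":-0.005,"wx":0,"wy":0,"wz":0,"grip":37},{"tx":0,"ty":0,"tz":-0.01,"wx":0,"wy":0,"wz":0,"grip":37},{"tx":0,"ty":0,"tz":-0.01,"wx":0,"wy":0,"wz":0,"grip":37},{"tx":0,"ty":0,"tz":0,"wx":0,"wy":0,"wz":0,"grip":37}]' 6;python3 - <<'E'
from h import *
w=camera("wrist");save("pics/f9.png",w["color"],(180,140,225,150),3.5)
delta([513.6,-216,98],38)
w=camera("side");save("pics/f9s.png",w["color"],(220,200,120,100),6)
E
```

```text
clock: 17.15
position: [515.2, -216.7, 135.4]
orientation: [1.375, 2.82, -0.0]
ft_force: [1.2, 0.0, -2.1]
gripper_width: 31.9
pos [ 514.7 -216.5  134.6] ya 38.0 z [ 0.003 -0.002 -1.   ] | d tool m [ 0.0012 -0.0006  0.0366] wz 0.0 q [-0.51  0.25 -0.33  1.    0.    0.39] w 31.3 t 17.2
```

View pics/f9.png

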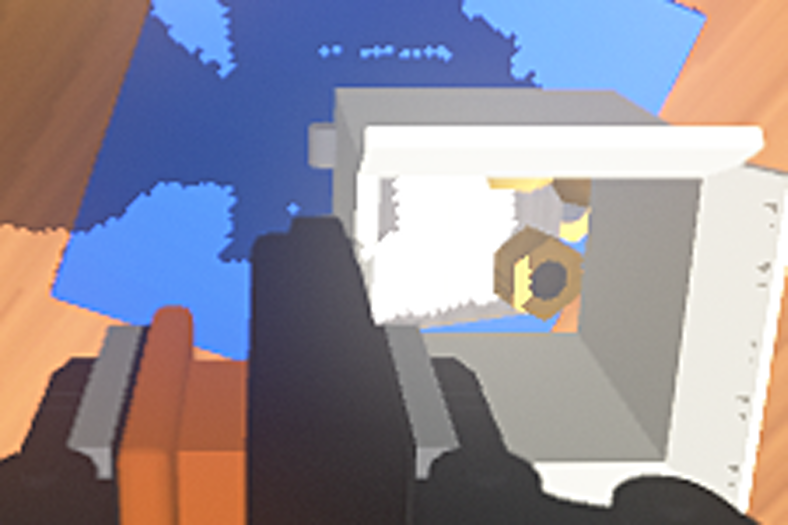

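View pics/f9s.png

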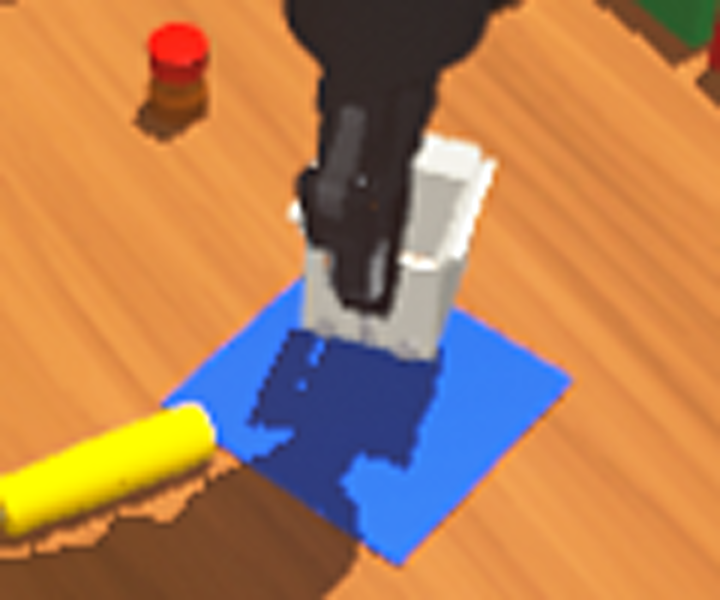

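```bash
python3 -m jog '[{"tx":0,"ty":0,"tz":-0.015,"wx":0,"wy":0,"wz":0,"grip":37},{"tx":0,"ty":0,"tz":-0.025,"wx":0,"wy":0,"wz":0,"grip":37},{"tx":0,"ty":0,"tz":-0.03,"wx":0,"wy":0,"wz":0,"grip":37},{"tx":0,"ty":0,"tz":-0.03,"wx":0,"wy":0,"wz":0,"grip":37},{"tx":0,"ty":0,"tz":-0.03,"wx":0,"wy":0,"wz":0,"grip":37}]' 6;python3 -m jog '[{"tx":0,"ty":0,"tz":-0.025,"wx":0,"wy":0,"wz":0,"grip":37},{"tx":0,"ty":0,"tz":-0.015,"wx":0,"wy":0,"wz":0,"grip":37},{"tx":0,"ty":0,"tz":0,"wx":0,"wy":0,"wz":0,"grip":37}]' 6;python3 - <<'E'
from h import *
w=camera("wrist");save("pics/g1.png",w["color"],None,1.5)
delta([513,291,310],3);print(get_state()["ft_force"])
E
```

```text
clock: 17.75
position: [513.0, -215.6, 263.6]
orientation: [-1.377, -2.823, -0.0]
ft_force: [0.3, 0.7, -2.4]
gripper_width: 32.0
clock: 18.05
position: [514.8, -216.5, 305.5]
orientation: [1.375, 2.819, -0.0]
ft_force: [-0.2, -0.7, -2.8]
gripper_width: 31.7
pos [ 514.  -216.1  303.6] ya 38.0 z [ 0.002 -0.001 -1.   ] | d tool m [ 0.4002  0.3115 -0.0069] wz 35.0 q [-0.51  0.13 -0.09  1.34 -0.    0.39] w 31.8 t 18.1
[-0.58628076  0.30424604 -1.76165774]
```

View pics/g1.png

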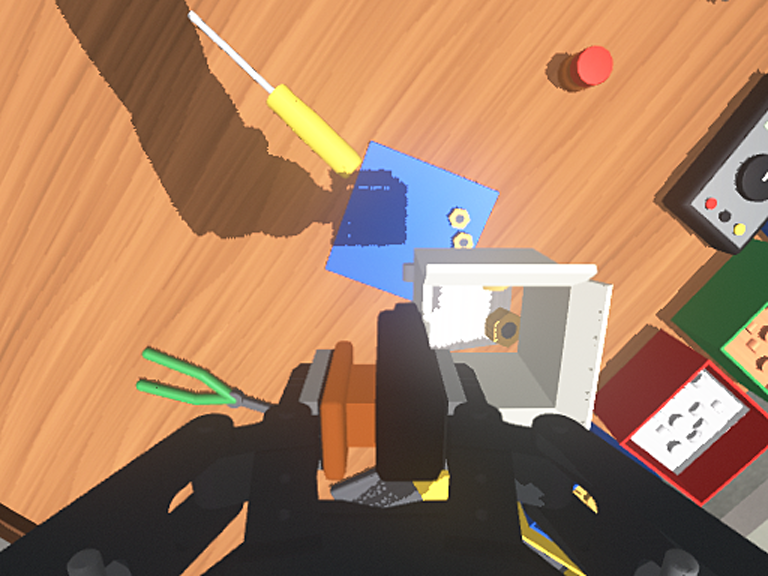

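```bash
python3 - <<'E'
from h import *
w=camera("wrist");sc=camera("scene");sd=camera("side")
for uv in [(460,217),(463,242)]: print("nut",ray(w,(uv[0]/1.5,uv[1]/1.5),12).round(1))
for n,uv,z in[("drvtip",(192,15),5),("drv end",(350,165),15),("jar",(595,66),45),("mm corner",(665,200),34),("redbin",(597,420),0)]: print(n,ray(w,(uv[0]/1.5,uv[1]/1.5),z).round(1))
for c in("scene","side","wrist"): print([(r["conf"],r["xyz"]) for r in look_for(c,"nut0")])
save("pics/g2.png",sc["color"],(150,130,160,120),5);save("pics/g2s.png",sd["color"],(200,170,160,120),5)
E
```

```text
nut [ 561.4 -158.8   12. ]
nut [ 579.1 -174.9   12. ]
drvtip [ 269.8 -167.1    5. ]
drv end [ 453.1 -184.1   15. ]
jar [ 5.604e+02 -1.000e-01  4.500e+01]
mm corner [690.6 -33.   34. ]
redbin [ 834.4 -233.9    0. ]
[]
[(0.63, [577.3, -177.2, 8.9]), (0.38, [553.4, -159.8, 11.4])]
[(0.65, [560.2, -159.3, 11.9]), (0.57, [566.9, -188.5, 219.3]), (0.42, [551.8, -176.6, 229.2]), (0.4, [578.8, -172.9, 6.1])]
```

View pics/g2.png

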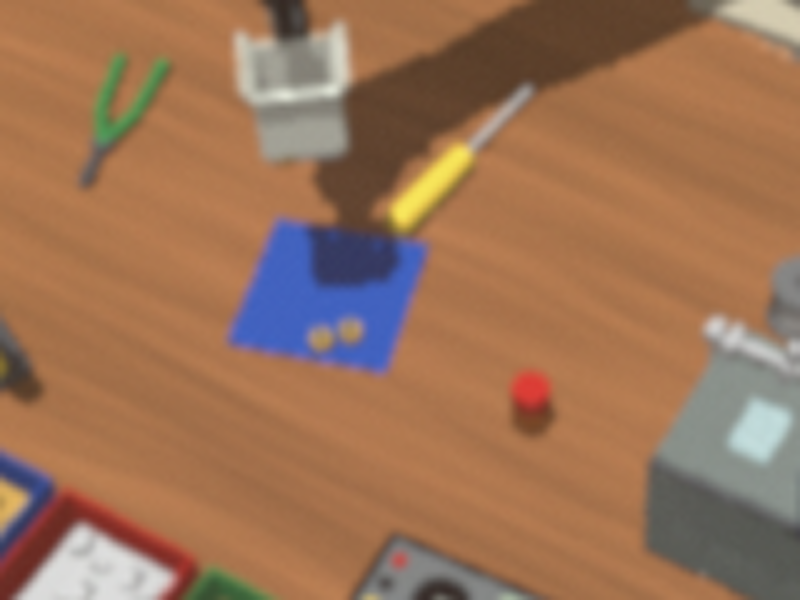

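View pics/g2s.png

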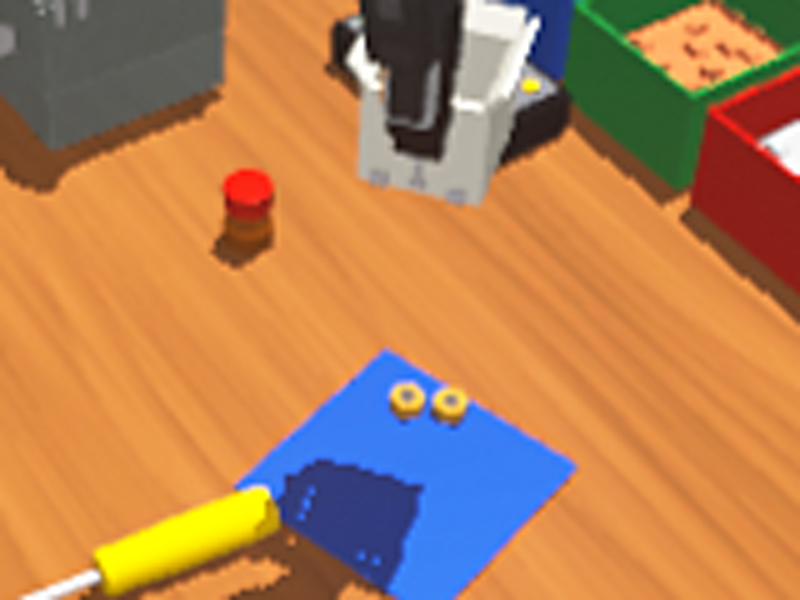

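```bash
python3 -m jog '[{"tx":0.02,"ty":0.003,"tz":0.01,"wx":0,"wy":0,"wz":0,"grip":37},{"tx":0.03,"ty":0.004,"tz":0.02,"wx":0,"wy":0,"wz":0,"grip":37},{"tx":0.03,"ty":0.004,"tz":0.03,"wx":0,"wy":0,"wz":0,"grip":37},{"tx":0.025,"ty":0.004,"tz":0.03,"wx":0,"wy":0,"wz":0,"grip":37},{"tx":0.013,"ty":0.002,"tz":0.03,"wx":0,"wy":0,"wz":0,"grip":37}]' 6;python3 -m jog '[{"tx":0,"ty":0,"tz":0.03,"wx":0,"wy":0,"wz":0,"grip":37},{"tx":0,"ty":0,"tz":0.02,"wx":0,"wy":0,"wz":0,"grip":37},{"tx":0,"ty":0,"tz":0.01,"wx":0,"wy":0,"wz":0,"grip":37},{"tx":0,"ty":0,"tz":0,"wx":0,"wy":0,"wz":0,"grip":37}]' 6;python3 - <<'E'
from h import *
w=camera("wrist");save("pics/g3.png",w["color"],None,1.5)
delta([454.5,-112.7,95],38);print(get_state()["ft_force"])
w=camera("side");save("pics/g3s.png",w["color"],(170,150,160,120),5)
E
```

```text
clock: 18.9
position: [452.3, -110.5, 181.2]
orientation: [-1.375, -2.823, -0.0]
ft_force: [0.8, -0.3, -1.6]
gripper_width: 32.2
clock: 19.3
position: [452.8, -111.8, 121.4]
orientation: [-1.376, -2.82, 0.0]
ft_force: [0.0, -0.1, -1.2]
gripper_width: 32.0
pos [ 454.  -112.3  122.6] ya 38.0 z [-0.001  0.    -1.   ] | d tool m [-0.0006  0.0002  0.0276] wz -0.01 q [-0.38  0.11 -0.52  0.94  0.    0.53] w 31.6 t 19.35
[ 0.2648758   0.0098676  -0.82530609]
```

View pics/g3.png

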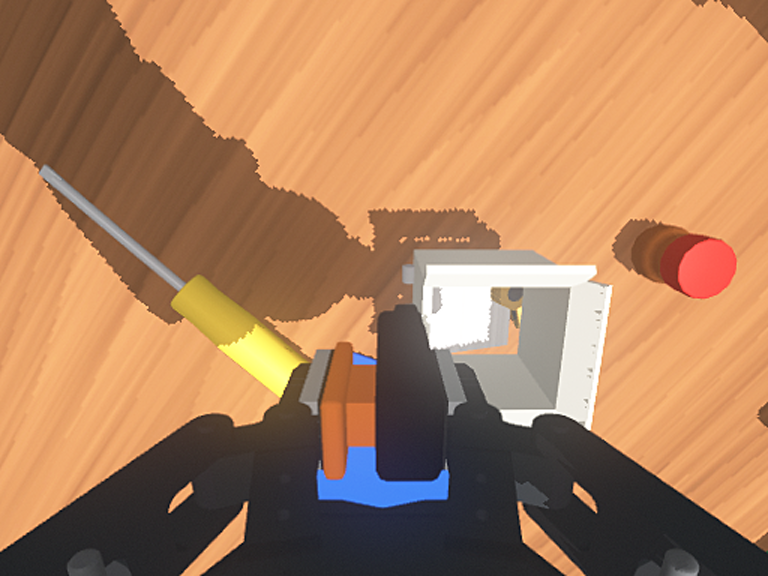

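View pics/g3s.png

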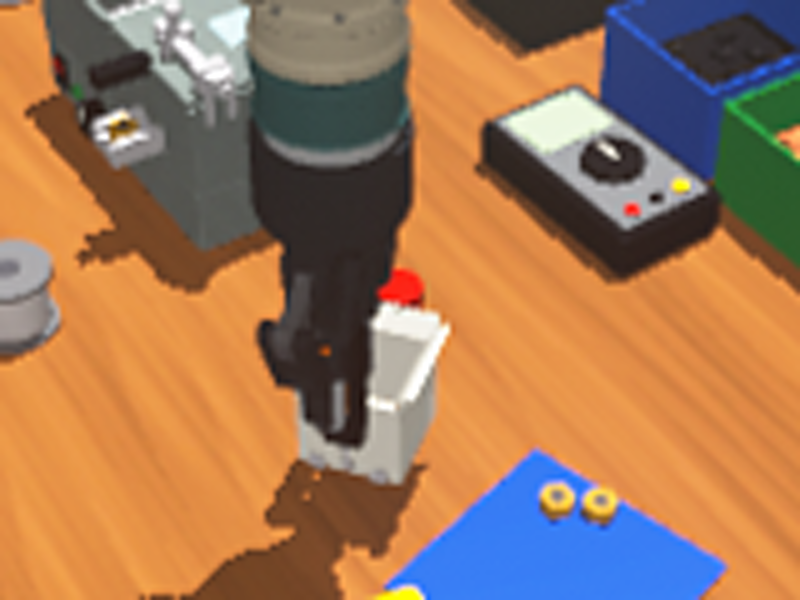

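```bash
python3 - <<'E'
from h import *
im=cv2.imread("pics/g3.png");cv2.imwrite("pics/g4.png",cv2.resize(im[230:430,370:620],None,fx=3,fy=3,interpolation=cv2.INTER_CUBIC))
sc=camera("scene");save("pics/g4c.png",sc["color"],(170,130,160,120),5)
E
```

```text
(no output)
```

View pics/g4.png

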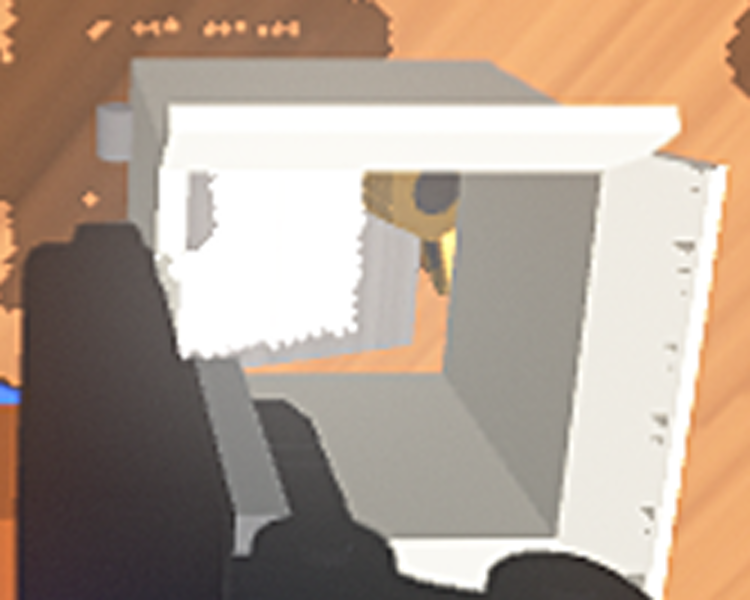

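View pics/g4c.png

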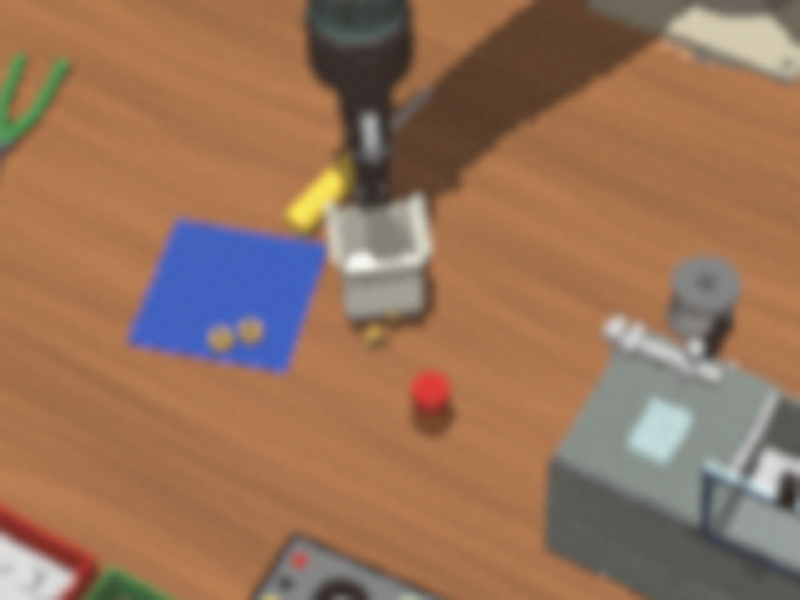

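```bash
python3 - <<'E'
from h import *
sc=camera("scene")
for uv in [(373,335),(393,318)]: 
    for z in (9,25): print(z,ray(sc,(uv[0]/5+170,uv[1]/5+130),z).round(1))
st=get_state();print(st["clock"],st["ft_force"],st["gripper_width"])
save("pics/g5.png",sc["color"],(225,160,50,50),12)
sd=camera("side");save("pics/g5s.png",sd["color"],(210,190,90,70),8)
w=camera("wrist");save("pics/g5w.png",w["color"],(245,150,170,140),4.5)
print([(r["conf"],r["xyz"]) for c in("scene","side","wrist") for r in look_for(c,"nut0")])
E
```

```text
9 [515.8 -71.8   9. ]
25 [525.6 -65.2  25. ]
9 [494.  -66.7   9. ]
25 [504.1 -60.1  25. ]
19.5 [-0.0346709   0.65718934 -0.79179535] 31.794698397844407
[(0.61, [577.8, -179.0, 11.3]), (0.41, [555.0, -161.3, 12.3]), (0.62, [502.9, -74.5, 40.0]), (0.47, [517.6, -79.6, 19.0])]
```

View pics/g5.png

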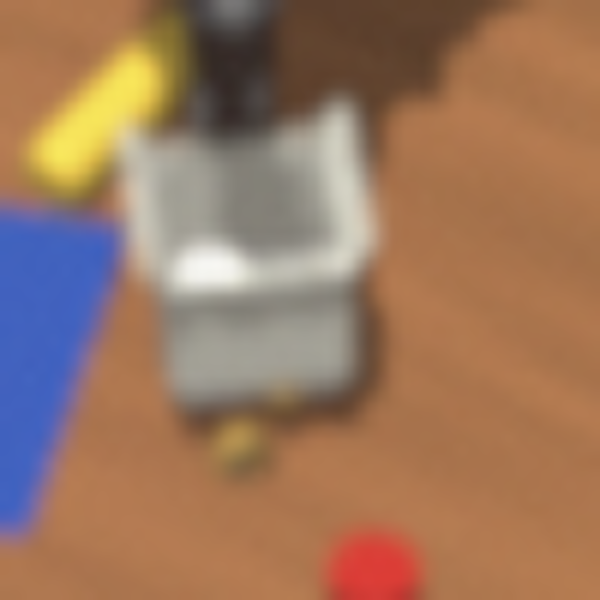

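View pics/g5s.png

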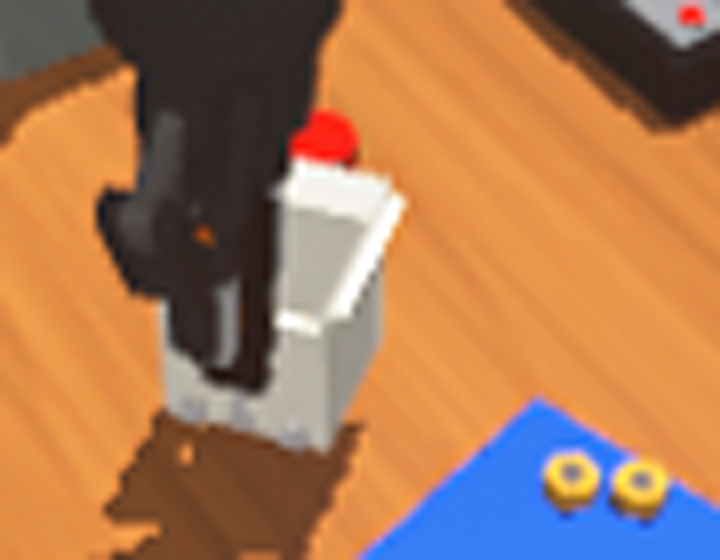

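View pics/g5w.png

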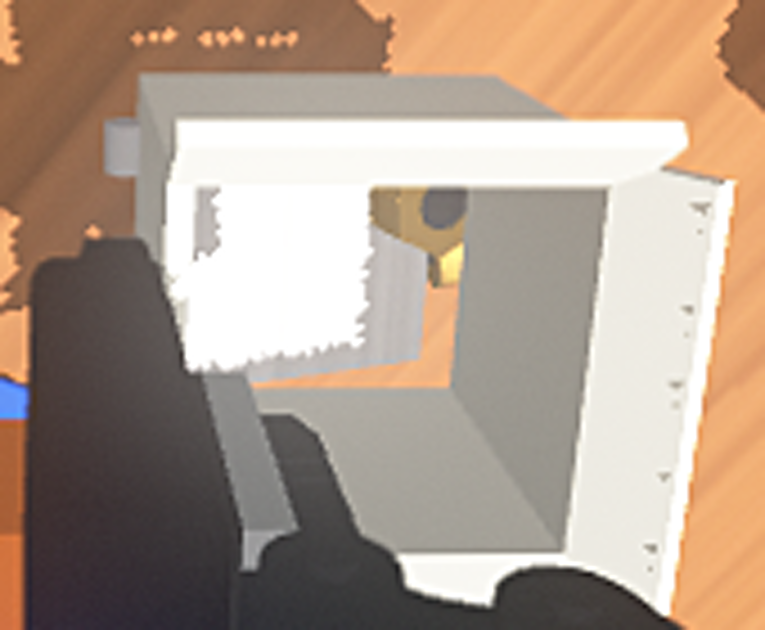

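```bash
python3 -m jog '[{"tx":0.02,"ty":-0.015,"tz":0,"wx":0,"wy":0,"wz":0,"grip":37},{"tx":0.02,"ty":-0.015,"tz":0,"wx":0,"wy":0,"wz":0,"grip":37},{"tx":0,"ty":0,"tz":0.01,"wx":0,"wy":0,"wz":0,"grip":37},{"tx":0,"ty":0,"tz":0.008,"wx":0,"wy":0,"wz":0,"grip":37},{"tx":0,"ty":0,"tz":0,"wx":0,"wy":0,"wz":0,"grip":37}]' 6;python3 - <<'E'
from h import *
w=camera("wrist");save("pics/h1.png",w["color"],None,1.5)
delta([454.5,-112.7,95],38);print(get_state()["ft_force"])
w=camera("side");save("pics/h1s.png",w["color"],(170,150,160,120),5)
E
```

```text
clock: 20.25
position: [405.9, -99.3, 104.1]
orientation: [-1.377, -2.823, 0.0]
ft_force: [1.4, 0.5, -2.4]
gripper_width: 31.9
pos [406.3 -99.5 104.6] ya 38.0 z [-0.  0. -1.] | d tool m [-0.0401  0.0298  0.0095] wz -0.0 q [-0.39  0.04 -0.64  0.89 -0.    0.51] w 31.6 t 20.3
[-1.0348724  -0.85886172 -2.42558966]
```

View pics/h1.png

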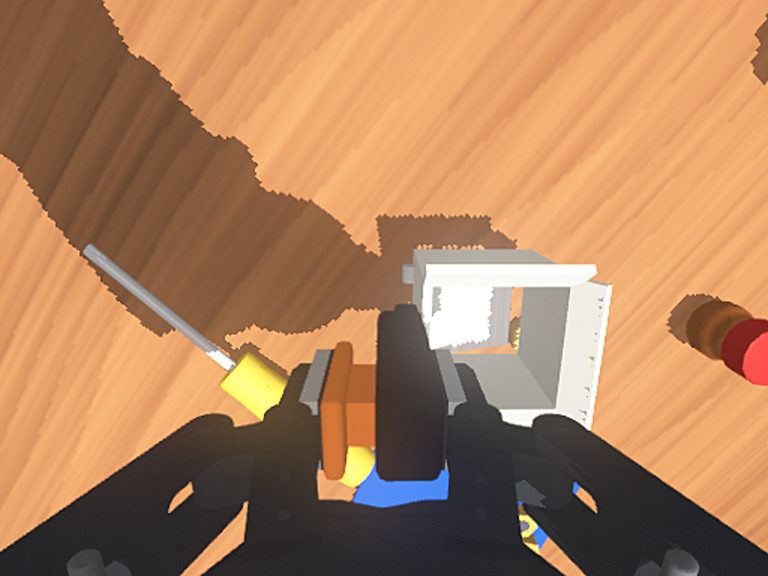

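View pics/h1s.png

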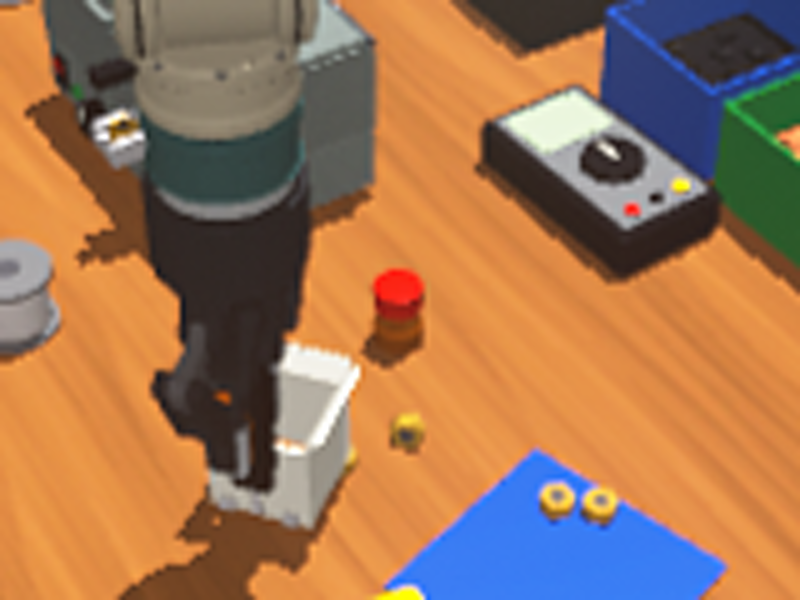

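```bash
python3 -m jog '[{"tx":0,"ty":0,"tz":-0.012,"wx":0,"wy":0,"wz":0,"grip":37},{"tx":0.012,"ty":-0.018,"tz":0,"wx":0,"wy":0,"wz":0,"grip":37},{"tx":0.012,"ty":-0.018,"tz":0,"wx":0,"wy":0,"wz":0,"grip":37},{"tx":0,"ty":0,"tz":0,"wx":0,"wy":0,"wz":0,"grip":38}]' 6;python3 - <<'E'
from h import *
w=camera("wrist");save("pics/h2.png",w["color"],None,1.5)
delta([454.5,-112.7,95],38);print(get_state()["ft_force"])
sd=camera("side");save("pics/h2s.png",sd["color"],(170,150,160,120),5)
for c in("scene","side","wrist"): print(c,[(r["conf"],r["xyz"]) for r in look_for(c,"nut0")])
E
```

```text
clock: 20.75
position: [360.8, -102.2, 117.4]
orientation: [-1.378, -2.821, 0.001]
ft_force: [-0.8, 0.1, -3.0]
gripper_width: 32.4
pos [ 362.6 -102.7  117.7] ya 38.0 z [ 0.001 -0.    -1.   ] | d tool m [-0.0644  0.0663  0.0228] wz -0.05 q [-0.45 -0.05 -0.7   0.92  0.    0.46] w 32.8 t 20.8
[ 0.57043703 -0.84156521 -1.35267292]
scene []
side [(0.62, [363.7, 121.1, 40.7]), (0.6, [560.1, -160.6, 14.6]), (0.37, [579.8, -177.8, 7.0])]
wrist [(0.7, [516.1, -73.1, 15.9]), (0.55, [578.2, -175.5, 8.9])]
```

View pics/h2.png

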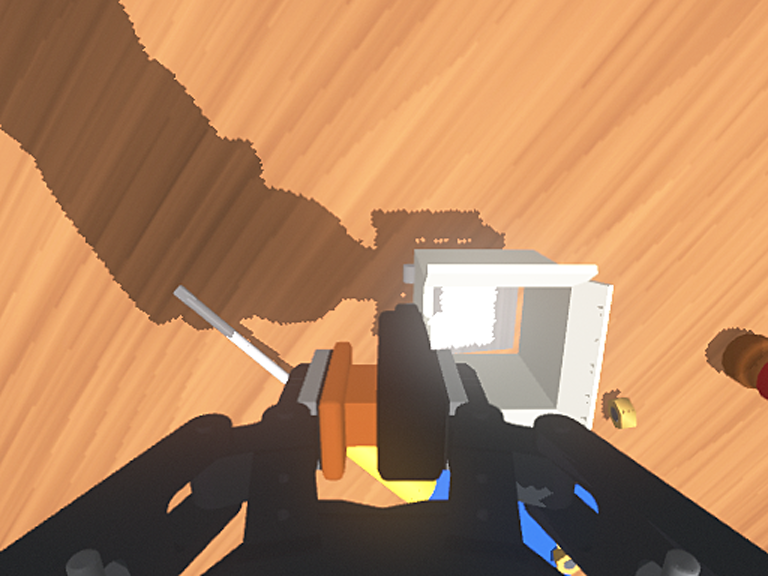

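View pics/h2s.png

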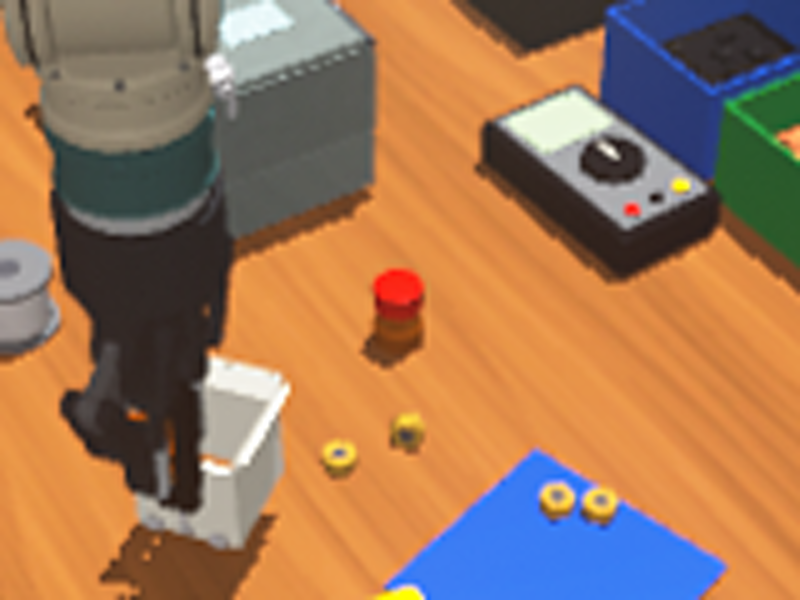

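```bash
python3 -m jog '[{"tx":0,"ty":0,"tz":0.012,"wx":0,"wy":0,"wz":0,"grip":38.5},{"tx":0,"ty":0,"tz":0.007,"wx":0,"wy":0,"wz":0,"grip":38.5},{"tx":0,"ty":0,"tz":0.003,"wx":0,"wy":0,"wz":0,"grip":38.5},{"tx":0,"ty":0,"tz":0,"wx":0,"wy":0,"wz":0,"grip":38.5}]' 6;python3 - <<'E'
from h import *
w=camera("wrist");save("pics/h3.png",w["color"],None,1.5)
delta([454.5,-112.7,95],38);print(get_state()["ft_force"])
sd=camera("side");save("pics/h3s.png",sd["color"],(170,150,160,120),5)
E
```

```text
clock: 21.4
position: [362.6, -102.3, 94.4]
orientation: [-1.376, -2.822, 0.0]
ft_force: [-0.9, -0.6, -1.5]
gripper_width: 32.9
pos [ 362.8 -102.5   94.8] ya 38.0 z [-0.001  0.    -1.   ] | d tool m [-0.0645  0.0659 -0.0003] wz 0.01 q [-0.45 -0.02 -0.73  0.86 -0.    0.46] w 33.2 t 21.45
[ 0.13333579 -0.47567734 -2.19078216]
```

View pics/h3.png

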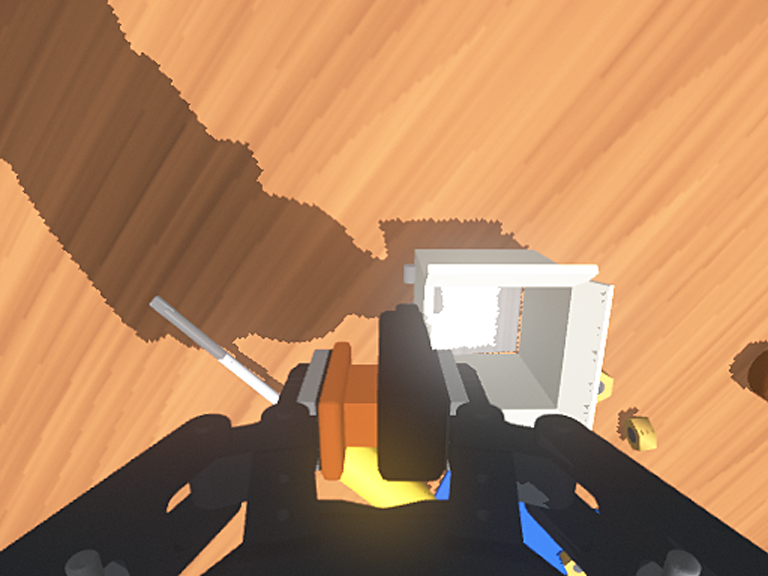

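View pics/h3s.png

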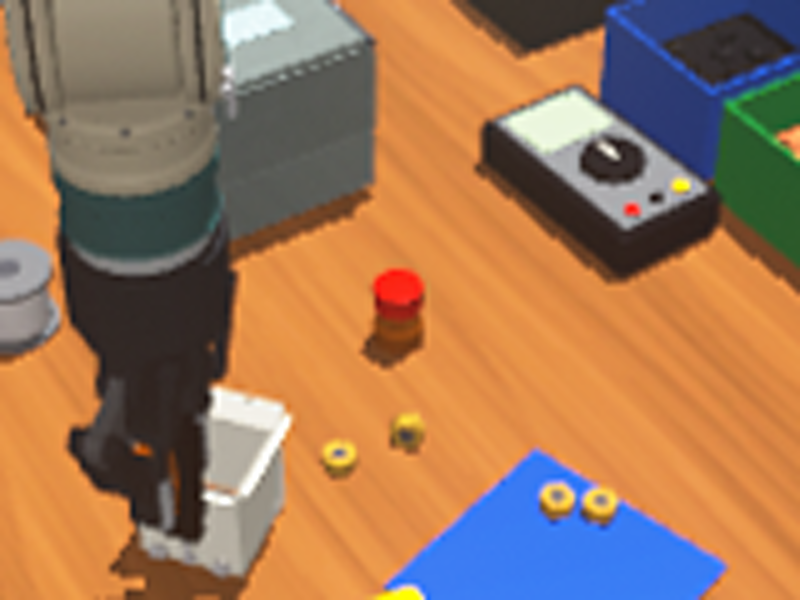

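```bash
python3 -m jog '[{"tx":0,"ty":0,"tz":0.002,"wx":0,"wy":0,"wz":0,"grip":38.5},{"tx":0,"ty":0,"tz":0.001,"wx":0,"wy":0,"wz":0,"grip":45},{"tx":0,"ty":0,"tz":0,"wx":0,"wy":0,"wz":0,"grip":70},{"tx":0,"ty":0,"tz":-0.04,"wx":0,"wy":0,"wz":0,"grip":70},{"tx":0,"ty":0,"tz":-0.045,"wx":0,"wy":0,"wz":0,"grip":70}]' 20;python3 - <<'E'
from h import *
w=camera("wrist");save("pics/h4.png",w["color"],None,1.5)
delta([515,-73,190],38);print(get_state()["ft_force"])
for c in("wrist",): print(c,[(r["conf"],r["xyz"]) for r in look_for(c,"nut0")])
E
```

```text
clock: 22.0
position: [361.1, -101.8, 176.6]
orientation: [-1.375, -2.82, -0.0]
ft_force: [1.3, -0.6, 0.4]
gripper_width: 60.0
pos [ 366.7 -104.3  184.9] ya 38.0 z [ 0.009 -0.004 -1.   ] | d tool m [-0.0667  0.1362 -0.0039] wz 0.01 q [-0.45 -0.13 -0.61  1.08  0.    0.46] w 59.5 t 22.05
[2.37448906 0.00588548 4.91843057]
wrist [(0.51, [517.8, -72.9, 14.1])]
```

View pics/h4.png

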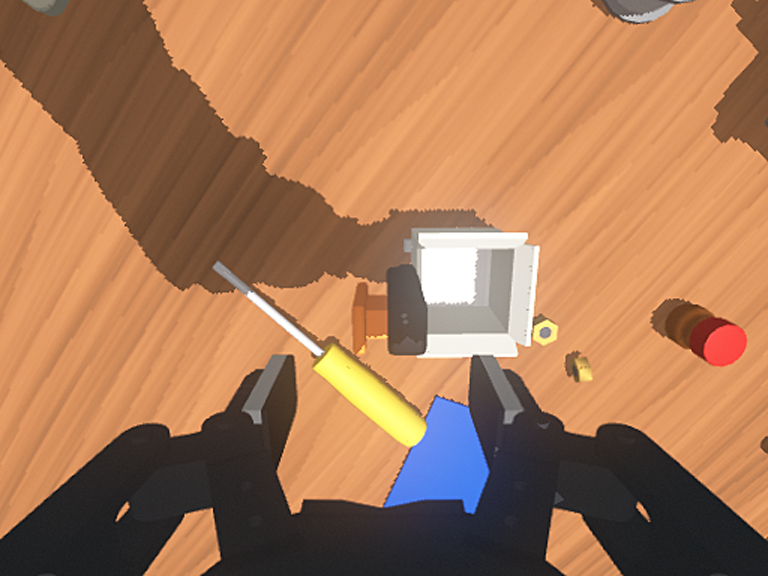

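```bash
python3 -m jog '[{"tx":0.01,"ty":0.04,"tz":-0.02,"wx":0,"wy":0,"wz":0,"grip":60},{"tx":0.01,"ty":0.04,"tz":-0.02,"wx":0,"wy":0,"wz":0,"grip":60},{"tx":0,"ty":0.03,"tz":0,"wx":0,"wy":0,"wz":0,"grip":60},{"tx":0,"ty":0.01,"tz":0,"wx":0,"wy":0,"wz":0,"grip":60},{"tx":0,"ty":0,"tz":0,"wx":0,"wy":0,"wz":0,"grip":60}]' 20;python3 - <<'E'
from h import *
w=camera("wrist");save("pics/i1.png",w["color"],None,1.5)
delta([515,-73,190],38)
for c in("wrist",): print(c,[(r["conf"],r["xyz"]) for r in look_for(c,"nut0")])
E
```

```text
clock: 22.6
position: [445.5, -12.4, 216.5]
orientation: [-1.374, -2.824, 0.001]
ft_force: [-0.0, 0.3, -0.6]
gripper_width: 51.2
pos [444.3 -12.9 216.1] ya 38.0 z [-0.002 -0.    -1.   ] | d tool m [-0.0909  0.0187  0.026 ] wz 0.05 q [-0.17 -0.02 -0.44  1.15 -0.    0.73] w 51.0 t 22.65
wrist [(0.75, [559.7, -160.0, 10.0]), (0.68, [480.7, -66.3, 9.5]), (0.48, [576.4, -173.7, 8.2])]
```

View pics/i1.png

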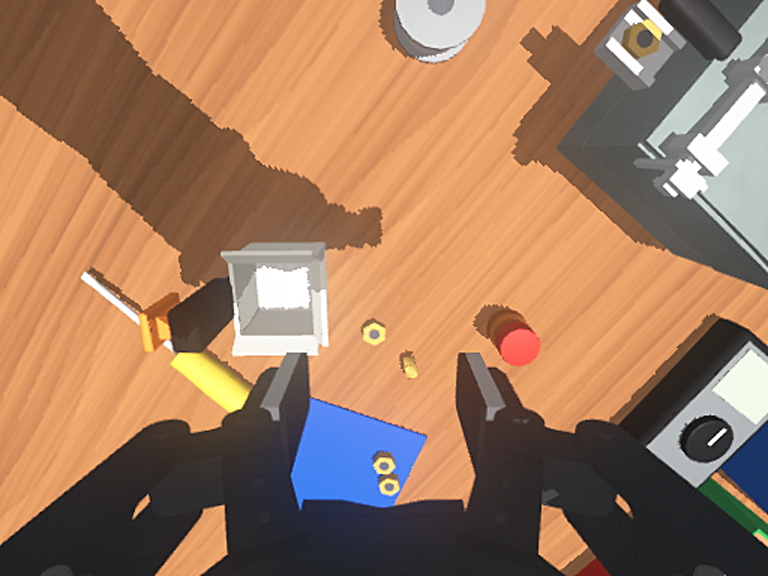

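```bash
python3 - <<'E'
from h import *
w=camera("wrist")
save("pics/i2.png",w["color"],(220,195,90,75),8)
for n,uv,z in[("N1",(374,332),9),("N2",(409,363),12),("N3",(384,465),12),("N4",(389,487),12),("cupTL",(222,254),55),("TR",(325,243),55),("BR",(317,353),55),("BL",(234,354),55),("gripTop",(0,0),0),("flapmid",(283,287),4)]:
    if uv[0]: print(n,ray(w,(uv[0]/1.5,uv[1]/1.5),z).round(1))
E
```

```text
N1 [477.3 -67.1   9. ]
N2 [515.3 -70.   12. ]
N3 [ 560.5 -160.4   12. ]
N4 [ 578.8 -176.4   12. ]
cupTL [354.5 -69.6  55. ]
TR [403.6 -22.2  55. ]
BR [444.8 -88.6  55. ]
BL [ 399.3 -125.4   55. ]
flapmid [398.9 -82.8   4. ]
```

View pics/i2.png

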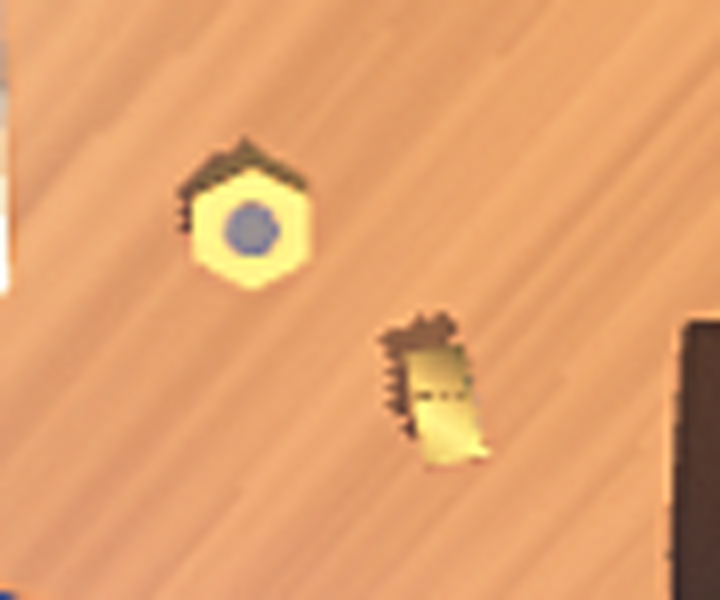

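```bash
python3 -m jog '[{"tx":-0.045,"ty":0.01,"tz":0.01,"wx":0,"wy":0,"wz":0,"grip":40},{"tx":-0.045,"ty":0.01,"tz":0.01,"wx":0,"wy":0,"wz":0,"grip":40},{"tx":0,"ty":0,"tz":0.045,"wx":0,"wy":0,"wz":0,"grip":40},{"tx":0,"ty":0,"tz":0.045,"wx":0,"wy":0,"wz":0,"grip":36},{"tx":0,"ty":0,"tz":0.03,"wx":0,"wy":0,"wz":0,"grip":36}]' 30; python3 -m jog '[{"tx":0,"ty":0,"tz":0,"wx":0,"wy":0,"wz":0,"grip":36}]'; python3 - <<'E'
from h import *
w=camera("wrist");save("pics/i3.png",w["color"],None,1.5)
delta([515.5,-71.5,23],38)
E
```

```text
clock: 23.25
position: [513.2, -72.4, 73.8]
orientation: [-1.379, -2.818, 0.002]
ft_force: [-0.0, 0.2, -0.9]
gripper_width: 30.5
clock: 23.35
position: [510.3, -71.3, 72.1]
orientation: [-1.375, -2.812, 0.004]
ft_force: [-0.9, -0.3, -0.1]
gripper_width: 30.8
pos [512.8 -71.7  74.8] ya 37.9 z [-0.007  0.002 -1.   ] | d tool m [-0.0018  0.0025  0.0518] wz -0.1 q [-0.26  0.25 -0.46  0.86 -0.    0.65] w 30.8 t 23.4
```

View pics/i3.png

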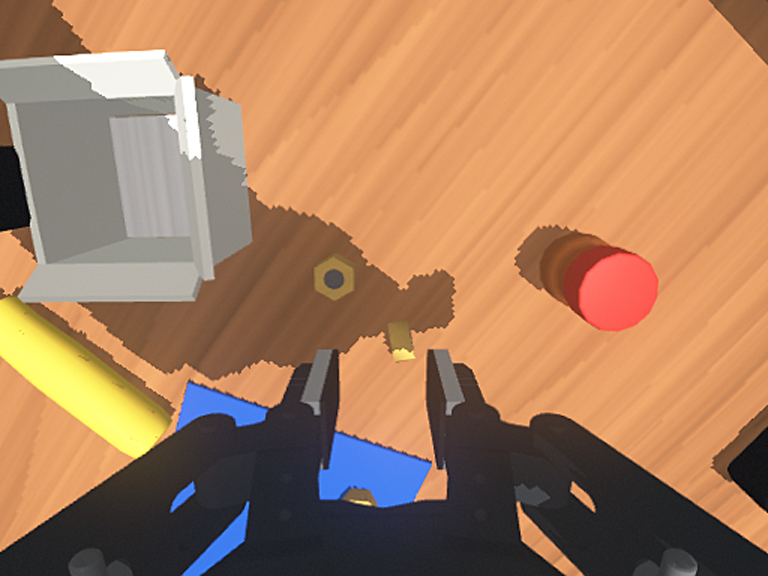

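```bash
cat >> h.py <<'E'
def tl(uvs,z,s=1.5):
    w=camera("wrist");st=get_state();R=Ro.from_rotvec(st["orientation"])
    for uv in uvs:
        P=ray(w,(uv[0]/s,uv[1]/s),z);print(P.round(1),"tool",R.inv().apply(P-st["position"]).round(1))
    print(st["position"].round(1),st["clock"])
E
python3 - <<'E'
from h import *
tl([(401,340),(333,277)],12)
E
```

```text
[523.9 -72.4  12. ] tool [-5.7  6.8 64.9]
[482.4 -67.5  12. ] tool [ 23.6 -22.9  64.9]
[515.1 -72.1  76.9] 23.45
```

```bash
python3 -m jog '[{"tx":-0.005,"ty":0.0065,"tz":0.01,"wx":0,"wy":0,"wz":0,"grip":36},{"tx":0,"ty":0,"tz":0.01,"wx":0,"wy":0,"wz":0,"grip":36},{"tx":0,"ty":0,"tz":0,"wx":0,"wy":0,"wz":0,"grip":36},{"tx":0,"ty":0,"tz":0,"wx":0,"wy":0,"wz":0,"grip":36}]'; python3 - <<'E'
from h import *
w=camera("wrist");save("pics/i4.png",w["color"],None,1.5)
delta([515.5,-71.5,23],38)
E
```

```text
clock: 23.85
position: [524.5, -71.4, 57.1]
orientation: [-1.377, -2.824, 0.0]
ft_force: [0.3, -0.3, 0.3]
gripper_width: 30.8
pos [524.6 -71.4  57.2] ya 38.0 z [ 0. -0. -1.] | d tool m [ 0.0056 -0.0072  0.0342] wz 0.01 q [-0.26  0.29 -0.46  0.82 -0.    0.65] w 30.7 t 23.9
```

View pics/i4.png

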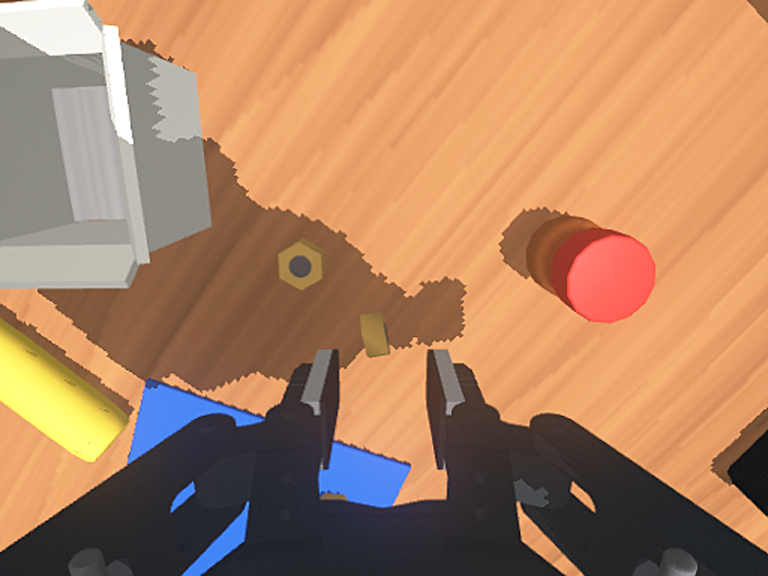

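```bash
python3 - <<'E'
from h import *
tl([(375,334),(301,265)],10)
E
```

```text
[521.4 -71.8  10. ] tool [ 1.8 -2.9 47.3]
[480.6 -66.7  10. ] tool [ 30.9 -31.8  47.3]
[524.7 -71.5  57.3] 23.95
```

```bash
python3 -m jog '[{"tx":0.001,"ty":-0.003,"tz":0.02,"wx":0,"wy":0,"wz":0,"grip":36},{"tx":0,"ty":0,"tz":0.014,"wx":0,"wy":0,"wz":0,"grip":36},{"tx":0,"ty":0,"tz":0,"wx":0,"wy":0,"wz":0,"grip":20},{"tx":0,"ty":0,"tz":0,"wx":0,"wy":0,"wz":0,"grip":3},{"tx":0,"ty":0,"tz":0,"wx":0,"wy":0,"wz":0,"grip":3}]' 30; python3 -m jog '[{"tx":0,"ty":0,"tz":0,"wx":0,"wy":0,"wz":0,"grip":3},{"tx":0,"ty":0,"tz":-0.02,"wx":0,"wy":0,"wz":0,"grip":3},{"tx":0,"ty":0,"tz":-0.03,"wx":0,"wy":0,"wz":0,"grip":3}]'; python3 - <<'E'
from h import *
w=camera("wrist");save("pics/i5.png",w["color"],None,1.5)
delta([404,-71,84],38)
E
```

```text
clock: 24.45
position: [522.4, -72.7, 23.9]
orientation: [1.376, 2.822, 0.001]
ft_force: [0.2, -0.4, 0.4]
gripper_width: 7.7
clock: 24.75
position: [519.8, -72.1, 72.3]
orientation: [-1.376, -2.82, 0.001]
ft_force: [-1.8, 0.2, -0.3]
gripper_width: 7.9
pos [524.3 -73.2  78.2] ya 38.0 z [ 0.006 -0.002 -1.   ] | d tool m [ 0.0758 -0.0934 -0.0065] wz 0.01 q [-0.26  0.26 -0.45  0.86  0.    0.65] w 8.3 t 24.8
```

View pics/i5.png

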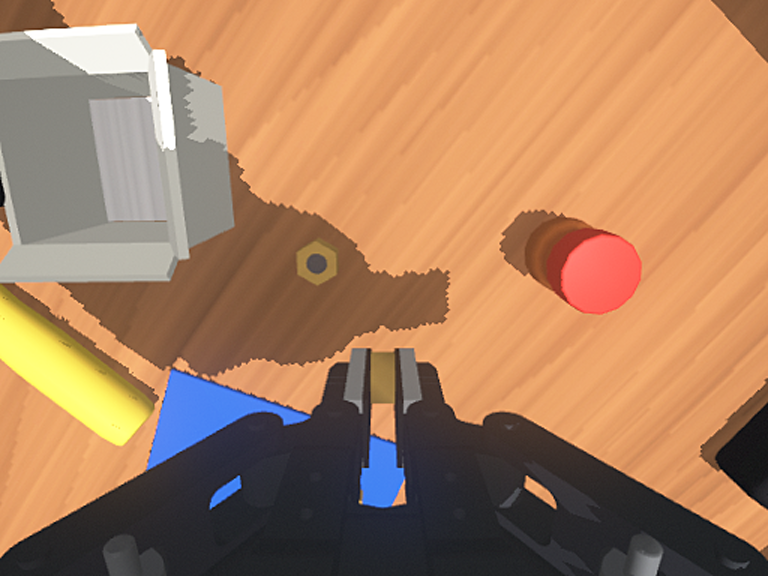

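```bash
python3 -m jog '[{"tx":0,"ty":0,"tz":-0.037,"wx":0,"wy":0,"wz":0,"grip":3},{"tx":0.025,"ty":-0.031,"tz":0,"wx":0,"wy":0,"wz":0,"grip":3},{"tx":0.025,"ty":-0.031,"tz":0,"wx":0,"wy":0,"wz":0,"grip":3},{"tx":0.024,"ty":-0.031,"tz":0,"wx":0,"wy":0,"wz":0,"grip":3},{"tx":0,"ty":0,"tz":0,"wx":0,"wy":0,"wz":0,"grip":3}]' 30; python3 -m jog '[{"tx":0,"ty":0,"tz":0,"wx":0,"wy":0,"wz":0,"grip":3}]'; python3 - <<'E'
from h import *
w=camera("wrist");save("pics/i6.png",w["color"],None,1.5)
delta([404,-71,84],38)
E
```

```text
clock: 25.3
position: [396.0, -69.9, 108.7]
orientation: [-1.376, -2.817, 0.002]
ft_force: [-0.9, -0.0, -1.2]
gripper_width: 8.2
clock: 25.4
position: [402.3, -71.5, 110.4]
orientation: [1.377, 2.822, 0.0]
ft_force: [1.0, -0.7, -0.2]
gripper_width: 7.9
pos [403.8 -71.9 110.7] ya 38.0 z [ 0.003 -0.001 -1.   ] | d tool m [0.0006 0.0007 0.0267] wz -0.02 q [-0.33  0.02 -0.65  0.9   0.    0.57] w 8.1 t 25.45
```

View pics/i6.png

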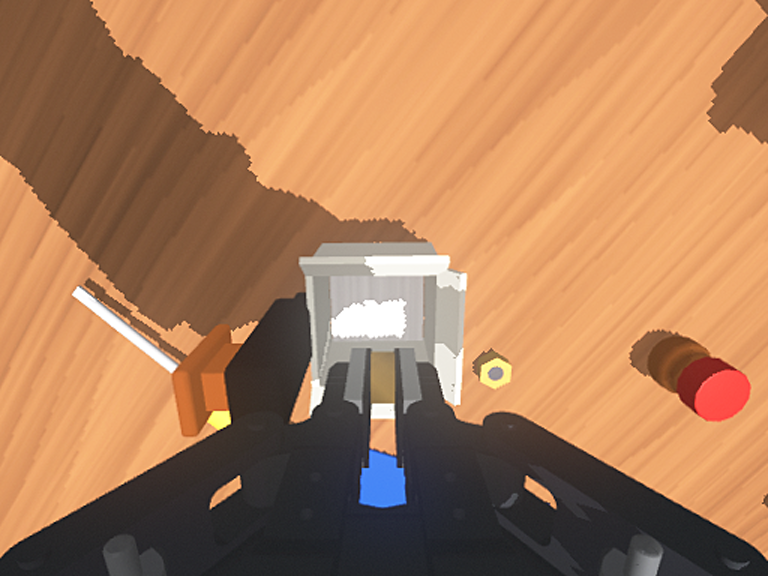

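```bash
python3 - <<'E'
from h import *
tl([(300,258),(450,258),(463,403),(313,415),(466,273)],55);tl([(495,373)],9)
E
```

```text
[357.9 -67.6  55. ] tool [ 32.3 -34.   55.7]
[406.4 -29.7  55. ] tool [32.2 27.5 55.8]
[455.3 -77.5  55. ] tool [-35.5  36.6  56. ]
[ 404.9 -124.8   55. ] tool [-41.7 -32.1  55.9]
[415.8 -30.5  55. ] tool [25.9 34.5 55.8]
[404.4 -72.  110.8] 25.5
[482.5 -68.4   9. ] tool [-44.9  63.5 102. ]
[404.6 -72.  110.8] 25.55
```

```bash
python3 -m jog '[{"tx":-0.002,"ty":0,"tz":0.012,"wx":0,"wy":0,"wz":0,"grip":3},{"tx":0,"ty":0,"tz":0,"wx":0,"wy":0,"wz":0,"grip":3},{"tx":0,"ty":0,"tz":0,"wx":0,"wy":0,"wz":0,"grip":30},{"tx":0,"ty":0,"tz":0,"wx":0,"wy":0,"wz":0,"grip":30},{"tx":0,"ty":0,"tz":-0.03,"wx":0,"wy":0,"wz":0,"grip":30}]' 30; python3 -m jog '[{"tx":-0.025,"ty":0.03,"tz":-0.02,"wx":0,"wy":0,"wz":0,"grip":32},{"tx":-0.018,"ty":0.03,"tz":0,"wx":0,"wy":0,"wz":0,"grip":32},{"tx":0,"ty":0,"tz":0,"wx":0,"wy":0,"wz":0,"grip":32},{"tx":0,"ty":0,"tz":0,"wx":0,"wy":0,"wz":0,"grip":32}]'; python3 - <<'E'
from h import *
w=camera("wrist");save("pics/i7.png",w["color"],None,1.5)
delta([482,-68,22],38)
E
```

```text
clock: 26.05
position: [400.9, -72.0, 125.5]
orientation: [-1.374, -2.817, 0.001]
ft_force: [-0.7, -0.3, -0.4]
gripper_width: 25.6
clock: 26.45
position: [478.2, -70.0, 148.2]
orientation: [-1.376, -2.824, 0.0]
ft_force: [-1.2, 0.0, -0.2]
gripper_width: 27.3
pos [476.9 -69.8 147.6] ya 38.0 z [-0.002  0.    -1.   ] | d tool m [-0.0019  0.0052  0.1256] wz 0.02 q [-0.28  0.11 -0.46  1.   -0.    0.63] w 27.7 t 26.5
```

View pics/i7.png

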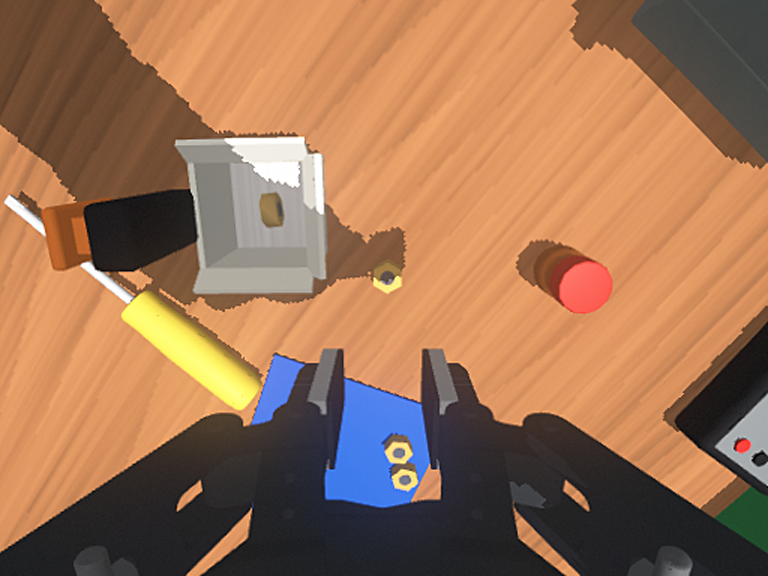

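```bash
python3 - <<'E'
from h import *
tl([(388,277)],9);tl([(398,452),(404,480)],12)
E
```

```text
[479.1 -66.8   9. ] tool [  0.4   4.2 138.4]
[476.3 -69.7 147.4] 26.55
[ 560.2 -159.5   12. ] tool [-122.7   11.3  135.1]
[ 578.3 -175.2   12. ] tool [-146.3   15.8  135.1]
[476.1 -69.7 147.3] 26.6
```

```bash
python3 -m jog '[{"tx":0,"ty":0.003,"tz":0.03,"wx":0,"wy":0,"wz":0,"grip":32},{"tx":0,"ty":0,"tz":0.035,"wx":0,"wy":0,"wz":0,"grip":32},{"tx":0,"ty":0,"tz":0.02,"wx":0,"wy":0,"wz":0,"grip":32},{"tx":0,"ty":0,"tz":0,"wx":0,"wy":0,"wz":0,"grip":32},{"tx":0,"ty":0,"tz":0,"wx":0,"wy":0,"wz":0,"grip":32}]' 30; python3 - <<'E'
from h import *
w=camera("wrist");save("pics/i8.png",w["color"],None,1.5)
delta([482,-68,22],38)
E
```

```text
clock: 27.1
position: [479.0, -68.1, 62.9]
orientation: [-1.377, -2.822, 0.0]
ft_force: [0.5, 0.7, -0.0]
gripper_width: 27.2
pos [480.2 -68.4  63.8] ya 38.0 z [ 0.001 -0.    -1.   ] | d tool m [-0.0008  0.0016  0.0418] wz -0.02 q [-0.27  0.21 -0.55  0.81 -0.    0.63] w 27.3 t 27.15
```

View pics/i8.png

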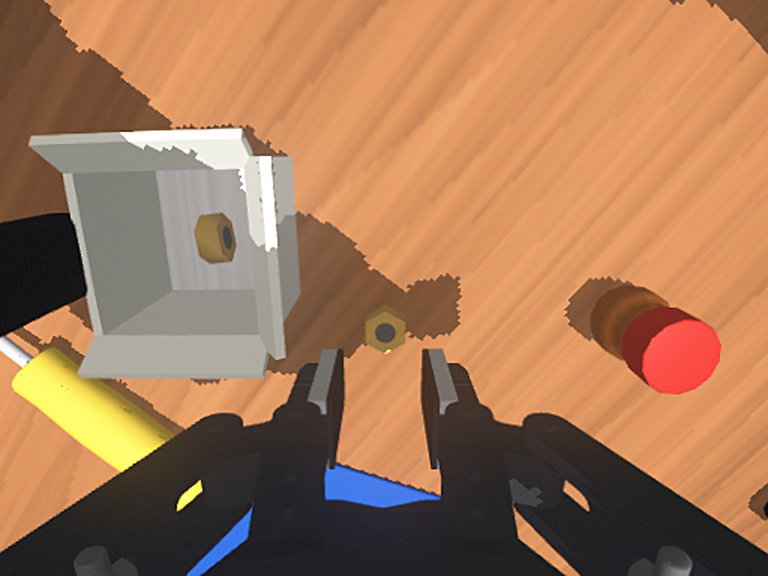

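```bash
python3 - <<'E'
from h import *
tl([(385,331)],8)
E
python3 -m jog '[{"tx":0,"ty":0,"tz":0.025,"wx":0,"wy":0,"wz":0,"grip":32},{"tx":0,"ty":0,"tz":0.016,"wx":0,"wy":0,"wz":0,"grip":32},{"tx":0,"ty":0,"tz":0,"wx":0,"wy":0,"wz":0,"grip":32},{"tx":0,"ty":0,"tz":0,"wx":0,"wy":0,"wz":0,"grip":10},{"tx":0,"ty":0,"tz":0,"wx":0,"wy":0,"wz":0,"grip":10}]' 30; python3 -m jog '[{"tx":0,"ty":0,"tz":0,"wx":0,"wy":0,"wz":0,"grip":10},{"tx":0,"ty":0,"tz":-0.025,"wx":0,"wy":0,"wz":0,"grip":10},{"tx":0,"ty":0,"tz":-0.035,"wx":0,"wy":0,"wz":0,"grip":10},{"tx":0,"ty":0,"tz":-0.03,"wx":0,"wy":0,"wz":0,"grip":10},{"tx":0,"ty":0,"tz":0,"wx":0,"wy":0,"wz":0,"grip":10}]'; python3 - <<'E'
from h import *
w=camera("wrist");save("pics/i9.png",w["color"],None,1.5)
delta([403,-72.5,98],38)
E
```

```text
[481.6 -68.    8. ] tool [ 0.1  0.9 56.3]
[480.8 -68.5  64.3] 27.2
clock: 27.7
position: [481.0, -68.4, 23.2]
orientation: [1.376, 2.822, 0.001]
ft_force: [0.1, -0.5, 0.9]
gripper_width: 15.2
clock: 28.2
position: [484.0, -69.2, 116.9]
orientation: [1.373, 2.815, 0.003]
ft_force: [1.5, -0.8, -0.4]
gripper_width: 15.3
pos [482.5 -68.8 114.9] ya 38.0 z [ 0.007 -0.002 -1.   ] | d tool m [ 0.0461 -0.065   0.0164] wz 0.0 q [-0.27  0.15 -0.5   0.92  0.    0.63] w 15.6 t 28.25
```

View pics/i9.png

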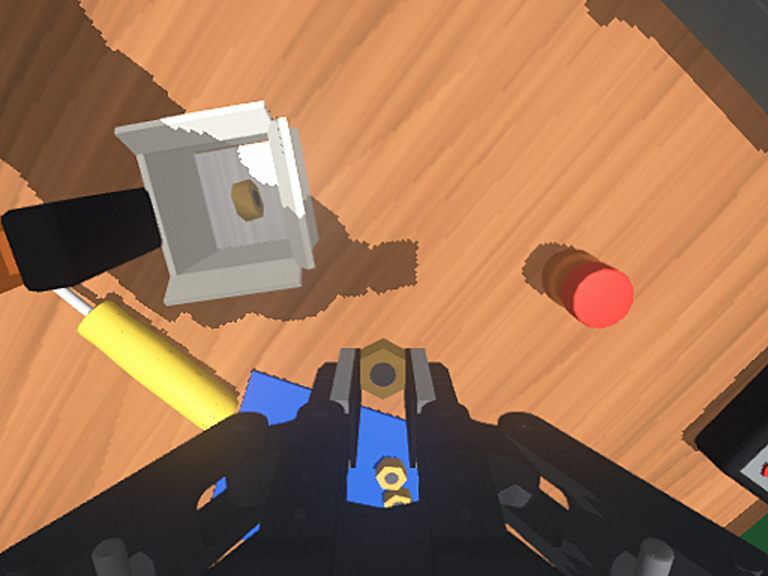

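```bash
python3 - <<'E'
from h import *
tl([(115,128),(267,102),(280,120),(313,268),(298,285),(165,303)],55)
tl([(85,205)],114)
E
```

```text
[348.5 -67.7  55. ] tool [  82.2 -104.1   57.8]
[391.4 -23.4  55. ] tool [ 90.7 -42.9  57.9]
[399.2 -25.7  55. ] tool [ 84.1 -38.3  57.9]
[443.6 -65.9  55. ] tool [ 25.  -28.   58.1]
[442.9 -76.   55. ] tool [ 17.6 -34.7  58.1]
[ 401.5 -118.7   55. ] tool [  9.4 -93.7  58. ]
[480.9 -68.4 113.2] 28.3
[379.2 -71.7 114. ] tool [ 59.1 -81.5  -2.1]
[479.8 -68.1 112. ] 28.35
```

```bash
python3 -m jog '[{"tx":0.025,"ty":-0.032,"tz":0,"wx":0,"wy":0,"wz":0,"grip":10},{"tx":0.025,"ty":-0.032,"tz":0,"wx":0,"wy":0,"wz":0,"grip":10},{"tx":0,"ty":0,"tz":0,"wx":0,"wy":0,"wz":0,"grip":10},{"tx":0,"ty":0,"tz":0,"wx":0,"wy":0,"wz":0,"grip":10}]' 30; python3 - <<'E'
from h import *
w=camera("wrist");save("pics/j1.png",w["color"],None,1.5)
delta([399,-69,98],38)
E
```

```text
clock: 28.75
position: [396.7, -67.6, 110.5]
orientation: [-1.377, -2.821, 0.0]
ft_force: [0.9, 0.6, 0.2]
gripper_width: 15.5
pos [398.5 -68.1 111.2] ya 38.0 z [-0.  0. -1.] | d tool m [-0.001  -0.0002  0.0132] wz -0.02 q [-0.33  0.01 -0.66  0.9   0.    0.58] w 15.1 t 28.8
```

View pics/j1.png

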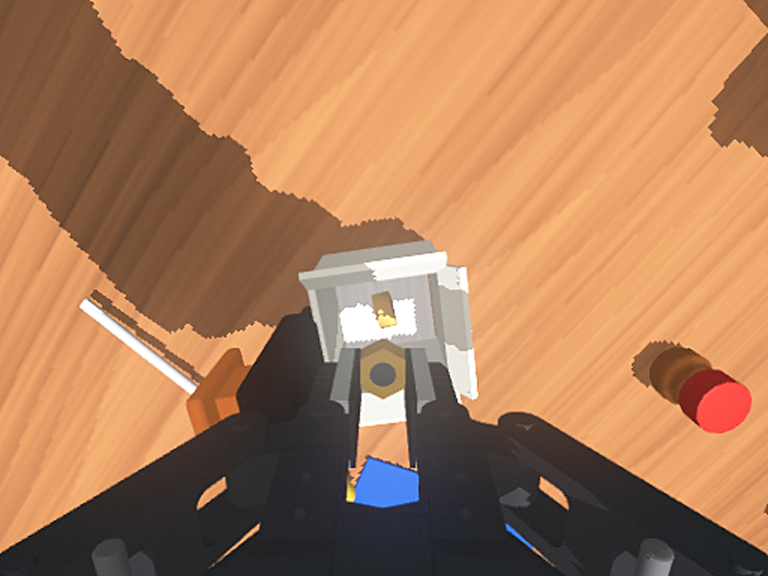

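```bash
python3 -m jog '[{"tx":0,"ty":0,"tz":0.012,"wx":0,"wy":0,"wz":0,"grip":10},{"tx":0,"ty":0,"tz":0,"wx":0,"wy":0,"wz":0,"grip":10},{"tx":0,"ty":0,"tz":0,"wx":0,"wy":0,"wz":0,"grip":32},{"tx":0,"ty":0,"tz":0,"wx":0,"wy":0,"wz":0,"grip":32},{"tx":0,"ty":0,"tz":-0.04,"wx":0,"wy":0,"wz":0,"grip":32}]' 30; python3 -m jog '[{"tx":-0.043,"ty":0.018,"tz":0,"wx":0,"wy":0,"wz":0,"grip":40},{"tx":-0.043,"ty":0.018,"tz":0,"wx":0,"wy":0,"wz":0,"grip":40},{"tx":-0.043,"ty":0.018,"tz":0.01,"wx":0,"wy":0,"wz":0,"grip":40},{"tx":-0.042,"ty":0.017,"tz":0.02,"wx":0,"wy":0,"wz":0,"grip":40},{"tx":0,"ty":0,"tz":0.03,"wx":0,"wy":0,"wz":0,"grip":40}]';python3 -m jog '[{"tx":0,"ty":0,"tz":0,"wx":0,"wy":0,"wz":0,"grip":40},{"tx":0,"ty":0,"tz":0,"wx":0,"wy":0,"wz":0,"grip":40}]'; python3 - <<'E'
from h import *
w=camera("wrist");save("pics/j2.png",w["color"],None,1.5)
delta([560.3,-159.8,25],38)
E
```

```text
clock: 29.3
position: [395.0, -66.8, 136.5]
orientation: [-1.373, -2.814, 0.002]
ft_force: [-0.3, -0.1, -0.3]
gripper_width: 27.0
clock: 29.8
position: [569.3, -164.0, 82.5]
orientation: [1.373, 2.81, 0.001]
ft_force: [0.4, 0.3, -0.7]
gripper_width: 34.6
clock: 30.0
position: [559.0, -158.7, 79.4]
orientation: [-1.376, -2.821, 0.0]
ft_force: [-0.2, 0.1, 0.1]
gripper_width: 34.2
pos [ 559.7 -158.9   80.5] ya 38.0 z [-0.  0. -1.] | d tool m [-0.0011 -0.0001  0.0555] wz 0.02 q [-0.39  0.34 -0.32  0.91  0.    0.52] w 33.9 t 30.05
```

View pics/j2.png

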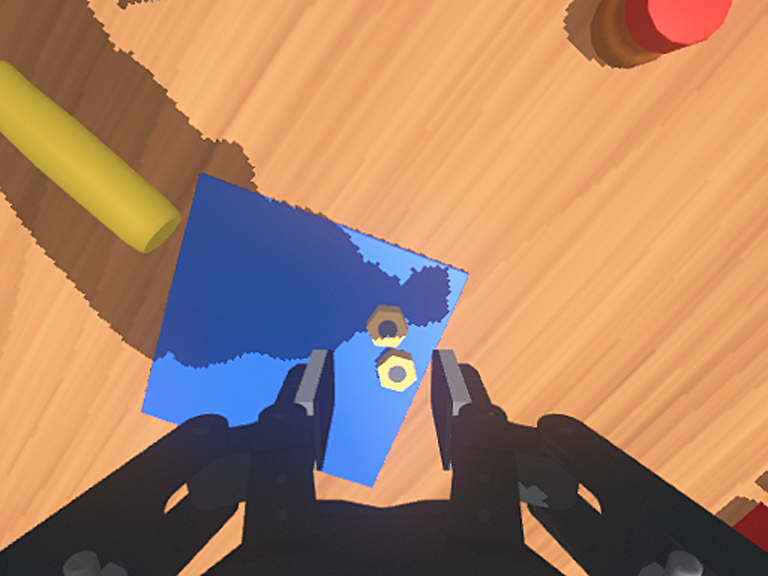

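```bash
python3 - <<'E'
from h import *
tl([(388,329),(397,374)],12)
E
python3 -m jog '[{"tx":0,"ty":0.001,"tz":0.025,"wx":0,"wy":0,"wz":0,"grip":40},{"tx":0,"ty":0,"tz":0.018,"wx":0,"wy":0,"wz":0,"grip":36},{"tx":0,"ty":0,"tz":0,"wx":0,"wy":0,"wz":0,"grip":36}]' 30;python3 - <<'E'
from h import *
w=camera("wrist");save("pics/j3.png",w["color"],None,1.5)
delta([560.3,-159.8,25],38)
E
```

```text
[ 564.8 -160.9   12. ] tool [-4.2  2.4 69.3]
[ 582.5 -176.4   12. ] tool [-27.3   6.8  69.3]
[ 560.2 -159.    81.2] 30.1
clock: 30.4
position: [559.1, -157.7, 36.4]
orientation: [-1.376, -2.822, 0.0]
ft_force: [-0.9, 1.0, 0.1]
gripper_width: 30.7
pos [ 560.1 -158.1   37.5] ya 38.0 z [-0.001  0.    -1.   ] | d tool m [-0.0015 -0.0009  0.0125] wz 0.02 q [-0.39  0.39 -0.36  0.82 -0.    0.52] w 30.6 t 30.45
```

View pics/j3.png

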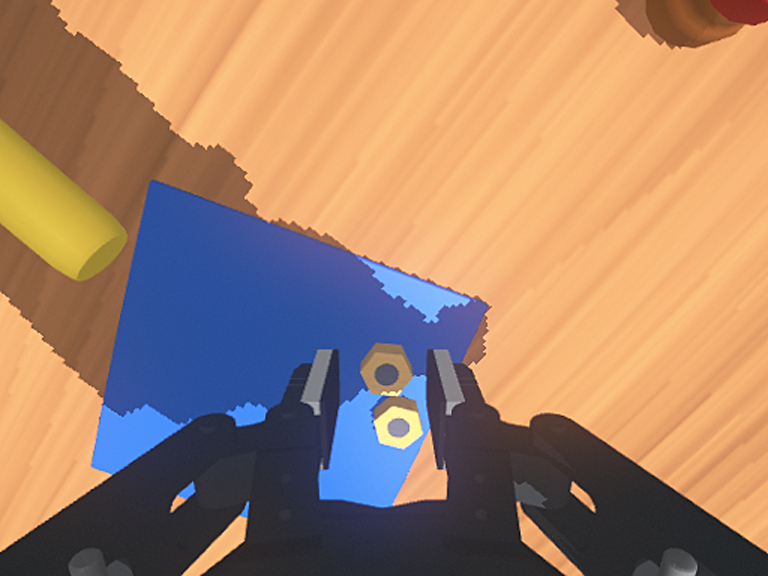

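```bash
python3 - <<'E'
from h import *
tl([(386,373),(398,427)],12)
E
python3 -m jog '[{"tx":-0.002,"ty":0.001,"tz":0.012,"wx":0,"wy":0,"wz":0,"grip":36},{"tx":0,"ty":0,"tz":0,"wx":0,"wy":0,"wz":0,"grip":36},{"tx":0,"ty":0,"tz":0,"wx":0,"wy":0,"wz":0,"grip":10},{"tx":0,"ty":0,"tz":0,"wx":0,"wy":0,"wz":0,"grip":10},{"tx":0,"ty":0,"tz":0,"wx":0,"wy":0,"wz":0,"grip":10}]' 30;python3 -m jog '[{"tx":0,"ty":0,"tz":-0.02,"wx":0,"wy":0,"wz":0,"grip":10},{"tx":0,"ty":0,"tz":-0.035,"wx":0,"wy":0,"wz":0,"grip":10},{"tx":0,"ty":0,"tz":-0.035,"wx":0,"wy":0,"wz":0,"grip":10},{"tx":0,"ty":0,"tz":0,"wx":0,"wy":0,"wz":0,"grip":10}]'; python3 - <<'E'
from h import *
w=camera("wrist");save("pics/j4.png",w["color"],None,1.5)
delta([399,-68.5,98],38)
E
```

```text
[ 564.2 -160.9   12. ] tool [-3.8  1.  26.3]
[ 582.2 -176.3   12. ] tool [-27.    5.7  26.4]
[ 561.1 -158.5   38.3] 30.5
clock: 31.0
position: [563.1, -159.7, 25.2]
orientation: [1.377, 2.823, 0.0]
ft_force: [0.2, 0.2, 0.2]
gripper_width: 16.5
clock: 31.4
position: [566.9, -161.2, 120.6]
orientation: [1.372, 2.814, 0.001]
ft_force: [0.7, -0.6, 0.3]
gripper_width: 16.5
pos [ 565.4 -160.6  118.2] ya 38.0 z [ 0.006 -0.003 -1.   ] | d tool m [ 0.1751 -0.0745  0.0189] wz 0.0 q [-0.39  0.31 -0.28  0.98  0.    0.52] w 16.4 t 31.45
```

View pics/j4.png

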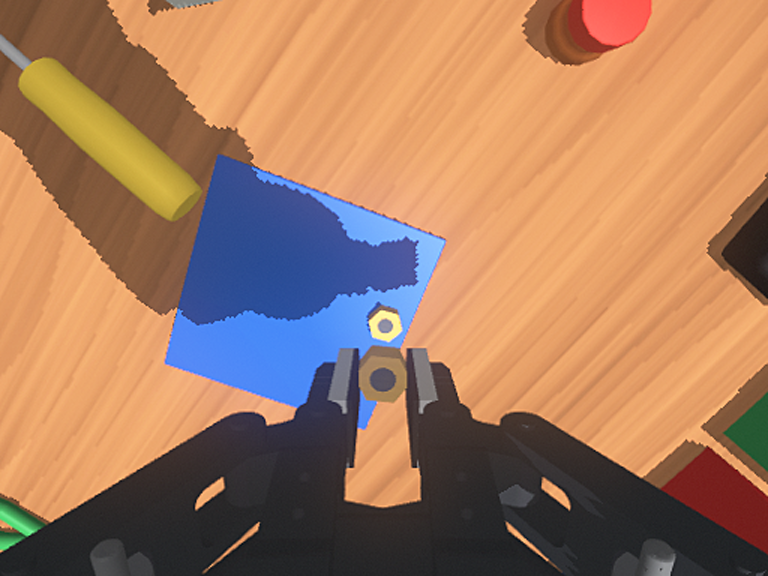

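```bash
python3 -m jog '[{"tx":0.043,"ty":-0.018,"tz":0,"wx":0,"wy":0,"wz":0,"grip":10},{"tx":0.043,"ty":-0.018,"tz":0,"wx":0,"wy":0,"wz":0,"grip":10},{"tx":0.043,"ty":-0.018,"tz":0,"wx":0,"wy":0,"wz":0,"grip":10},{"tx":0.043,"ty":-0.019,"tz":0,"wx":0,"wy":0,"wz":0,"grip":10},{"tx":0,"ty":0,"tz":0,"wx":0,"wy":0,"wz":0,"grip":10}]' 30; python3 -m jog '[{"tx":0,"ty":0,"tz":0,"wx":0,"wy":0,"wz":0,"grip":10},{"tx":0,"ty":0,"tz":0,"wx":0,"wy":0,"wz":0,"grip":10}]'; python3 - <<'E'
from h import *
w=camera("wrist");save("pics/j5.png",w["color"],None,1.5)
delta([399,-69,98],38)
E
```

```text
clock: 31.95
position: [388.9, -64.6, 110.9]
orientation: [-1.369, -2.812, 0.002]
ft_force: [0.0, -0.1, 0.4]
gripper_width: 16.4
clock: 32.15
position: [400.5, -69.4, 115.0]
orientation: [1.377, 2.822, 0.0]
ft_force: [-0.3, -0.8, 0.1]
gripper_width: 16.7
pos [401.  -69.7 115.2] ya 38.0 z [ 0.002 -0.001 -1.   ] | d tool m [ 0.0018 -0.0011  0.0172] wz -0.02 q [-0.33  0.01 -0.65  0.91 -0.    0.58] w 16.3 t 32.2
```

View pics/j5.png

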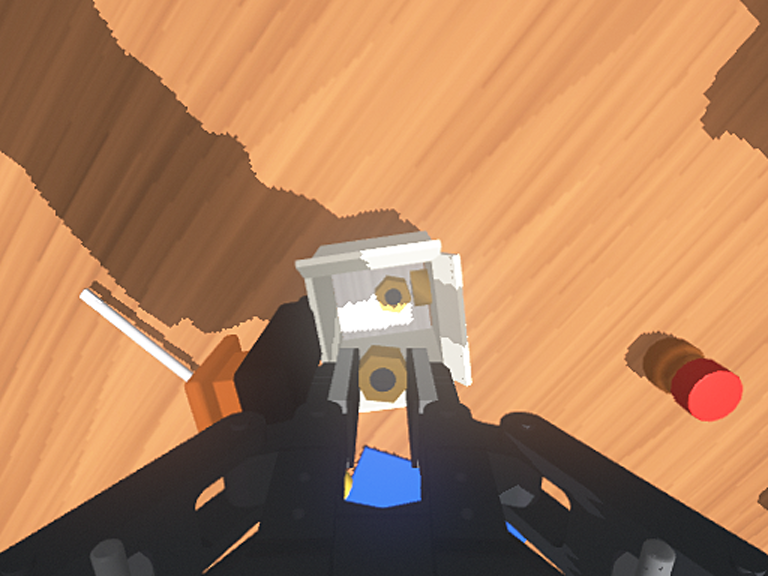

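```bash
python3 -m jog '[{"tx":0.001,"ty":0,"tz":0.016,"wx":0,"wy":0,"wz":0,"grip":10},{"tx":0,"ty":0,"tz":0,"wx":0,"wy":0,"wz":0,"grip":10},{"tx":0,"ty":0,"tz":0,"wx":0,"wy":0,"wz":0,"grip":32},{"tx":0,"ty":0,"tz":0,"wx":0,"wy":0,"wz":0,"grip":32},{"tx":0,"ty":0,"tz":-0.04,"wx":0,"wy":0,"wz":0,"grip":32}]' 30; python3 -m jog '[{"tx":-0.0395,"ty":0.0155,"tz":0,"wx":0,"wy":0,"wz":0,"grip":36},{"tx":-0.0395,"ty":0.0155,"tz":0,"wx":0,"wy":0,"wz":0,"grip":36},{"tx":-0.0395,"ty":0.0155,"tz":0.01,"wx":0,"wy":0,"wz":0,"grip":36},{"tx":-0.0395,"ty":0.0155,"tz":0.02,"wx":0,"wy":0,"wz":0,"grip":36},{"tx":-0.0395,"ty":0.016,"tz":0.02,"wx":0,"wy":0,"wz":0,"grip":36}]';python3 -m jog '[{"tx":0,"ty":0,"tz":0.04,"wx":0,"wy":0,"wz":0,"grip":36},{"tx":0,"ty":0,"tz":0,"wx":0,"wy":0,"wz":0,"grip":36},{"tx":0,"ty":0,"tz":0,"wx":0,"wy":0,"wz":0,"grip":36}]'; python3 - <<'E'
from h import *
w=camera("wrist");save("pics/k1.png",w["color"],None,1.5)
delta([582,-176.5,25],38)
E
```

```text
clock: 32.7
position: [395.0, -67.0, 135.7]
orientation: [-1.373, -2.814, 0.002]
ft_force: [0.4, 0.4, -0.0]
gripper_width: 27.3
clock: 33.2
position: [584.5, -177.3, 89.5]
orientation: [1.376, 2.821, 0.0]
ft_force: [0.2, -0.1, 0.5]
gripper_width: 30.6
clock: 33.5
position: [580.8, -175.4, 48.3]
orientation: [-1.376, -2.821, 0.0]
ft_force: [0.0, -0.6, 0.4]
gripper_width: 30.7
pos [ 581.9 -175.7   49.8] ya 38.0 z [ 0. -0. -1.] | d tool m [-0.0007 -0.0004  0.0248] wz 0.01 q [-0.4   0.42 -0.29  0.87  0.    0.51] w 30.7 t 33.55
```

View pics/k1.png

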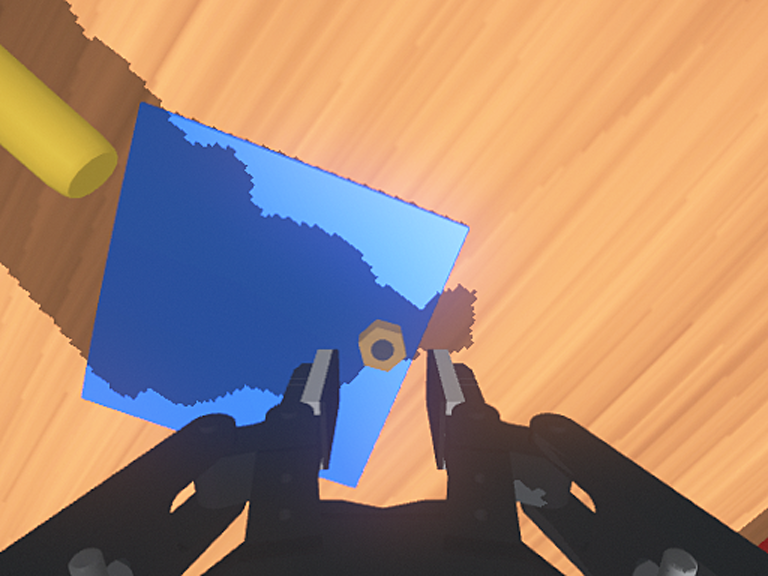

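```bash
python3 - <<'E'
from h import *
tl([(382,348)],12)
E
python3 -m jog '[{"tx":0,"ty":0,"tz":0.015,"wx":0,"wy":0,"wz":0,"grip":36},{"tx":0,"ty":0,"tz":0.01,"wx":0,"wy":0,"wz":0,"grip":36},{"tx":0,"ty":0,"tz":0,"wx":0,"wy":0,"wz":0,"grip":10},{"tx":0,"ty":0,"tz":0,"wx":0,"wy":0,"wz":0,"grip":10},{"tx":0,"ty":0,"tz":0,"wx":0,"wy":0,"wz":0,"grip":10}]' 30;python3 -m jog '[{"tx":0,"ty":0,"tz":-0.02,"wx":0,"wy":0,"wz":0,"grip":10},{"tx":0,"ty":0,"tz":-0.035,"wx":0,"wy":0,"wz":0,"grip":10},{"tx":0,"ty":0,"tz":-0.035,"wx":0,"wy":0,"wz":0,"grip":10},{"tx":0.0395,"ty":-0.0155,"tz":0,"wx":0,"wy":0,"wz":0,"grip":10},{"tx":0.0395,"ty":-0.0155,"tz":0,"wx":0,"wy":0,"wz":0,"grip":10}]'; python3 -m jog '[{"tx":0.0395,"ty":-0.0155,"tz":0,"wx":0,"wy":0,"wz":0,"grip":10},{"tx":0.0395,"ty":-0.0155,"tz":0,"wx":0,"wy":0,"wz":0,"grip":10},{"tx":0.0395,"ty":-0.0155,"tz":0,"wx":0,"wy":0,"wz":0,"grip":10},{"tx":0,"ty":0,"tz":0,"wx":0,"wy":0,"wz":0,"grip":10},{"tx":0,"ty":0,"tz":0,"wx":0,"wy":0,"wz":0,"grip":10}]'; python3 - <<'E'
from h import *
w=camera("wrist");save("pics/k2.png",w["color"],None,1.5)
delta([399,-69,98],38)
E
```

```text
[ 582.  -175.9   12. ] tool [ 0.4 -0.4 38.7]
[ 582.5 -175.9   50.7] 33.6
clock: 34.1
position: [581.9, -175.8, 24.1]
orientation: [1.377, 2.823, 0.0]
ft_force: [0.8, -0.1, -0.2]
gripper_width: 16.4
clock: 34.6
position: [510.8, -133.5, 116.5]
orientation: [1.375, 2.818, 0.001]
ft_force: [0.0, 0.5, -0.3]
gripper_width: 16.1
clock: 35.1
position: [398.8, -67.5, 114.3]
orientation: [1.376, 2.823, 0.0]
ft_force: [-0.1, 0.3, 0.4]
gripper_width: 16.0
pos [400.3 -68.2 114.7] ya 38.0 z [ 0.003 -0.001 -1.   ] | d tool m [ 0.0002 -0.0015  0.0167] wz 0.01 q [-0.33  0.01 -0.65  0.91 -0.    0.58] w 16.2 t 35.15
```

View pics/k2.png

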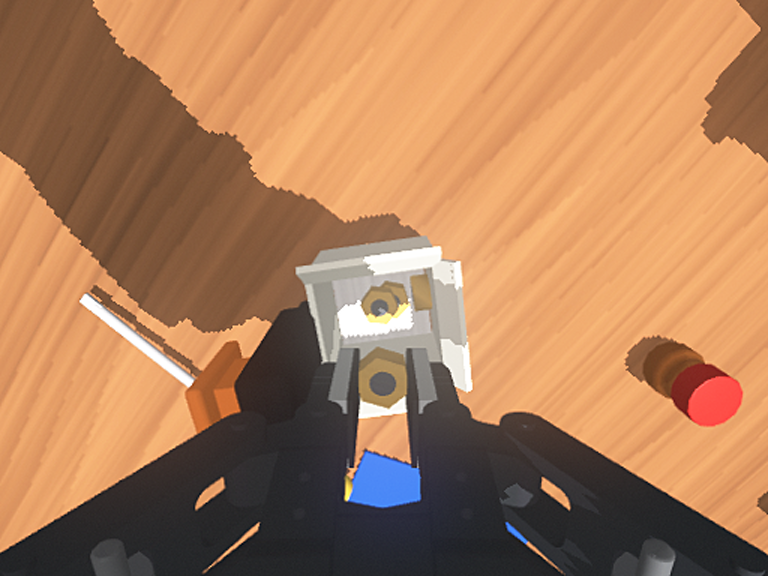

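```bash
python3 -m jog '[{"tx":0,"ty":-0.003,"tz":0.016,"wx":0,"wy":0,"wz":0,"grip":10},{"tx":0,"ty":0,"tz":0,"wx":0,"wy":0,"wz":0,"grip":10},{"tx":0,"ty":0,"tz":0,"wx":0,"wy":0,"wz":0,"grip":32},{"tx":0,"ty":0,"tz":0,"wx":0,"wy":0,"wz":0,"grip":32},{"tx":0,"ty":0,"tz":-0.04,"wx":0,"wy":0,"wz":0,"grip":32}]' 20; python3 -m jog '[{"tx":0,"ty":0,"tz":-0.04,"wx":0,"wy":0,"wz":0,"grip":70},{"tx":-0.007,"ty":-0.045,"tz":-0.01,"wx":0,"wy":0,"wz":0,"grip":80},{"tx":0,"ty":0,"tz":0,"wx":0,"wy":0,"wz":-8.3,"grip":80},{"tx":0,"ty":0,"tz":0,"wx":0,"wy":0,"wz":0,"grip":80},{"tx":0,"ty":0,"tz":0,"wx":0,"wy":0,"wz":0,"grip":80}]'; python3 - <<'E'
from h import *
w=camera("wrist");save("pics/k3.png",w["color"],None,1.5)
delta([366,-103.6,95],46.5)
E
```

```text
clock: 35.65
position: [393.3, -68.6, 134.7]
orientation: [-1.373, -2.814, 0.002]
ft_force: [0.2, -0.4, -0.3]
gripper_width: 27.5
clock: 36.15
position: [366.0, -103.0, 188.2]
orientation: [1.173, 2.913, 0.0]
ft_force: [-0.7, 0.2, -0.7]
gripper_width: 68.4
pos [ 365.9 -102.7  187.9] ya 46.2 z [-0.  0. -1.] | d tool m [-0.0007 -0.0005  0.0929] wz -0.31 q [-0.44 -0.12 -0.6   1.1   0.    0.32] w 68.2 t 36.2
```

View pics/k3.png

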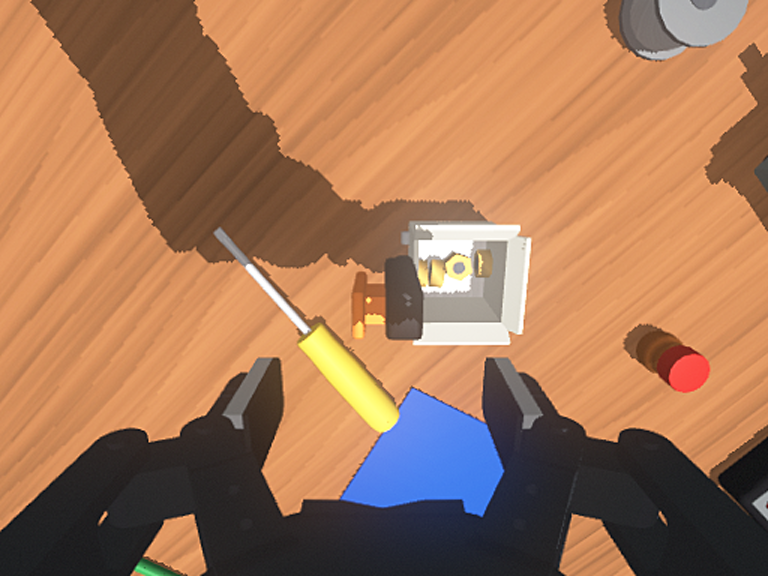

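```bash
python3 -m jog '[{"tx":0,"ty":0.0015,"tz":0.03,"wx":0,"wy":0,"wz":0,"grip":80},{"tx":0,"ty":0,"tz":0.035,"wx":0,"wy":0,"wz":0,"grip":80},{"tx":0,"ty":0,"tz":0.02,"wx":0,"wy":0,"wz":0,"grip":80},{"tx":0,"ty":0,"tz":0.007,"wx":0,"wy":0,"wz":0,"grip":70},{"tx":0,"ty":0,"tz":0,"wx":0,"wy":0,"wz":0,"grip":60}]' 6; python3 - <<'E'
from h import *
w=camera("wrist");save("pics/k4.png",w["color"],None,1.5)
delta([366,-103.6,95],46.5)
E
```

```text
clock: 36.7
position: [365.9, -101.0, 94.9]
orientation: [-1.168, -2.913, -0.0]
ft_force: [0.2, 0.3, 0.1]
gripper_width: 51.4
pos [ 366.9 -101.6   95.9] ya 46.3 z [-0.001  0.    -1.   ] | d tool m [-0.0008 -0.0021  0.0009] wz -0.19 q [-0.44 -0.01 -0.72  0.86  0.    0.32] w 51.4 t 36.75
```

View pics/k4.png

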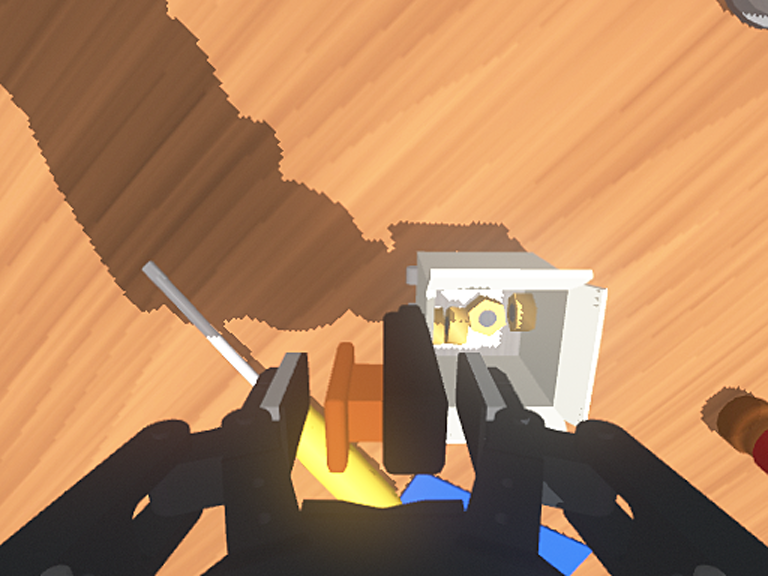

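```bash
python3 -m jog '[{"tx":0,"ty":0,"tz":0,"wx":0,"wy":0,"wz":0,"grip":48},{"tx":0,"ty":0,"tz":0,"wx":0,"wy":0,"wz":0,"grip":42},{"tx":0,"ty":0,"tz":0,"wx":0,"wy":0,"wz":0,"grip":40},{"tx":0,"ty":0,"tz":0,"wx":0,"wy":0,"wz":0,"grip":39},{"tx":0,"ty":0,"tz":0,"wx":0,"wy":0,"wz":0,"grip":38.6}]' 6; python3 -m jog '[{"tx":0,"ty":0,"tz":-0.003,"wx":0,"wy":0,"wz":0,"grip":38.6},{"tx":0,"ty":0,"tz":-0.003,"wx":0,"wy":0,"wz":0,"grip":38.6},{"tx":0,"ty":0,"tz":0,"wx":0,"wy":0,"wz":0,"grip":38.6}]' 6; python3 - <<'E'
from h import *
w=camera("wrist");save("pics/k5.png",w["color"],(180,130,250,190),3.1)
delta([366,-103.6,95],46.5)
sd=camera("side");save("pics/k5s.png",sd["color"],(170,170,100,100),6)
E
```

```text
clock: 37.25
position: [367.9, -102.1, 97.0]
orientation: [1.168, 2.913, 0.001]
ft_force: [0.2, 0.5, 6.3]
gripper_width: 33.2
clock: 37.55
position: [366.1, -101.8, 101.8]
orientation: [-1.169, -2.915, 0.001]
ft_force: [0.9, -0.2, -1.8]
gripper_width: 33.1
pos [ 366.1 -101.7  101.7] ya 46.3 z [-0.001  0.    -1.   ] | d tool m [-0.0012 -0.0015  0.0067] wz -0.21 q [-0.44 -0.02 -0.71  0.88 -0.    0.32] w 33.3 t 37.6
```

View pics/k5.png

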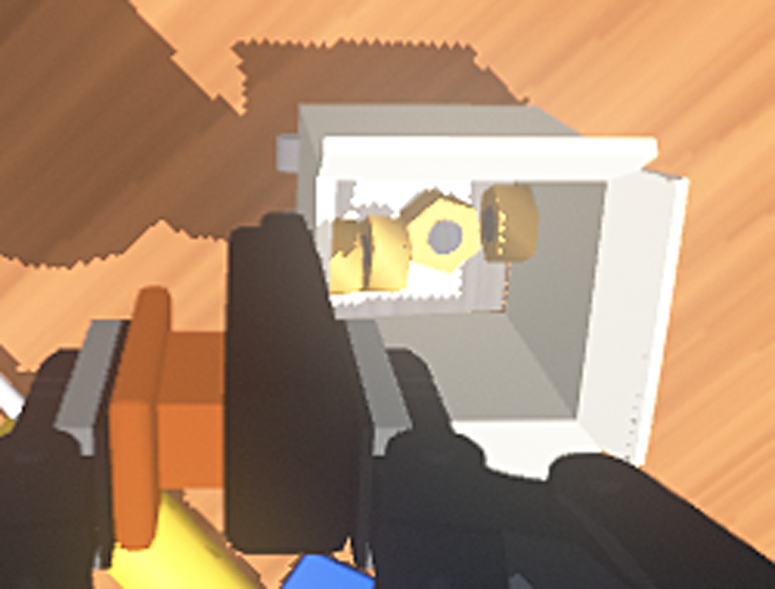

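View pics/k5s.png

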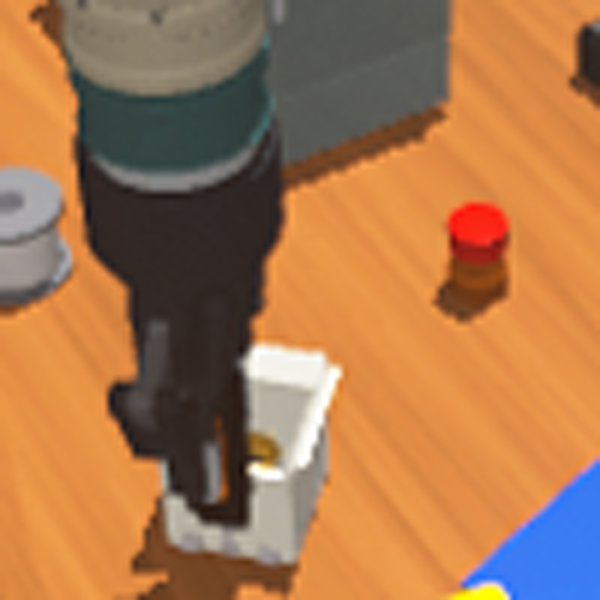

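```bash
python3 -m jog '[{"tx":0,"ty":0,"tz":-0.005,"wx":0,"wy":0,"wz":0,"grip":38.5},{"tx":0,"ty":0,"tz":-0.01,"wx":0,"wy":0,"wz":0,"grip":38.5},{"tx":0,"ty":0,"tz":-0.01,"wx":0,"wy":0,"wz":0,"grip":38.5},{"tx":0,"ty":0,"tz":-0.005,"wx":0,"wy":0,"wz":0,"grip":38.5},{"tx":0,"ty":0,"tz":0,"wx":0,"wy":0,"wz":0,"grip":38.5}]' 6; python3 - <<'E'
from h import *
w=camera("wrist");save("pics/k6.png",w["color"],(180,130,250,190),3.1)
delta([513,291,310],3)
sd=camera("side");save("pics/k6s.png",sd["color"],(170,170,100,100),6)
E
```

```text
clock: 38.15
position: [367.8, -102.4, 133.3]
orientation: [1.168, 2.913, -0.0]
ft_force: [-0.1, 0.2, -2.6]
gripper_width: 33.0
pos [ 367.3 -102.1  132.7] ya 46.3 z [ 0.002 -0.001 -1.   ] | d tool m [ 0.166   0.385  -0.1774] wz 43.3 q [-0.44 -0.06 -0.67  0.96 -0.    0.32] w 32.9 t 38.2
```

View pics/k6.png

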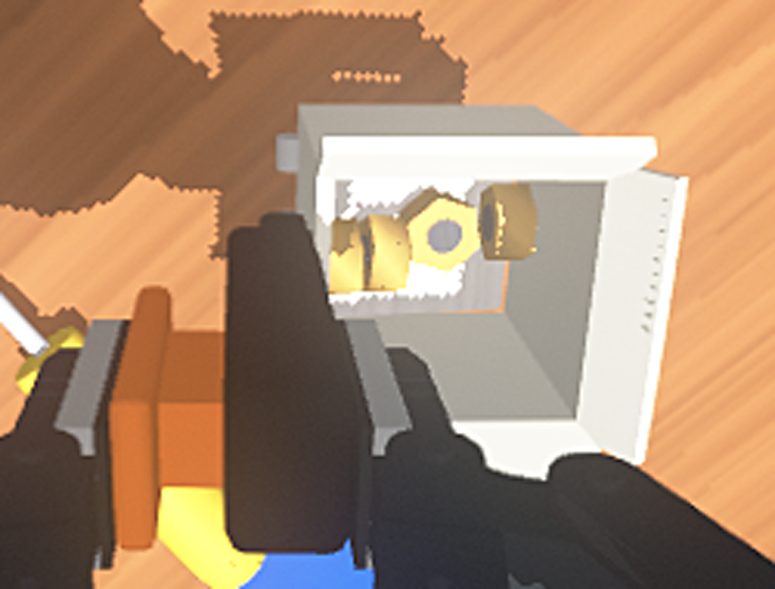

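View pics/k6s.png

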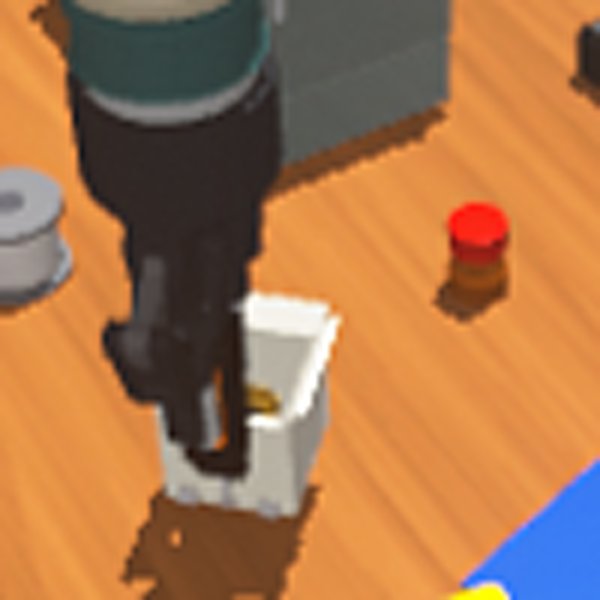

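```bash
python3 -m jog '[{"tx":0,"ty":0,"tz":-0.015,"wx":0,"wy":0,"wz":3,"grip":38.5},{"tx":0,"ty":0,"tz":-0.025,"wx":0,"wy":0,"wz":6,"grip":38.5},{"tx":0,"ty":0,"tz":-0.03,"wx":0,"wy":0,"wz":6,"grip":38.5},{"tx":0,"ty":0,"tz":-0.03,"wx":0,"wy":0,"wz":6,"grip":38.5},{"tx":0,"ty":0,"tz":-0.03,"wx":0,"wy":0,"wz":6,"grip":38.5}]' 6; python3 -m jog '[{"tx":0,"ty":0,"tz":-0.025,"wx":0,"wy":0,"wz":6,"grip":38.5},{"tx":0,"ty":0,"tz":-0.015,"wx":0,"wy":0,"wz":6,"grip":38.5},{"tx":0,"ty":0,"tz":-0.007,"wx":0,"wy":0,"wz":4.3,"grip":38.5},{"tx":0,"ty":0,"tz":0,"wx":0,"wy":0,"wz":0,"grip":38.5}]' 6; python3 - <<'E'
from h import *
w=camera("wrist");save("pics/l1.png",w["color"],None,1.5)
delta([513,291,310],3)
E
```

```text
clock: 38.75
position: [366.0, -101.5, 262.4]
orientation: [-1.822, -2.557, 0.0]
ft_force: [0.3, -0.3, -1.9]
gripper_width: 33.1
clock: 39.15
position: [367.1, -102.0, 309.7]
orientation: [2.161, 2.278, 0.001]
ft_force: [-0.3, -0.5, -2.9]
gripper_width: 32.6
pos [ 366.6 -101.8  308.8] ya 3.1 z [-0.  0. -1.] | d tool m [ 0.3843  0.1673 -0.0012] wz 0.09 q [-0.44 -0.2  -0.4   1.37  0.    1.08] w 32.9 t 39.2
```

View pics/l1.png

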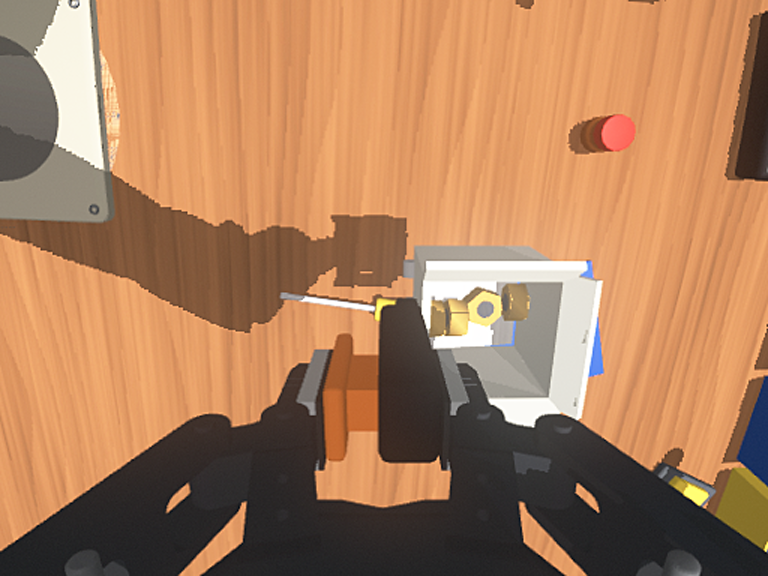

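```bash
python3 -m jog '[{"tx":0.018,"ty":0.008,"tz":0,"wx":0,"wy":0,"wz":0,"grip":38.5},{"tx":0.028,"ty":0.012,"tz":0,"wx":0,"wy":0,"wz":0,"grip":38.5},{"tx":0.034,"ty":0.015,"tz":0,"wx":0,"wy":0,"wz":0,"grip":38.5},{"tx":0.034,"ty":0.015,"tz":0,"wx":0,"wy":0,"wz":0,"grip":38.5},{"tx":0.034,"ty":0.015,"tz":0,"wx":0,"wy":0,"wz":0,"grip":38.5}]' 6; python3 -m jog '[{"tx":0.034,"ty":0.015,"tz":0,"wx":0,"wy":0,"wz":0,"grip":38.5},{"tx":0.034,"ty":0.015,"tz":0,"wx":0,"wy":0,"wz":0,"grip":38.5},{"tx":0.034,"ty":0.015,"tz":0,"wx":0,"wy":0,"wz":0,"grip":38.5},{"tx":0.034,"ty":0.015,"tz":0,"wx":0,"wy":0,"wz":0,"grip":38.5},{"tx":0.034,"ty":0.014,"tz":0,"wx":0,"wy":0,"wz":0,"grip":38.5}]' 6;python3 -m jog '[{"tx":0.03,"ty":0.013,"tz":0,"wx":0,"wy":0,"wz":0,"grip":38.5},{"tx":0.022,"ty":0.01,"tz":0,"wx":0,"wy":0,"wz":0,"grip":38.5},{"tx":0.014,"ty":0.006,"tz":0,"wx":0,"wy":0,"wz":0,"grip":38.5},{"tx":0,"ty":0,"tz":0,"wx":0,"wy":0,"wz":0,"grip":38.5},{"tx":0,"ty":0,"tz":0,"wx":0,"wy":0,"wz":0,"grip":38.5}]' 6; python3 - <<'E'
from h import *
w=camera("wrist");save("pics/l2.png",w["color"],None,1.5)
delta([513,291,230],3);print(get_state()["ft_force"])
sd=camera("side");save("pics/l2s.png",sd["color"],(130,50,150,150),4)
sd=camera("scene");save("pics/l2c.png",sd["color"],(250,130,150,150),4)
E
```

```text
clock: 39.7
position: [423.3, 50.8, 307.5]
orientation: [-2.16, -2.279, 0.002]
ft_force: [0.3, -0.6, -2.9]
gripper_width: 33.5
clock: 40.2
position: [488.4, 224.4, 307.1]
orientation: [-2.159, -2.28, 0.004]
ft_force: [-0.4, -0.0, -2.8]
gripper_width: 33.1
clock: 40.7
position: [513.7, 289.8, 307.9]
orientation: [-2.162, -2.279, 0.004]
ft_force: [0.0, -0.1, -2.9]
gripper_width: 32.6
pos [513.7 289.5 308.3] ya 3.0 z [-0.002 -0.001 -1.   ] | d tool m [ 0.0016 -0.0005  0.0783] wz -0.01 q [ 0.4   0.19 -0.01  1.37 -0.    1.92] w 32.9 t 40.75
[ 0.7643688   0.18717079 -2.52178386]
```

View pics/l2.png

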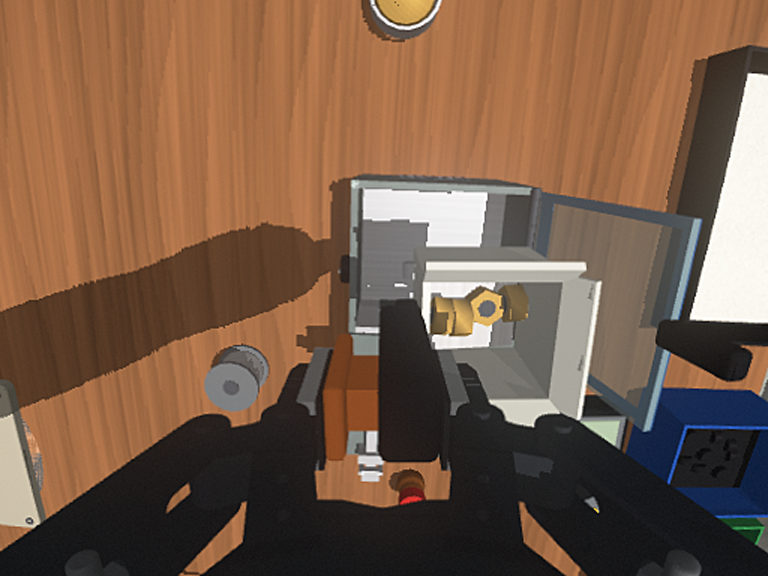

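View pics/l2s.png

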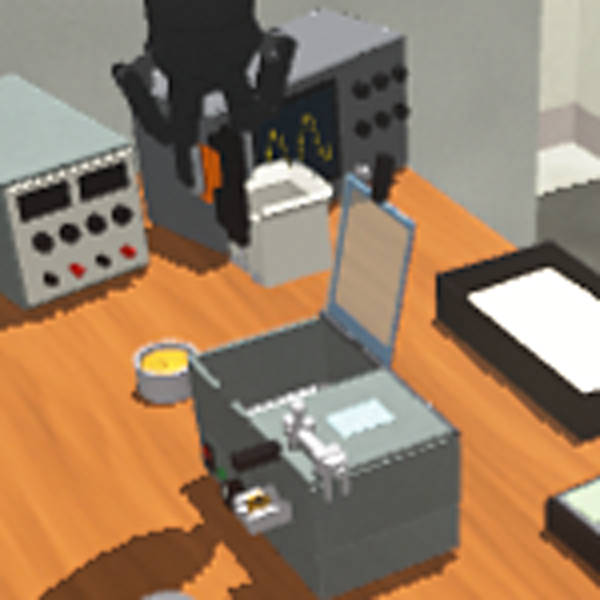

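View pics/l2c.png

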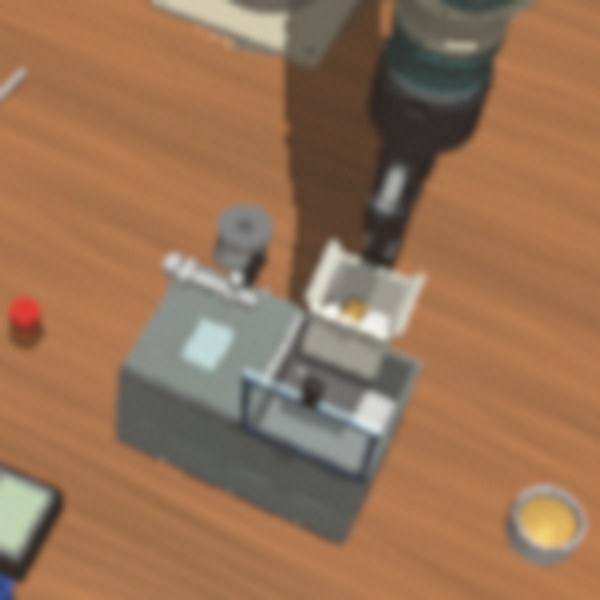

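```bash
python3 - <<'E'
from h import *
tl([(349,180),(538,190),(353,335)],120)
tl([(427,262),(588,262),(600,282)],308-40)
E
```

```text
[489.4 344.  120. ] tool [ 55.9 -21.8 189. ]
[619.7 344.5 120. ] tool [ 49.7 108.4 188.9]
[495.9 230.3 120. ] tool [-58.1 -21.1 189. ]
[514.  289.4 309. ] 40.9
[530.  324.1 268. ] tool [33.8 17.6 41.1]
[591.5 327.4 268. ] tool [33.9 79.3 41.1]
[597.8 319.8 268. ] tool [26.  85.1 41.1]
[514.1 289.5 309.1] 40.95
```

```bash
python3 -m jog '[{"tx":-0.001,"ty":-0.002,"tz":0.015,"wx":0,"wy":0,"wz":0,"grip":38.5},{"tx":0,"ty":0,"tz":0.025,"wx":0,"wy":0,"wz":0,"grip":38.5},{"tx":0,"ty":0,"tz":0.025,"wx":0,"wy":0,"wz":0,"grip":38.5},{"tx":0,"ty":0,"tz":0.015,"wx":0,"wy":0,"wz":0,"grip":38.5},{"tx":0,"ty":0,"tz":0,"wx":0,"wy":0,"wz":0,"grip":38.5}]' 6; python3 -m jog '[{"tx":0,"ty":0,"tz":0,"wx":0,"wy":0,"wz":0,"grip":38.5}]' 6; python3 - <<'E'
from h import *
w=camera("wrist");save("pics/l3.png",w["color"],None,1.5)
delta([513,291,228],3);print(get_state()["ft_force"])
sd=camera("side");save("pics/l3s.png",sd["color"],(130,50,150,150),4)
E
```

```text
clock: 41.45
position: [510.4, 287.9, 226.2]
orientation: [-2.162, -2.277, 0.008]
ft_force: [0.7, -0.4, -3.5]
gripper_width: 33.0
clock: 41.55
position: [512.4, 289.0, 229.3]
orientation: [2.163, 2.278, 0.0]
ft_force: [0.3, 0.4, -1.8]
gripper_width: 33.1
pos [513.1 289.3 230.2] ya 3.0 z [ 0.002  0.001 -1.   ] | d tool m [0.0017 0.     0.0022] wz -0.02 q [ 0.4   0.22 -0.14  1.21 -0.    1.92] w 33.0 t 41.6
[ 0.42034437 -0.38179197 -1.24329914]
```

View pics/l3.png

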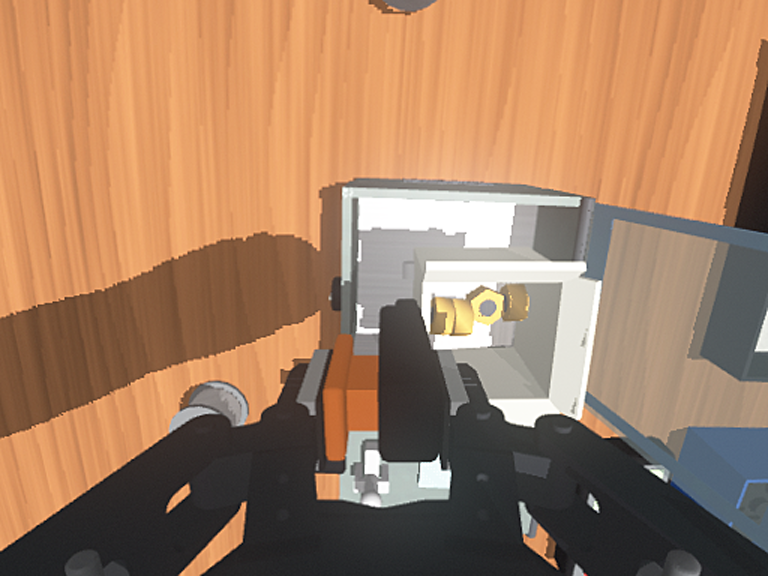

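View pics/l3s.png

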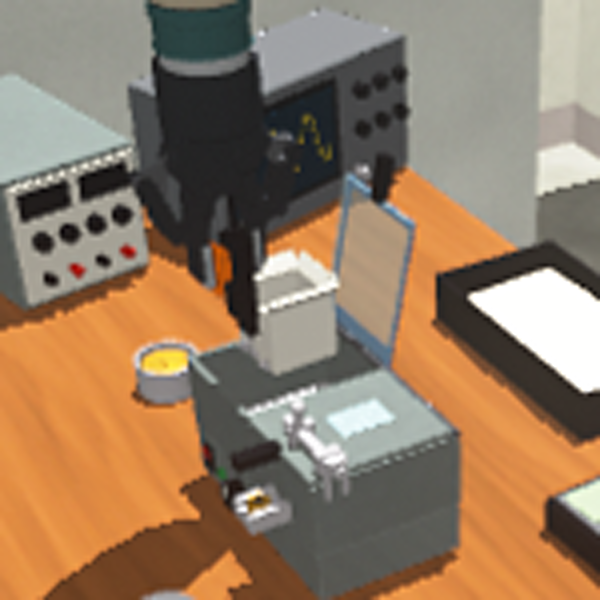

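```bash
python3 -m jog '[{"tx":0,"ty":0,"tz":0,"wx":0,"wy":0,"wz":0,"grip":20},{"tx":0,"ty":0,"tz":0,"wx":0,"wy":0,"wz":0,"grip":20},{"tx":0,"ty":0,"tz":0,"wx":0,"wy":0,"wz":0,"grip":20},{"tx":0,"ty":0,"tz":0,"wx":0,"wy":0,"wz":0,"grip":20},{"tx":0,"ty":0,"tz":0,"wx":0,"wy":0,"wz":0,"grip":20}]' 30; python3 -m jog '[{"tx":0,"ty":0,"tz":0,"wx":0,"wy":0,"wz":0,"grip":20},{"tx":0,"ty":0,"tz":0,"wx":0,"wy":0,"wz":0,"grip":20}]' 30; python3 - <<'E'
from h import *
w=camera("wrist");save("pics/l4.png",w["color"],None,1.5)
delta([513,291,228],3);print(get_state()["ft_force"])
E
```

```text
clock: 42.15
position: [512.5, 289.4, 229.0]
orientation: [2.162, 2.279, 0.0]
ft_force: [-0.4, 0.4, -1.7]
gripper_width: 24.5
clock: 42.35
position: [512.4, 289.3, 228.8]
orientation: [-2.162, -2.279, 0.0]
ft_force: [0.4, -0.4, -2.0]
gripper_width: 24.7
pos [512.4 289.3 228.8] ya 3.0 z [-0. -0. -1.] | d tool m [0.0017 0.0007 0.0008] wz -0.0 q [ 0.4   0.22 -0.14  1.21  0.    1.92] w 24.3 t 42.4
[ 0.47041845  0.21242705 -1.69112681]
```

View pics/l4.png

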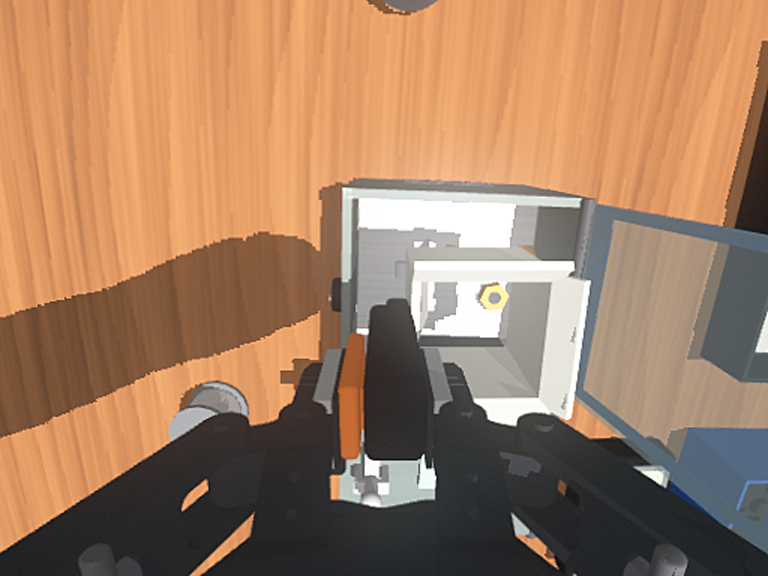

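```bash
python3 -m jog '[{"tx":0,"ty":0,"tz":-0.02,"wx":0,"wy":0,"wz":0,"grip":20},{"tx":0,"ty":0,"tz":-0.03,"wx":0,"wy":0,"wz":0,"grip":20},{"tx":0,"ty":0,"tz":-0.03,"wx":0,"wy":0,"wz":0,"grip":20},{"tx":-0.02,"ty":-0.01,"tz":-0.01,"wx":0,"wy":0,"wz":0,"grip":20},{"tx":-0.03,"ty":-0.015,"tz":0,"wx":0,"wy":0,"wz":0,"grip":20}]' 30; python3 - <<'E'
from h import *
w=camera("wrist");save("pics/l5.png",w["color"],None,1.5)
delta([500,-219,150],33);print(get_state()["ft_force"])
sd=camera("scene");save("pics/l5c.png",sd["color"],(270,150,120,120),5)
print([(r["conf"],r["xyz"]) for c in("scene","side","wrist") if camera(c) for r in look_for(c,"nut0")])
E
```

```text
clock: 42.9
position: [491.9, 239.1, 321.7]
orientation: [2.158, 2.279, 0.009]
ft_force: [-0.2, -0.3, -2.2]
gripper_width: 24.8
pos [487.8 234.  320.3] ya 2.9 z [-0.001 -0.004 -1.   ] | d tool m [-0.4523 -0.011   0.1722] wz -30.05 q [ 0.33  0.1  -0.09  1.38 -0.    1.85] w 24.5 t 42.95
[-2.69914197 -5.16241913 -3.07692701]
[(0.74, [588.7, 271.8, 60.2]), (0.52, [537.7, 294.8, 70.0]), (0.45, [604.9, 300.4, 72.6]), (0.44, [560.2, 295.4, 64.8])]
```

View pics/l5.png

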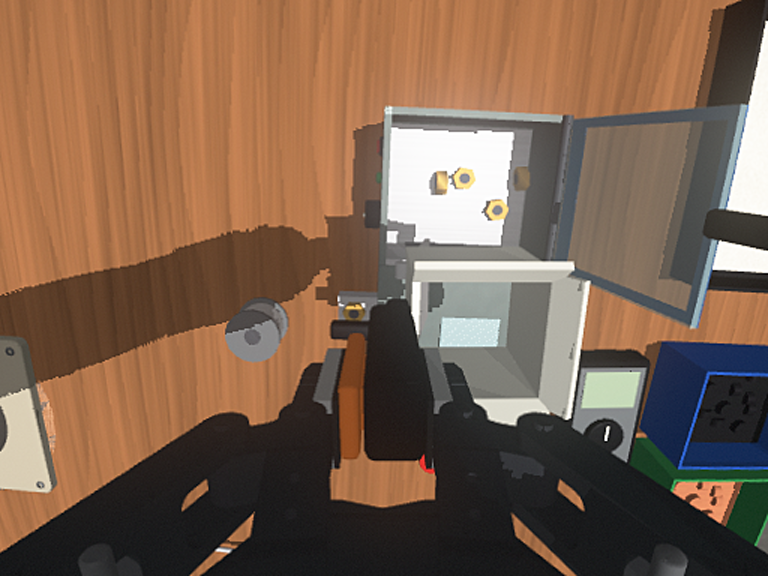

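View pics/l5c.png

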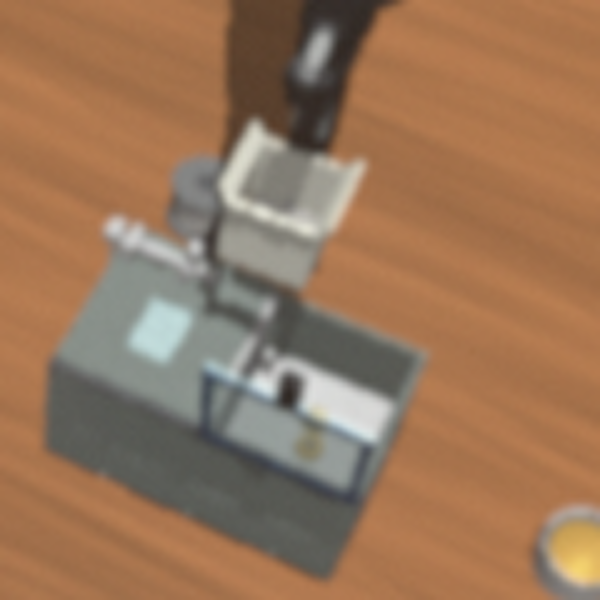

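```bash
python3 -m jog '[{"tx":0,"ty":0,"tz":-0.01,"wx":0,"wy":0,"wz":0,"grip":36},{"tx":0,"ty":0,"tz":0,"wx":0,"wy":0,"wz":0,"grip":38.5},{"tx":-0.02,"ty":0,"tz":0,"wx":0,"wy":0,"wz":0,"grip":38.5},{"tx":-0.03,"ty":0,"tz":0,"wx":0,"wy":0,"wz":0,"grip":38.5},{"tx":-0.04,"ty":0,"tz":0,"wx":0,"wy":0,"wz":0,"grip":38.5}]' 6; python3 -m jog '[{"tx":-0.04,"ty":0,"tz":0,"wx":0,"wy":0,"wz":0,"grip":38.5},{"tx":-0.04,"ty":0,"tz":0,"wx":0,"wy":0,"wz":0,"grip":38.5},{"tx":-0.04,"ty":0,"tz":0,"wx":0,"wy":0,"wz":0,"grip":38.5},{"tx":-0.04,"ty":0,"tz":0,"wx":0,"wy":0,"wz":0,"grip":38.5},{"tx":-0.04,"ty":0,"tz":0,"wx":0,"wy":0,"wz":0,"grip":38.5}]' 6; python3 -m jog '[{"tx":-0.04,"ty":0,"tz":0.02,"wx":0,"wy":0,"wz":0,"grip":38.5},{"tx":-0.04,"ty":0,"tz":0.03,"wx":0,"wy":0,"wz":0,"grip":38.5},{"tx":-0.03,"ty":0,"tz":0.03,"wx":0,"wy":0,"wz":0,"grip":38.5},{"tx":-0.02,"ty":0,"tz":0.03,"wx":0,"wy":0,"wz":0,"grip":38.5},{"tx":0,"ty":0,"tz":0.02,"wx":0,"wy":0,"wz":0,"grip":38.5}]' 6; python3 -m jog '[{"tx":0,"ty":0,"tz":0,"wx":0,"wy":0,"wz":0,"grip":38.5},{"tx":0,"ty":0,"tz":0,"wx":0,"wy":0,"wz":0,"grip":38.5}]' 6; python3 - <<'E'
from h import *
w=camera("wrist");save("pics/m1.png",w["color"],None,1.5)
delta([491.4,-202,99.5],3);print(get_state()["ft_force"])
E
```

```text
clock: 43.8
position: [495.2, 148.5, 329.3]
orientation: [2.159, 2.282, 0.002]
ft_force: [1.5, -0.8, -2.6]
gripper_width: 32.8
clock: 44.3
position: [505.5, -53.1, 329.5]
orientation: [2.161, 2.278, 0.001]
ft_force: [0.7, -0.7, -2.3]
gripper_width: 32.8
clock: 44.8
position: [511.8, -183.9, 197.0]
orientation: [-2.166, -2.275, 0.002]
ft_force: [-0.7, 0.3, -2.3]
gripper_width: 33.1
clock: 45.0
position: [512.2, -181.2, 199.3]
orientation: [-2.162, -2.279, -0.0]
ft_force: [0.3, 0.2, -1.8]
gripper_width: 33.0
pos [ 513.  -181.4  200.3] ya 3.0 z [ 0.002 -0.001 -1.   ] | d tool m [-0.0193 -0.0228  0.1007] wz 0.04 q [-0.46  0.16 -0.28  1.13  0.    1.06] w 33.0 t 45.05
[ 0.58123645 -0.43400636 -1.88539596]
```

View pics/m1.png

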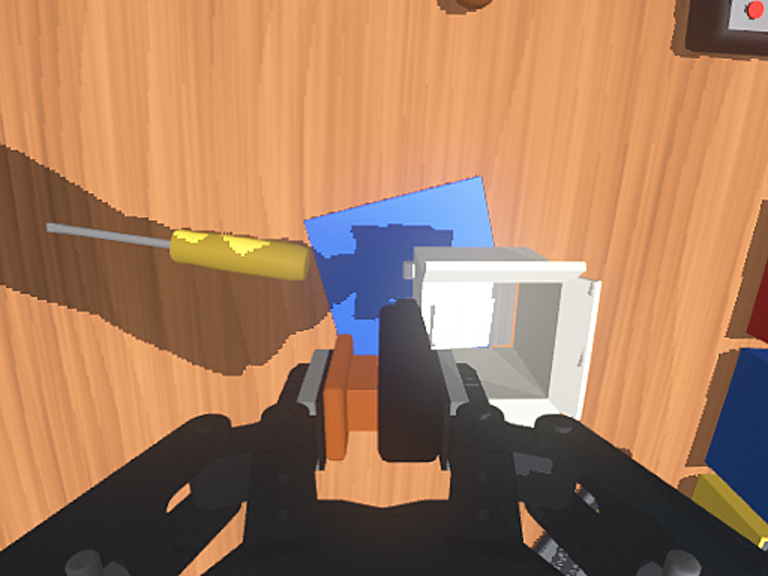

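```bash
python3 - <<'E'
from h import *
tl([(304,220),(482,177)],3)
print(T([536.4,-199.5,.2985],[(-65,65,3),(65,65,3)]))
E
```

```text
[ 456.9 -157.     3. ] tool [ 27.8 -55.6 197.6]
[ 581.2 -120.1    3. ] tool [ 58.   70.5 197.9]
[ 513.4 -181.5  200.8] 45.1
[[ 455.15873831 -156.49003141    3.        ]
 [ 579.40996859 -118.25873831    3.        ]]
```

```bash
python3 -m jog '[{"tx":-0.0205,"ty":-0.0215,"tz":0.02,"wx":0,"wy":0,"wz":0,"grip":38.5},{"tx":0,"ty":0,"tz":0.03,"wx":0,"wy":0,"wz":0,"grip":38.5},{"tx":0,"ty":0,"tz":0.03,"wx":0,"wy":0,"wz":0,"grip":38.5},{"tx":0,"ty":0,"tz":0.013,"wx":0,"wy":0,"wz":0,"grip":38.5},{"tx":0,"ty":0,"tz":0,"wx":0,"wy":0,"wz":0,"grip":38.5}]' 6; python3 -m jog '[{"tx":0,"ty":0,"tz":0.003,"wx":0,"wy":0,"wz":0,"grip":38.5},{"tx":0,"ty":0,"tz":0.002,"wx":0,"wy":0,"wz":0,"grip":38.5},{"tx":0,"ty":0,"tz":0,"wx":0,"wy":0,"wz":0,"grip":38.5},{"tx":0,"ty":0,"tz":0,"wx":0,"wy":0,"wz":0,"grip":38.5}]' 6; python3 - <<'E'
from h import *
w=camera("wrist");save("pics/m2.png",w["color"],None,1.5)
delta([492.5,-203,99.5],3);print(get_state()["ft_force"])
sd=camera("side");save("pics/m2s.png",sd["color"],(220,190,110,100),6)
E
```

```text
clock: 45.6
position: [491.2, -202.2, 105.3]
orientation: [-2.16, -2.278, 0.001]
ft_force: [-0.1, 0.3, -2.1]
gripper_width: 32.8
clock: 46.0
position: [493.0, -203.6, 102.3]
orientation: [2.16, 2.277, 0.002]
ft_force: [0.9, 0.2, -0.6]
gripper_width: 33.0
pos [ 493.  -203.5  102.2] ya 3.0 z [ 0.003 -0.001 -1.   ] | d tool m [ 0.0006 -0.0004  0.0027] wz 0.0 q [-0.51  0.24 -0.41  0.92  0.    1.01] w 32.9 t 46.05
[ 0.94479649 -1.31879487 -0.37640376]
```

View pics/m2.png

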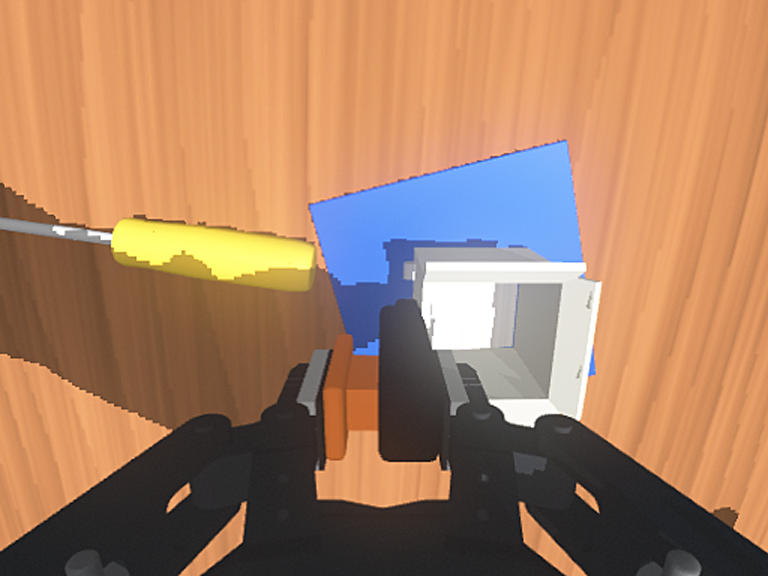

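View pics/m2s.png

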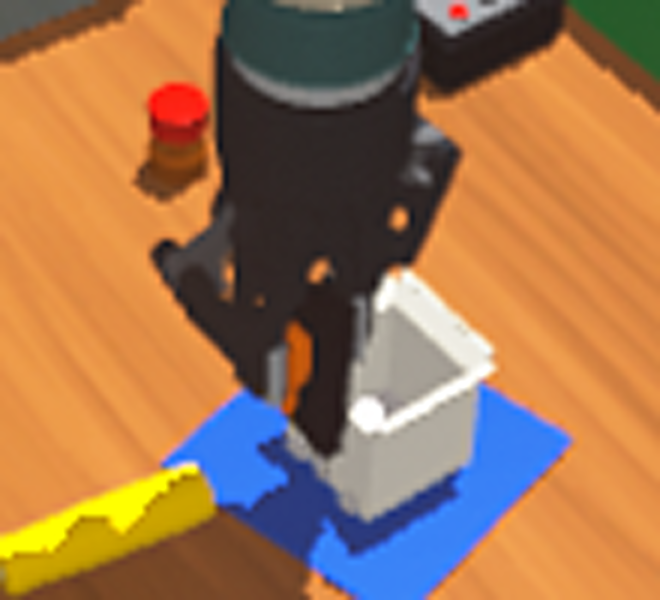

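```bash
python3 -m jog '[{"tx":0,"ty":0,"tz":0.002,"wx":0,"wy":0,"wz":0,"grip":38.5},{"tx":0,"ty":0,"tz":0.001,"wx":0,"wy":0,"wz":0,"grip":39},{"tx":0,"ty":0,"tz":0,"wx":0,"wy":0,"wz":0,"grip":45},{"tx":0,"ty":0,"tz":0,"wx":0,"wy":0,"wz":0,"grip":70},{"tx":0,"ty":0,"tz":0,"wx":0,"wy":0,"wz":0,"grip":70}]' 20; python3 -m jog '[{"tx":0,"ty":0,"tz":-0.03,"wx":0,"wy":0,"wz":0,"grip":70},{"tx":0,"ty":0,"tz":-0.045,"wx":0,"wy":0,"wz":0,"grip":70},{"tx":0,"ty":0,"tz":-0.045,"wx":0,"wy":0,"wz":0,"grip":70},{"tx":0,"ty":0,"tz":-0.02,"wx":0,"wy":0,"wz":0,"grip":70},{"tx":0,"ty":0,"tz":0,"wx":0,"wy":0,"wz":0,"grip":70}]'; python3 - <<'E'
from h import *
w=camera("wrist");save("pics/n1.png",w["color"],None,1.5)
delta([492.5,-203,99.5],3);print(get_state()["ft_force"])
sd=camera("side");save("pics/n1s.png",sd["color"],None,1.5)
sd=camera("scene");save("pics/n1c.png",sd["color"],None,1.5)
E
```

```text
clock: 46.6
position: [491.2, -202.7, 97.5]
orientation: [-2.162, -2.278, 0.0]
ft_force: [-0.0, 0.0, -0.4]
gripper_width: 59.8
clock: 47.1
position: [493.9, -204.1, 241.9]
orientation: [2.157, 2.274, 0.003]
ft_force: [1.1, -0.8, -0.5]
gripper_width: 59.8
pos [ 492.6 -203.4  239.4] ya 3.0 z [ 0.003 -0.002 -1.   ] | d tool m [ 0.0007 -0.0004  0.1399] wz 0.01 q [-0.51  0.12 -0.24  1.2   0.    1.01] w 59.7 t 47.15
[-0.46635668  0.37680448 -0.56768192]
```

View pics/n1.png

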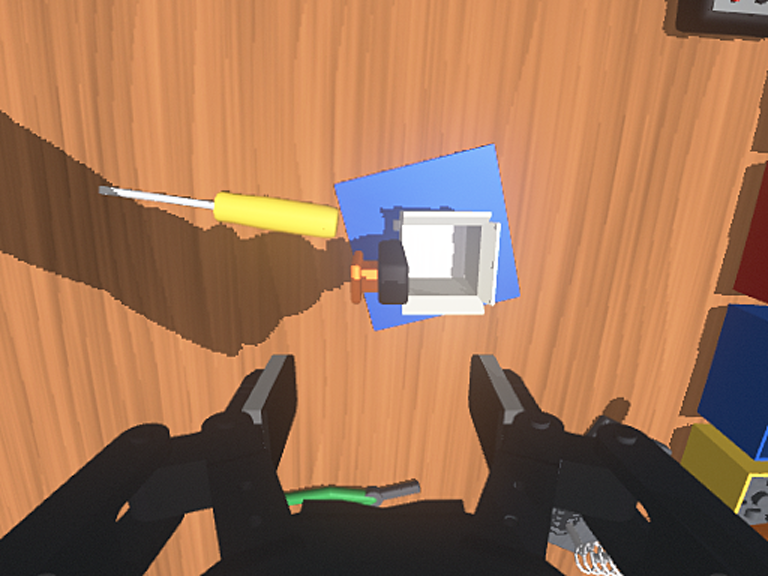

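View pics/n1s.png

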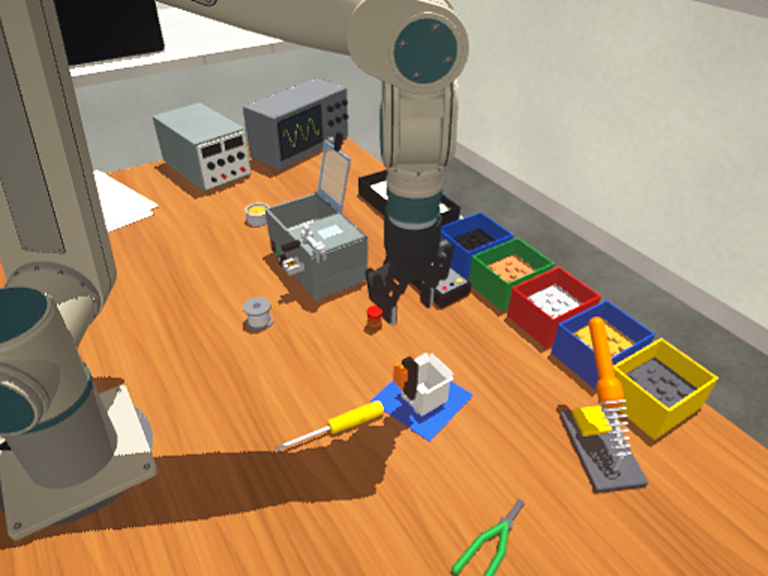

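View pics/n1c.png

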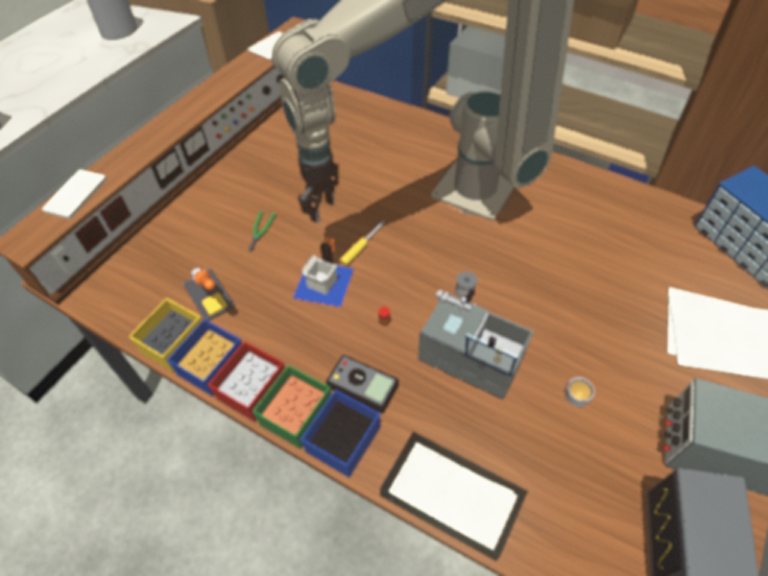

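```bash
python3 -c "
from station import *
hand_in();print(get_state()['clock'])"
```

```text
the job is handed in; nothing more can be done
the job is handed in; nothing more can be done
```

The feeder is charged and the job is handed in, but the nuts fell out of the cup once on the way and I had to put them back by hand. The clock read about 47 s, under the 70 s limit.

**What went wrong:** my first lift of the loaded cup squeezed too hard. I asked for 6 N, but the tab went in about 5 mm and the flap opened. Two nuts dropped onto the mat. I missed this and kept carrying the cup, so the other two dropped onto the bench beside it. I set the cup down on the bench, picked up all four nuts one at a time and dropped them back in. A finger probably knocked the cup during this, and it turned about 8°. The second carry held the fingers at about 33 mm, and the pictures showed all four nuts staying inside up to the hopper.

**What was done:**
- **Hopper cover:** I swung the clear half up to its stop, where the arm met about 12 N. The grey half and the bolt were not touched, and the cover was still up in the last pictures.
- **Nuts:** I squeezed the tab just above the middle of the mouth, and all four were seen inside the hopper afterwards.
- **Cup:** it stands empty and upright near the middle of the blue mat, with its flap shut, and the gripper was clear above it. It is turned about 35° from how it started.

**Last checks:** in the last pictures the other things on the bench looked to be where they started, though I did not measure them. I did not measure the cover's final angle beyond reaching its stop.

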